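# Rack the washed jar lids and scan the batch tag

## Task

Stand every loose jar lid that lies flat on the board upright in the wire drying rack, one lid to a gap between the tines and resting down on the rack's rails. Only when all of them are racked, pick up the hand scanner, hold it level and square in front of the middle of the tag's bar label with its window about 9 cm away, keep it steady there for two seconds, then lay it back flat on the middle of its rubber pad. Leave the jar, pump head and valve core remover where they are.

Things in the scene. Friction and masses are not known exactly. Their poses are not given: they have to be found in the camera images.
- rack: Fixed wire drying rack, 256 long (its x), 56 wide, 64 mm high. Origin under its middle, z up. Rails of 8 mm diameter along x at y = +-24 mm, centres 18 mm up. Eight pairs of upright 6 mm tines (tops at 64 mm, y = +-14 mm) at x = -112 to 112 mm every 32 mm leave seven gaps, 26 mm clear, middles at x = -96, -64, -32, 0, 32, 64, 96 mm.
- seat (a point): Centre of a lid standing in the rack's first gap: rack x = -96, y = 0, z = 43.5 mm; the other gaps follow every 32 mm along the rack's x. A standing lid has its axis along the rack's x, rests on both rails and may lean some 8 degrees against a tine. Its two sides stick out past rails and tines, so it can be held across its diameter while being set down.
- lid0: Screw lid for a glass jar, a disc 62 mm in diameter (a millimetre less across the slight flats of its rim), 18 mm thick, brass-coloured, 45 g. Origin at the centre of the disc, z is the disc's axis. Either face may be up. Starts lying flat on the board (origin 9 mm up). One of four to six identical lids; absent ones read None.
- lid1: Screw lid for a glass jar, a disc 62 mm in diameter (a millimetre less across the slight flats of its rim), 18 mm thick, brass-coloured, 45 g. Origin at the centre of the disc, z is the disc's axis. Either face may be up. Starts lying flat on the board (origin 9 mm up). One of four to six identical lids; absent ones read None.
- lid2: Screw lid for a glass jar, a disc 62 mm in diameter (a millimetre less across the slight flats of its rim), 18 mm thick, brass-coloured, 45 g. Origin at the centre of the disc, z is the disc's axis. Either face may be up. Starts lying flat on the board (origin 9 mm up). One of four to six identical lids; absent ones read None.
- lid3: Screw lid for a glass jar, a disc 62 mm in diameter (a millimetre less across the slight flats of its rim), 18 mm thick, brass-coloured, 45 g. Origin at the centre of the disc, z is the disc's axis. Either face may be up. Starts lying flat on the board (origin 9 mm up). One of four to six identical lids; absent ones read None.
- lid4: Screw lid for a glass jar, a disc 62 mm in diameter (a millimetre less across the slight flats of its rim), 18 mm thick, brass-coloured, 45 g. Origin at the centre of the disc, z is the disc's axis. Either face may be up. Starts lying flat on the board (origin 9 mm up). One of four to six identical lids; absent ones read None.
- lid5: Screw lid for a glass jar, a disc 62 mm in diameter (a millimetre less across the slight flats of its rim), 18 mm thick, brass-coloured, 45 g. Origin at the centre of the disc, z is the disc's axis. Either face may be up. Starts lying flat on the board (origin 9 mm up). One of four to six identical lids; absent ones read None.
- scanner: Hand scanner: a grey bar 150 mm long (its x), 30 mm wide (y), 32 mm high (z), 160 g, with a black head and a window at its +x end. Origin at its centre. Lies on its rubber pad (origin 19 mm above the board there), z up.
- window (a point): Middle of the scanner's window, 75 mm from the scanner's origin along its x; the scanner looks along its +x.
- pad: Fixed black rubber pad on the board, 200 x 100 mm, 3 mm thick, the scanner's resting place; long side along its x. Origin at the middle of its underside.
- tag: Fixed tag stand: an upright metal plate 80 mm wide, reaching 133 mm up, on a low dark foot 70 x 90 mm that lies mostly behind the plate. The label is on the face that looks along the stand's -x (roughly towards the robot). Origin on the board below the label's face, z up.
- label (a point): Middle of the paper bar label (66 x 46 mm) on the tag stand, 100 mm above the board; axes as the tag stand's, so -x points straight out of the label.
- jar: Bystander: closed glass jar, 84 mm diameter, 118 mm high, with its own screw lid. Origin under its middle.
- pump_head: Bystander: steel pump head, 72 mm flange, 56 mm high, with a side port reaching 60 mm along its x. Origin under its middle.
- core_remover: Bystander: chrome valve core remover lying among the lids, 108 mm long along its x, 22 mm wide, 11 mm high. Origin underneath, near its middle.

How it is judged:
By the outcome, as a careful person would: the job done as asked, in the order asked, and still so for the second after the job is handed in, with the robot touching nothing.
Of lid0, lid1, lid2, lid3, lid4, lid5 only 4 to 6 are there at a start; the rules pass over those that are not, and their reading is None.
At some moment in a run one of lid0, lid1, lid2, lid3, lid4, lid5, scanner may be knocked a few centimetres aside while the robot is not near it.
It also fails if it takes over 210 s, if anything falls off the work surface, if the arm or the gripper's body presses on something with over 40 N, if the wrist force passes 120 N, or if a joint passes its speed limit or range.

## Robot

A 6-joint arm with a two-finger parallel gripper is mounted at the origin on the work surface. World frame = base frame: x ahead of the robot, y to its left, z up, the work surface at z = 0. Lengths are in m, angles in rad, forces in N, time in s.
With the tool pointing down it reaches from about 0.375 to 0.9 m from the base axis. Payload 3.1 kg.
Tool frame: the origin (TCP) lies between the finger pads; the fingertips stand 19 mm ahead of it and the grasp point (between the pads) is the TCP; z points along the fingers, y is the direction in which the jaws open and shut (so a half turn about z gives the same grasp; the last joint's range is limited). The gripper opens to 87 mm and grips with 3 to 60 N. Pads are 19 mm wide; open, the fingers measure 117 mm over their backs; the gripper's body (75 mm by 190 mm) begins 51 mm behind the grasp point.
Start: joints at [1.048, 0.527, 1.433, -0, 1.181, -0.178], TCP at [0.211, 0.588, 0.242] pointing down, gripper open.
Joint ranges: [-3.08, 3.08], [-0.75, 2.2], [0.22, 2.44], [-1.43, 4.57], [0, 2.65], [-2.85, 2.85]. Speed limits (rad/s): [2.79, 2.79, 3.14, 3.14, 3.14, 3.14].

## Interface

Orientations are given as a unit quaternion [x, y, z, w].
In Python, from rig import robot gives the robot as it stands.
- The arm moves only by the tool apply_moves, never from a script. Its argument "series" is a list of rows, each a list of 7 numbers: the shift along the tool's x, y, z in cm, then the turn, a rotation vector about the tool's x, y, z in degrees, then the opening, from 0 (shut) to 1 (fully open). In form: [[dx, dy, dz, rx, ry, rz, grip], ...]. A call has 1 to 5 rows; each row is the pose to reach, as a shift and turn from the pose commanded when the call began, along the tool's axes at that moment; what a row does not reach only later rows make up. A row lasts 1/12 s, in which the tool goes at most 41.7 mm and 7.16 degrees, less where a joint would pass 70% of its speed; a pose out of reach is approached as far as the arm can. A call with a gripper value outside its range is refused whole. The fingers move at their own pace and stop on an object; "newtons" is the grip in N (left out, the last holds). Time passes only in rows, so rows that repeat a pose let the fingers close. It gives the time, the measured TCP pose, the force and the opening at its end, in the units of the state.
- robot.get_obs(): the state, without advancing time (a new reading comes with each control period).
- robot.camera(name): name is "side" or "top" or "wrist"; returns the picture (400x640x3 uint8, red, green, blue); there is no depth.
- robot.camera_params(name): a dict with "mtx" (3x3 intrinsics, pixels), "D" ([k1, k2, p1, p2, k3] as OpenCV has them; the pictures are not rectified), "origin" and "rotation" of the camera in the world. Camera axes: x right, y down, z forward; pixel columns grow to the right and rows downward; lengths in m; the calibration is good to about 2 mm. A picture is of the moment at which its call begins: read the wrist's pose just before it. camera_params takes no time and is no camera call; for the wrist camera it gives the pose at the moment of the call.
- robot.hand_in(): hands the job in, once; it reports no verdict.
The state is a dict: "time": time; "q": joint angles; "joint_velocities": joint speeds; "joint_torque": joint torques, N m; "position": TCP position; "tool_rot": TCP orientation; "ft_force": force on the tool from outside, world axes, zero at the start; "moment": the same for the moment, N m; "grip_width": finger opening in m.
Only numpy, scipy, OpenCV 4.12 (cv2) and the standard library are available. Lean on these libraries where they do the work, as an engineer would, in place of code of your own. Each camera call takes 0.05 s, during which the arm holds its last target. There are 200 camera calls.

## Working session

There is one attempt and no reset: what is moved stays moved. The work goes in short steps, Python scripts to look and compute and a tool call to move; the robot and the scene stay as the last step left them, time stands still between calls to the robot, and variables do not carry over. Pictures are saved under pics/ and viewed, about 12 in all and at most 16, crops included, and the job is handed in when it is done.

Besides the shell and the picture viewer there is one more tool, called after ">>>" by a JSON object that holds its "name" and its "arguments". apply_moves: Moves the arm, as the interface text tells. Its arguments: {"type":"object","properties":{"series":{"type":"array"},"newtons":{"type":"number"}},"required":["series"]}

```bash
mkdir -p pics; ls
python3 - <<'E'
from rig import robot
import cv2
print(robot.get_obs())
for n in("top","side","wrist"):
    p=robot.camera_params(n);print(n,p)
    cv2.imwrite(f"pics/{n}0.png",cv2.cvtColor(robot.camera(n),cv2.COLOR_RGB2BGR))
E
```

```text
pics
{'time': 0.0, 'q': array([ 1.04847855e+00,  5.28443308e-01,  1.43389045e+00, -2.54523316e-06,
        1.18140009e+00, -1.78479706e-01]), 'joint_velocities': array([ 7.80254479e-04,  5.09539824e-04,  1.15025484e-03,  1.16497239e-03,
       -4.59881053e-05,  7.52017300e-04]), 'joint_torque': array([-1.41882123e-03, -4.40051830e+01, -1.76586503e+01,  6.31136843e-02,
        5.82150940e-02, -1.58931866e-04]), 'position': array([0.21030189, 0.58782603, 0.24058941]), 'tool_rot': array([ 1.71072833e-01,  9.85257804e-01, -1.00594819e-03, -3.66401415e-04]), 'ft_force': array([ 0.86563784,  0.14543954, -0.68953702]), 'moment': array([-0.04507876,  0.04802133, -0.03003691]), 'grip_width': 0.08699004939646188}
top {'mtx': array([[397.32001   ,   0.        , 322.20927356],
       [  0.        , 397.32001   , 200.72741533],
       [  0.        ,   0.        ,   1.        ]]), 'D': array([-0.06251516,  0.        ,  0.        ,  0.        ,  0.        ]), 'origin': array([0.53929344, 0.04574778, 1.15432716]), 'rotation': array([ 0.71068074, -0.70292096,  0.02712113, -0.00997281])}
side {'mtx': array([[473.07128188,   0.        , 319.1876868 ],
       [  0.        , 473.07128188, 199.44353786],
       [  0.        ,   0.        ,   1.        ]]), 'D': array([-0.08287396,  0.        ,  0.        ,  0.        ,  0.        ]), 'origin': array([0.50686901, 0.93506631, 0.58213494]), 'rotation': array([-0.05294461,  0.85964697, -0.50772599,  0.02045196])}
wrist {'mtx': array([[296.53381989,   0.        , 320.11660927],
       [  0.        , 296.53381989, 201.08351843],
       [  0.        ,   0.        ,   1.        ]]), 'D': array([0.01462067, 0.        , 0.        , 0.        , 0.        ]), 'origin': array([0.14376093, 0.61312855, 0.38355614]), 'rotation': array([0.81036044, 0.57113687, 0.07489524, 0.10728158])}
```

View pics/top0.png

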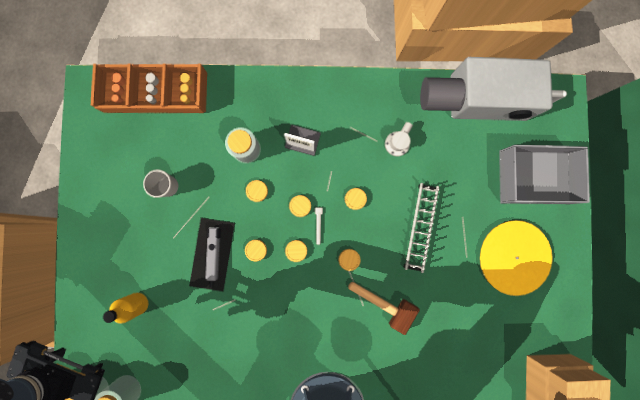

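View pics/side0.png

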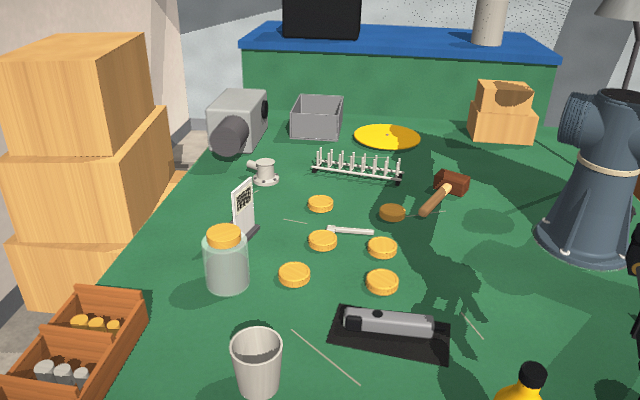

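The top view shows six lids at about (256,190), (300,206), (356,198), (255,250), (296,251) and (349,260). The rack runs from (429,185) to (415,268), with the scanner on its pad at (212,254), the tag at (301,140), the jar at (241,143), the pump at (400,140) and the core remover at (319,226). The side view confirms these. I'll refine with crops.

```bash
cat > h.py <<'E'
import cv2, numpy as np
from scipy.spatial.transform import Rotation as R
from rig import robot
def ray(p,uv):
    n=cv2.undistortPoints(np.float64(uv).reshape(-1,1,2),p["mtx"],p["D"]).reshape(-1,2)
    return np.c_[n,np.ones(len(n))]@R.from_quat(p["rotation"]).as_matrix().T
def at_z(p,uv,z):
    d=ray(p,uv); o=p["origin"]; return o+d*((z-o[2])/d[:,2])[:,None]
def proj(p,P):
    Rm=R.from_quat(p["rotation"]).as_matrix().T; 
    return cv2.projectPoints(np.float64(P).reshape(-1,3),cv2.Rodrigues(Rm)[0],-Rm@p["origin"],p["mtx"],p["D"])[0].reshape(-1,2)
def shot(n,f=None):
    p=robot.camera_params(n); im=cv2.cvtColor(robot.camera(n),cv2.COLOR_RGB2BGR)
    if f: cv2.imwrite(f,im)
    return p,im
def lids(p,im,lo=60,hi=700):
    h=cv2.cvtColor(im,cv2.COLOR_BGR2HSV)
    m=cv2.inRange(h,(10,110,90),(30,255,255)); m=cv2.morphologyEx(m,cv2.MORPH_CLOSE,np.ones((3,3)))
    n,_,s,c=cv2.connectedComponentsWithStats(m)
    return [(c[i],s[i][2:5]) for i in range(1,n) if lo<s[i][4]<hi]
E
python3 - <<'E'
from h import *
im=cv2.imread('pics/top0.png'); p=robot.camera_params('top')
for c,s in lids(p,im): print(c.round(1),s,at_z(p,c,.015).round(4)[0])
a=im[165:290,180:340]; cv2.imwrite('pics/c1.png',cv2.resize(a,None,fx=5,fy=4.8,interpolation=2)[:600])
a=im[110:285,280:450]; b=cv2.resize(im[175:280,395:450],None,fx=5.6,fy=5.6,interpolation=2); c=cv2.resize(im[110:165,270:420],None,fx=3,fy=3,interpolation=2)
o=np.zeros((600,800,3),np.uint8); o[:b.shape[0],:b.shape[1]]=b; o[:c.shape[0],320:320+c.shape[1]]=c; 
cv2.imwrite('pics/c2.png',o)
E
```

```text
[239.4 141.2] [ 24  24 434] [0.769  0.2598 0.015 ]
[256.4 190.5] [ 22  22 384] [0.6265 0.2076 0.015 ]
[355.4 198.4] [ 22  22 385] [ 0.6072 -0.0771  0.015 ]
[299.7 205.5] [ 22  22 386] [0.5847 0.0828 0.015 ]
[255.3 250.1] [ 22  22 386] [0.4562 0.2077 0.015 ]
[295.7 250.5] [ 22  22 386] [0.4561 0.0927 0.015 ]
[349.1 259.4] [ 23  22 379] [ 0.4321 -0.0603  0.015 ]
[107.1 397.5] [18  5 62] [0.0278 0.6288 0.015 ]
```

View pics/c1.png

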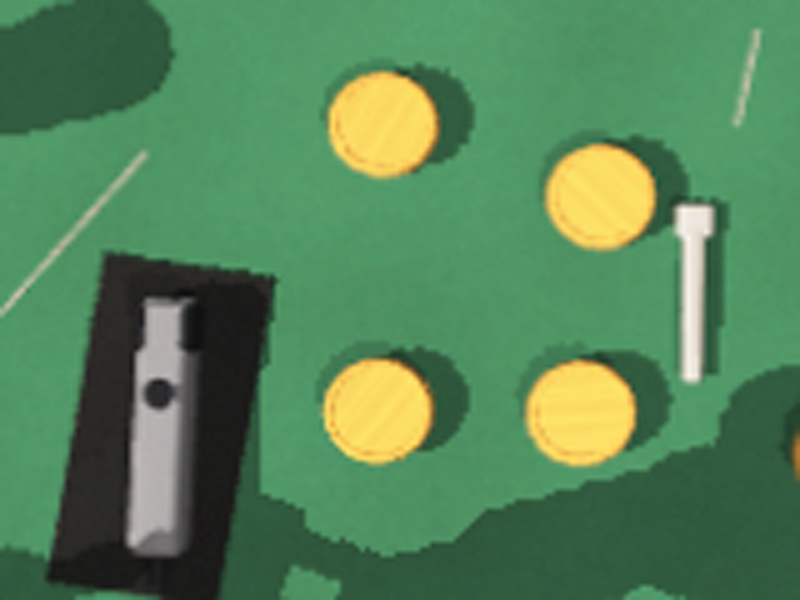

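View pics/c2.png

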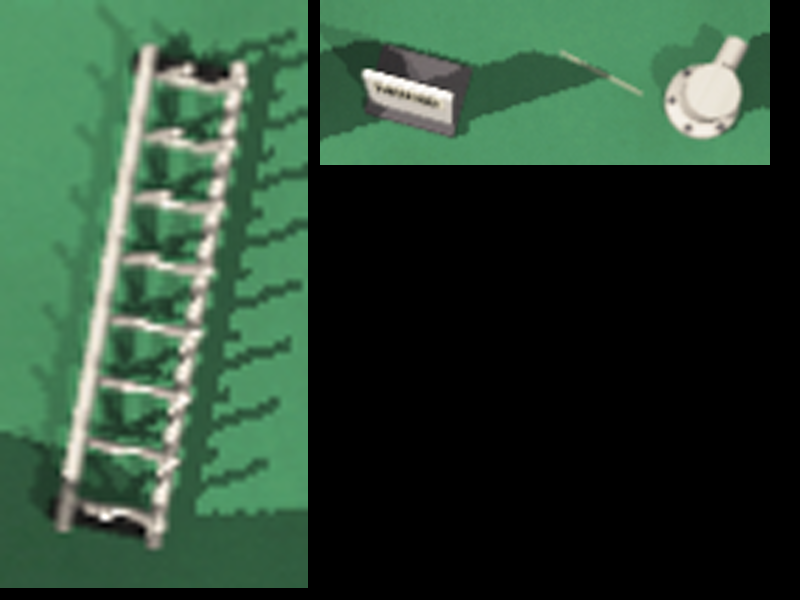

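The crops show the core remover's head close to the right of the lid at (300,206). They also give the rack rail ends and the top edge of the tag plate. Next I compute rough poses.

Run:
```python
from h import *
p=robot.camera_params('top')
f=lambda uv,z:at_z(p,uv,z)
r=f([[421.4,183.9],[406.6,268.75],[437.9,187.5],[422.7,271.4]],.022);print('rack',r.round(4),r.mean(0).round(4))
d=(r[0]+r[2]-r[1]-r[3]);print(np.degrees(np.arctan2(d[1],d[0])),np.linalg.norm(r[0]-r[1]),np.linalg.norm(r[0]-r[2]))
t=f([[284.3,133],[314.3,141.5]],.133);print('tagtop',t.round(4),t.mean(0).round(4),np.linalg.norm(t[0]-t[1]))
d=t[1]-t[0];print('tag yaw of +x',np.degrees(np.arctan2(d[1],d[0]))+90)
c=np.array([[105,252],[275,278],[218,602],[48,578]])/[5,4.8]+[180,165]
q=f(c,.003);print('pad',q.round(4),q.mean(0).round(4)); d=q[0]+q[1]-q[2]-q[3];print(np.degrees(np.arctan2(d[1],d[0])))
c=np.array([[146,298],[200,300],[186,555],[128,553]])/[5,4.8]+[180,165]
q=f(c,.035);print('scan',q.round(4),q.mean(0).round(4)); d=q[0]+q[1]-q[2]-q[3];print(np.degrees(np.arctan2(d[1],d[0])))
c=np.array([[693,205],[692,382]])/[5,4.8]+[180,165];print('core',f(c,.008).round(4))
print('pump',f([[400,140]],.05),'jar',f([[239.4,141.2]],.118))
print(R.from_quat(robot.get_obs()['tool_rot']).as_matrix().round(3))
```

```text
rack [[ 0.651  -0.2677  0.022 ]
 [ 0.4071 -0.2246  0.022 ]
 [ 0.6412 -0.3162  0.022 ]
 [ 0.3997 -0.2713  0.022 ]] [ 0.5247 -0.2699  0.022 ]
-10.2687432972494 0.24763061256041405 0.04944473622707511
tagtop [[0.7681 0.1216 0.133 ]
 [0.7469 0.0434 0.133 ]] [0.7575 0.0825 0.133 ] 0.08103245581814181
tag yaw of +x -15.199784172033816
pad [[0.5473 0.3682 0.003 ]
 [0.5328 0.2694 0.003 ]
 [0.3387 0.2987 0.003 ]
 [0.3516 0.397  0.003 ]] [0.4426 0.3333 0.003 ]
-8.482904362727224
scan [[0.5204 0.3355 0.035 ]
 [0.5197 0.3051 0.035 ]
 [0.3713 0.31   0.035 ]
 [0.372  0.3426 0.035 ]] [0.4459 0.3233 0.035 ]
-2.3260813128864566
core [[0.5794 0.0285 0.008 ]
 [0.4733 0.0279 0.008 ]]
pump [[ 0.77217396 -0.19927609  0.05      ]] jar [[0.7481397  0.24040639 0.118     ]]
[[-0.941  0.337 -0.001]
 [ 0.337  0.941 -0.001]
 [ 0.    -0.002 -1.   ]]
```

```bash
cat >> h.py <<'E'
def Rt(phi,t):  # phi: bearing of gripper body when tilted by t>0 from vertical; degrees
    f,t=np.radians([phi,t]); b=np.array([np.cos(f),np.sin(f),0]); k=np.array([0,0,1.])
    z=-np.sin(t)*b-np.cos(t)*k; x=-np.cos(t)*b+np.sin(t)*k
    return np.c_[x,np.cross(z,x),z]
def plan(goals,start=None,lin=.19,ang=33):
    """goals: list of (pos,Rm); prints cm/deg rows, one line per 5-row call"""
    if start is None:
        o=robot.get_obs(); start=(o["position"],R.from_quat(o["tool_rot"]).as_matrix())
    p,Rm=start
    for gi,(gp,gR) in enumerate(goals):
        w=R.from_matrix(Rm.T@gR).as_rotvec(); gp=np.asarray(gp,float)
        n=max(1,int(np.ceil(max(np.linalg.norm(gp-p)/lin,np.degrees(np.linalg.norm(w))/ang))))
        p0,R0=p,Rm
        for i in range(1,n+1):
            p1=p0+(gp-p0)*i/n; R1=R0@R.from_rotvec(w*i/n).as_matrix()
            d=Rm.T@(p1-p)*100; r=np.degrees(R.from_matrix(Rm.T@R1).as_rotvec())
            print(gi,np.r_[d,r].round(2).tolist()); p,Rm=p1,R1
OFF=np.array([-.0032,0,.0141]) # lid centre in the tool
def tcp(c,Rm): return np.asarray(c)-Rm@OFF
def st():
    o=robot.get_obs(); print(round(o['time'],2),o['position'].round(4),R.from_quat(o['tool_rot']).as_matrix().round(3).tolist(),o['ft_force'].round(1),round(o['grip_width'],4),o['q'].round(2))
E
python3 -c "
from h import *
plan([((.48,.05,.25),Rt(-10.3,0))])"
```

```text
0 [-10.88, -10.39, -0.22, -0.02, -0.01, -2.35]
0 [-10.44, -10.83, -0.22, -0.02, -0.01, -2.35]
0 [-9.99, -11.25, -0.22, -0.02, -0.01, -2.35]
0 [-9.52, -11.65, -0.23, -0.02, -0.01, -2.35]
```

>>> {"name": "apply_moves", "arguments": {"series": [[-10.9,-10.4,-0.2,0,0,-2.4,1],[-10.9,-10.4,-0.2,0,0,-2.4,1],[-10.9,-10.4,-0.2,0,0,-2.4,1],[-10.9,-10.4,-0.2,0,0,-2.4,1],[-10.9,-10.4,-0.2,0,0,-2.4,1]]}}

```text
time: 0.57
position: [0.2793, 0.4494, 0.2432]
tool_rot: [0.152, 0.988, -0.002, -0.0]
ft_force: [1.1, 0.1, -0.6]
grip_width: 0.0872
```

>>> {"name": "apply_moves", "arguments": {"series": [[-10.4,-10.8,-0.2,0,0,-2.4,1],[-10.4,-10.8,-0.2,0,0,-2.4,1],[-10.4,-10.8,-0.2,0,0,-2.4,1],[-10.4,-10.8,-0.2,0,0,-2.4,1],[-10.4,-10.8,-0.2,0,0,-2.4,1]]}}

```text
time: 0.98
position: [0.3471, 0.3169, 0.2455]
tool_rot: [0.132, 0.991, -0.001, 0.0]
ft_force: [-0.4, 0.1, 0.4]
grip_width: 0.0869
```

>>> {"name": "apply_moves", "arguments": {"series": [[-10,-11.2,-0.2,0,0,-2.4,1],[-10,-11.2,-0.2,0,0,-2.4,1],[-10,-11.2,-0.2,0,0,-2.4,1],[-10,-11.2,-0.2,0,0,-2.4,1],[-10,-11.2,-0.2,0,0,-2.4,1]]}}

```text
time: 1.4
position: [0.4162, 0.1835, 0.2478]
tool_rot: [0.111, 0.994, -0.0, 0.001]
ft_force: [0.9, -0.4, 0.1]
grip_width: 0.0873
```

>>> {"name": "apply_moves", "arguments": {"series": [[-9.5,-11.7,-0.2,0,0,-2.4,1],[-9.5,-11.7,-0.2,0,0,-2.4,1],[-9.5,-11.7,-0.2,0,0,-2.4,1],[-9.5,-11.7,-0.2,0,0,-2.4,1],[-9.5,-11.7,-0.2,0,0,-2.4,1]]}}

```text
time: 1.82
position: [0.4844, 0.0484, 0.2498]
tool_rot: [0.09, 0.996, -0.0, 0.002]
ft_force: [0.4, -0.0, -0.4]
grip_width: 0.0869
```

```bash
python3 -c "
from h import *
st(); p,im=shot('wrist','pics/w1.png'); st(); print(p)
for c,s in lids(p,im,200,6000): print(c.round(1),s,at_z(p,c,.016).round(4)[0])
plan([((.62,-.08,.2),Rt(-10.3,52)),(tcp((.6072,-.0771,.04),Rt(-10.3,52)),Rt(-10.3,52))])"
```

```text
1.82 [0.4844 0.0484 0.2498] [[-0.984, 0.179, 0.004], [0.179, 0.984, -0.001], [-0.004, -0.001, -1.0]] [ 0.4 -0.  -0.4] 0.0869 [-0.13  0.33  1.76 -0.    1.04 -1.52]
1.87 [0.4823 0.0504 0.2495] [[-0.984, 0.178, 0.001], [0.178, 0.984, 0.001], [-0.001, 0.001, -1.0]] [-0.1  0.5  0.1] 0.0868 [-0.13  0.33  1.77  0.    1.05 -1.52]
{'mtx': array([[296.53381989,   0.        , 320.11660927],
       [  0.        , 296.53381989, 201.08351843],
       [  0.        ,   0.        ,   1.        ]]), 'D': array([0.01462067, 0.        , 0.        , 0.        , 0.        ]), 'origin': array([0.41412729, 0.06234556, 0.39239561]), 'rotation': array([0.76073095, 0.63524525, 0.08547516, 0.10220514])}
[106.6  67.6] [ 181   69 2205] [ 0.3133 -0.1712  0.016 ]
[443.4 132.6] [  55   52 2255] [0.4564 0.2093 0.016 ]
[351.8 149.6] [  51   51 2015] [0.4567 0.0951 0.016 ]
[230.  152.1] [  53   51 2093] [ 0.4325 -0.056   0.016 ]
[358.5 239.9] [  47   37 1440] [0.579  0.0858 0.016 ]
[471.8 258.4] [  75   65 1671] [0.6339 0.2358 0.016 ]
[149.8 270.8] [ 33  54 921] [ 0.5725 -0.2083  0.016 ]
[250.2 289.6] [ 40  14 445] [ 0.6268 -0.0777  0.016 ]
[460.8 316. ] [ 319   19 4401] [0.7238 0.2155 0.016 ]
0 [-7.94, -5.19, 2.48, 0.02, 26.03, 0.02]
0 [-8.22, -5.19, -1.25, 0.02, 26.03, 0.02]
1 [-11.48, 0.06, 9.47, 0.0, 0.0, 0.0]
```

View pics/w1.png

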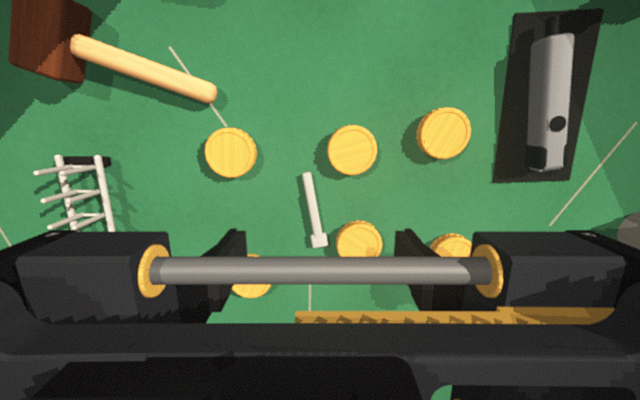

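The wrist view shows the near lids where the top camera put them, within about 3 mm. It also shows that the wide gripper body runs along the jaw axis. Next is tilting for lid B.

>>> {"name": "apply_moves", "arguments": {"series": [[-7.9,-5.2,2.5,0,26,0,1],[-7.9,-5.2,2.5,0,26,0,1],[-7.9,-5.2,2.5,0,26,0,1],[-7.9,-5.2,2.5,0,26,0,1],[-7.9,-5.2,2.5,0,26,0,1]]}}

```text
time: 2.28
position: [0.5512, -0.0129, 0.2215]
tool_rot: [0.085, 0.97, 0.02, -0.226]
ft_force: [-0.2, 0.4, -0.5]
grip_width: 0.0871
```

>>> {"name": "apply_moves", "arguments": {"series": [[-8.2,-5.2,-1.2,0,26,0,1],[-8.2,-5.2,-1.2,0,26,0,1],[-8.2,-5.2,-1.2,0,26,0,1],[-8.2,-5.2,-1.2,0,26,0,1],[-8.2,-5.2,-1.2,0,26,0,1]]}}

```text
time: 2.7
position: [0.6173, -0.0772, 0.1944]
tool_rot: [0.078, 0.894, 0.039, -0.44]
ft_force: [-1.0, 0.9, -1.5]
grip_width: 0.0869
```

>>> {"name": "apply_moves", "arguments": {"series": [[-11.5,0,9.5,0,0,0,1],[-11.5,0,9.5,0,0,0,1],[-11.5,0,9.5,0,0,0,1],[-11.5,0,9.5,0,0,0,1],[-11.5,0,9.5,0,0,0,1]]}}

```text
time: 3.12
position: [0.61, -0.0748, 0.0464]
tool_rot: [0.077, 0.894, 0.039, -0.44]
ft_force: [-1.6, 1.0, -0.3]
grip_width: 0.0872
```

```bash
python3 -c "
from h import *
st(); p,im=shot('side','pics/s1.png'); q,i2=shot('top'); st()
o=np.zeros((560,800,3),np.uint8); o[:360,:]=cv2.resize(im[90:270,180:580],None,fx=2,fy=2); o[360:]=cv2.resize(i2[110:210,230:630],None,fx=2,fy=2)
cv2.imwrite('pics/v1.png',o)
Rp=Rt(-10.3,52)
plan([(tcp((.6072,-.0765,.0105),Rp),Rp)])"
```

```text
3.12 [ 0.61   -0.0748  0.0464] [[-0.601, 0.173, -0.781], [0.104, 0.985, 0.138], [0.793, 0.001, -0.61]] [-1.6  1.  -0.3] 0.0872 [-0.27  1.17  0.89 -0.08  2.   -1.66]
3.22 [ 0.6134 -0.0764  0.052 ] [[-0.606, 0.173, -0.776], [0.107, 0.985, 0.137], [0.788, 0.0, -0.616]] [-0.3  0.4  0.6] 0.087 [-0.27  1.16  0.88 -0.08  2.   -1.66]
0 [-2.58, -0.12, 1.63, -0.26, -0.0, 0.2]
```

View pics/v1.png

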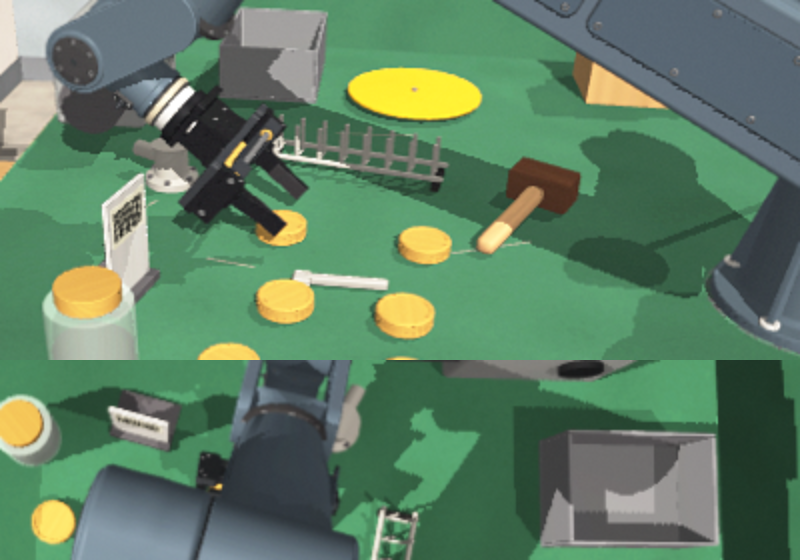

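The view shows the gripper tilted over lid B, with clearance to the pump and tag. I'll descend and grip.

>>> {"name": "apply_moves", "arguments": {"series": [[-2.6,-0.1,1.6,-0.2,0,0.2,1],[-2.6,-0.1,1.6,-0.2,0,0.2,1],[-2.6,-0.1,1.6,-0.2,0,0.2,1],[-2.6,-0.1,1.6,-0.2,0,0.2,1],[-2.6,-0.1,1.6,-0.2,0,0.2,1]]}}

```text
time: 3.63
position: [0.6182, -0.08, 0.0226]
tool_rot: [0.081, 0.896, 0.039, -0.435]
ft_force: [1.2, 0.2, 0.5]
grip_width: 0.0868
```

```bash
python3 -c "
from h import *
st();Rp=Rt(-10.3,52)
plan([(tcp((.6072,-.0765,.0105),Rp),Rp)]); shot('side','pics/s2.png')
im=cv2.imread('pics/s2.png');cv2.imwrite('pics/v2.png',cv2.resize(im[140:240,260:400],None,fx=5,fy=5,interpolation=2))"
```

```text
3.63 [ 0.6182 -0.08    0.0226] [[-0.608, 0.18, -0.773], [0.112, 0.984, 0.141], [0.786, -0.001, -0.619]] [1.2 0.2 0.5] 0.0868 [-0.27  1.2   0.86 -0.08  1.98 -1.66]
0 [0.07, 0.15, 0.24, 0.01, 0.21, -0.08]
```

View pics/v2.png

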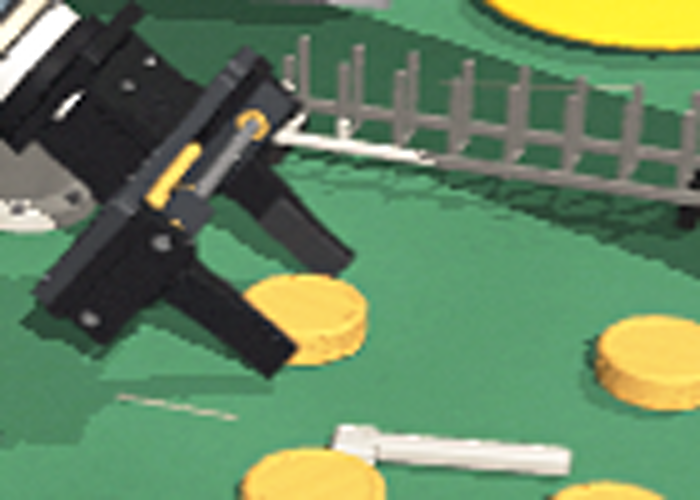

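The fingers straddle lid B, with the tips near its diameter and about 3 mm short. I'll move in, close and lift.

>>> {"name": "apply_moves", "arguments": {"series": [[0.1,0.1,0.3,0,0.2,0,1],[0.1,0.1,0.3,0,0.2,0,1],[0.1,0.1,0.3,0,0.2,0,0.6],[0.1,0.1,0.3,0,0.2,0,0.5],[0.1,0.1,0.3,0,0.2,0,0.5]], "newtons": 25}}

```text
time: 4.1
position: [0.6142, -0.0784, 0.0198]
tool_rot: [0.081, 0.894, 0.04, -0.439]
ft_force: [-0.4, 0.3, 4.8]
grip_width: 0.0744
```

>>> {"name": "apply_moves", "arguments": {"series": [[0,0,0,0,0,0,0.5],[0,0,0,0,0,0,0.5],[0,0,0,0,0,0,0.5],[0,0,0,0,0,0,0.5],[0,0,0,0,0,0,0.5]], "newtons": 25}}

```text
time: 4.52
position: [0.6141, -0.0784, 0.0197]
tool_rot: [0.081, 0.894, 0.04, -0.439]
ft_force: [0.1, 0.2, 6.1]
grip_width: 0.0614
```

```bash
cat >> h.py <<'E'
RC=np.array([.525,-.270,0]); RY=-10.3; S=38
def gap(g): # g in m along rack x
    a=np.radians(RY); return RC+g*np.array([np.cos(a),np.sin(a),0])+[0,0,.0435]
def place(g,h): Rp=Rt(RY,-S); return (tcp(gap(g)+[0,0,h],Rp),Rp)
E
python3 -c "
from h import *
st();o=robot.get_obs();Rp=R.from_quat(o['tool_rot']).as_matrix()
print('lid in hand est',Rp.T@(np.r_[.6072,-.0765,.009]-o['position']))
plan([(o['position']+[0,0,.12],Rp),place(.096,.12)])"
```

```text
4.52 [ 0.6141 -0.0784  0.0197] [[-0.602, 0.18, -0.778], [0.111, 0.984, 0.142], [0.791, -0.001, -0.612]] [0.1 0.2 6.1] 0.0614 [-0.27  1.21  0.87 -0.08  1.98 -1.66]
lid in hand est [-0.00410821  0.00058324  0.01220265]
0 [9.49, -0.01, -7.34, 0.0, 0.0, 0.0]
1 [0.22, -6.82, -1.5, -0.01, -30.1, -0.03]
1 [-0.56, -6.82, -1.41, -0.01, -30.1, -0.03]
1 [-1.19, -6.82, -0.94, -0.01, -30.1, -0.03]
```

>>> {"name": "apply_moves", "arguments": {"series": [[9.5,0,-7.3,0,0,0,0.5],[9.5,0,-7.3,0,0,0,0.5],[9.5,0,-7.3,0,0,0,0.5],[9.5,0,-7.3,0,0,0,0.5],[9.5,0,-7.3,0,0,0,0.5]]}}

```text
time: 4.93
position: [0.6154, -0.0787, 0.1405]
tool_rot: [0.082, 0.896, 0.039, -0.435]
ft_force: [-0.9, -0.5, -0.9]
grip_width: 0.0617
```

>>> {"name": "apply_moves", "arguments": {"series": [[0.2,-6.8,-1.5,0,-30,0,0.5],[0.2,-6.8,-1.5,0,-30,0,0.5],[0.2,-6.8,-1.5,0,-30,0,0.5],[0.2,-6.8,-1.5,0,-30,0,0.5],[0.2,-6.8,-1.5,0,-30,0,0.5]]}}

```text
time: 5.35
position: [0.6093, -0.147, 0.1495]
tool_rot: [0.09, 0.977, 0.018, -0.191]
ft_force: [-0.6, 0.2, 0.4]
grip_width: 0.0613
```

>>> {"name": "apply_moves", "arguments": {"series": [[-0.6,-6.8,-1.4,0,-30,0,0.5],[-0.6,-6.8,-1.4,0,-30,0,0.5],[-0.6,-6.8,-1.4,0,-30,0,0.5],[-0.6,-6.8,-1.4,0,-30,0,0.5],[-0.6,-6.8,-1.4,0,-30,0,0.5]]}}

```text
time: 5.77
position: [0.6049, -0.2144, 0.1575]
tool_rot: [0.092, 0.994, -0.005, 0.066]
ft_force: [-1.4, 0.5, -1.2]
grip_width: 0.0613
```

>>> {"name": "apply_moves", "arguments": {"series": [[-1.2,-6.8,-0.9,0,-30,0,0.5],[-1.2,-6.8,-0.9,0,-30,0,0.5],[-1.2,-6.8,-0.9,0,-30,0,0.5],[-1.2,-6.8,-0.9,0,-30,0,0.5],[-1.2,-6.8,-0.9,0,-30,0,0.5]]}}

```text
time: 6.18
position: [0.6173, -0.283, 0.1793]
tool_rot: [0.092, 0.951, -0.026, 0.294]
ft_force: [1.0, 1.4, -0.3]
grip_width: 0.0613
```

```bash
python3 -c "
from h import *
st();p,im=shot('wrist','pics/w3.png');st()
q,i2=shot('top')
o=np.zeros((600,800,3),np.uint8);o[:400,:640]=im; o[400:]=cv2.resize(i2[170:220,370:570],None,fx=4,fy=4,interpolation=2)
cv2.imwrite('pics/v3.png',o)
print(proj(p,[gap(.096),gap(.096)-[0,0,.0435]]))
plan([place(.096,.04)])"
```

```text
6.18 [ 0.6173 -0.283   0.1793] [[-0.81, 0.191, 0.555], [0.16, 0.982, -0.104], [-0.564, 0.004, -0.825]] [ 1.   1.4 -0.3] 0.0613 [-0.72  0.56  1.79  0.86  0.39 -2.84]
6.23 [ 0.6184 -0.2827  0.1813] [[-0.807, 0.193, 0.559], [0.16, 0.981, -0.107], [-0.569, 0.004, -0.822]] [-1.   0.2  0.2] 0.0615 [-0.72  0.56  1.79  0.87  0.38 -2.84]
[[313.41707178 117.37782722]
 [313.87380813  90.26596463]]
0 [5.79, -0.51, 6.77, -0.2, -3.56, -0.68]
```

View pics/v3.png

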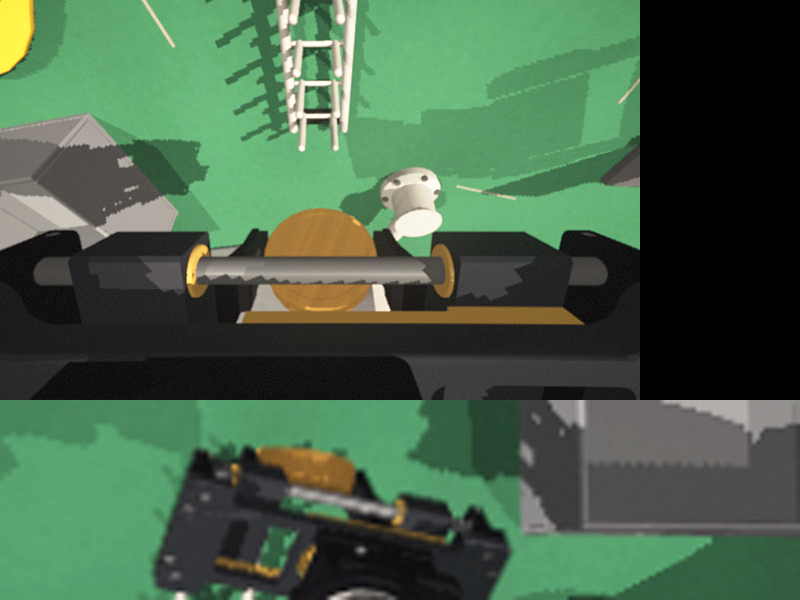

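The lid is held well, but this yaw runs joint 6 to its limit (-2.84). The mirrored placing works instead: yaw 180° with the body leaning outward, filling from the near gap. I'll use this picture to refine the rack, reading the rail ends at about (292,132) and (347,131) and the end tine tops at (302,150) and (333,150).

```bash
cat > crop.py <<'E'
from h import *
im=cv2.imread('pics/w3.png'); cv2.imwrite('pics/v4.png',cv2.resize(im[0:160,260:380],None,fx=5,fy=3.7,interpolation=2))
E
python3 crop.py; sed -i 's/place(g,h): Rp=Rt(RY,-S)/place(g,h): Rp=Rt(RY-180,-S)/' h.py
python3 -c "
from h import *
P=np.array([.58,-.22,.2])
plan([(P,Rt(-10.3,0)),((.55,-.22,.2),Rt(-100.3,0)),((.5,-.24,.2),Rt(-190.3,0)),place(-.096,.11)])"
```

```text
0 [1.53, 2.69, -2.17, 0.02, 17.22, -0.36]
0 [2.09, 2.71, -1.63, 0.02, 17.22, -0.36]
1 [0.98, -0.18, -0.0, -0.0, 0.0, 30.0]
1 [0.76, -0.65, -0.0, -0.0, 0.0, 30.0]
1 [0.34, -0.94, 0.0, 0.0, 0.0, 30.0]
2 [-0.95, -1.52, 0.0, 0.0, 0.0, 30.0]
2 [-1.59, -0.84, 0.0, 0.0, 0.0, 30.0]
2 [-1.79, 0.07, 0.0, 0.0, 0.0, 30.0]
3 [-2.74, 1.25, 1.87, -0.0, -19.0, -0.0]
3 [-1.98, 1.25, 2.66, -0.0, -19.0, -0.0]
```

View pics/v4.png

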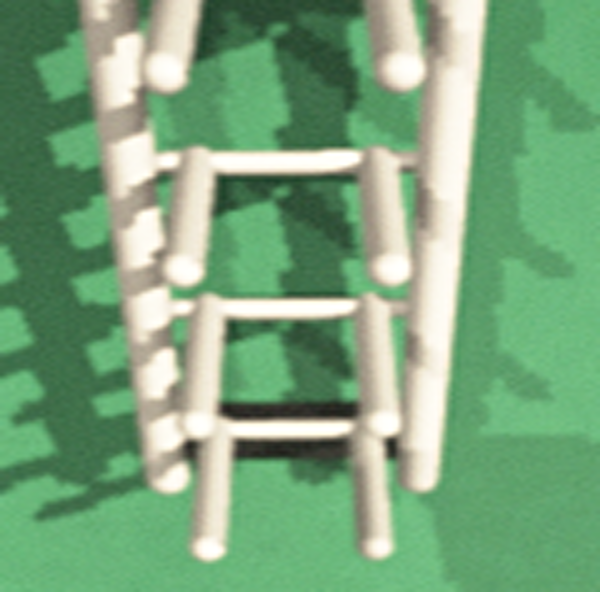

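```bash
python3 -c "
from h import *
p=robot.camera_params('wrist'); st()
p['origin']=p['origin']+np.array([.6173,-.283,.1793])-robot.get_obs()['position']
c=np.array([[208,548],[375,548],[200,422],[383,422],[183,268],[392,268],[166,70],[403,70]])/[5,3.7]+[260,0]
q=at_z(p,c,.063);print(q.round(4))
m=(q[::2]+q[1::2])/2; xs=np.array([.112,.08,.048,.016]); A=np.polyfit(xs,m[:,:2],1);print('slope',A[0],np.degrees(np.arctan2(A[0][1],A[0][0])),'centre',A[1])
"
```

```text
6.28 [ 0.6187 -0.2823  0.1812] [[-0.809, 0.19, 0.556], [0.159, 0.982, -0.104], [-0.566, 0.004, -0.825]] [ 0.6  0.5 -0.3] 0.0618 [-0.72  0.56  1.79  0.85  0.39 -2.83]
[[ 0.6339 -0.3     0.063 ]
 [ 0.6393 -0.2728  0.063 ]
 [ 0.6021 -0.2936  0.063 ]
 [ 0.6074 -0.2667  0.063 ]
 [ 0.5709 -0.2882  0.063 ]
 [ 0.5762 -0.2608  0.063 ]
 [ 0.5397 -0.2822  0.063 ]
 [ 0.545  -0.255   0.063 ]]
slope [ 0.98091554 -0.18451896] -10.653354844581985 centre [ 0.52656164 -0.26558573]
```

>>> {"name": "apply_moves", "arguments": {"series": [[1.5,2.7,-2.2,0,17.2,-0.4,0.5],[1.5,2.7,-2.2,0,17.2,-0.4,0.5],[1.5,2.7,-2.2,0,17.2,-0.4,0.5],[1.5,2.7,-2.2,0,17.2,-0.4,0.5]]}}

```text
time: 6.62
position: [0.5996, -0.2519, 0.1925]
tool_rot: [0.09, 0.985, -0.016, 0.146]
ft_force: [0.9, 0.0, -0.4]
grip_width: 0.061
```

>>> {"name": "apply_moves", "arguments": {"series": [[2.1,2.7,-1.6,0,17.2,-0.4,0.5],[2.1,2.7,-1.6,0,17.2,-0.4,0.5],[2.1,2.7,-1.6,0,17.2,-0.4,0.5],[2.1,2.7,-1.6,0,17.2,-0.4,0.5]]}}

```text
time: 6.95
position: [0.5842, -0.2219, 0.2019]
tool_rot: [0.087, 0.996, -0.004, 0.002]
ft_force: [0.5, 0.2, 0.3]
grip_width: 0.0615
```

>>> {"name": "apply_moves", "arguments": {"series": [[1,-0.2,0,0,0,30,0.5],[1,-0.2,0,0,0,30,0.5],[1,-0.2,0,0,0,30,0.5],[1,-0.2,0,0,0,30,0.5],[1,-0.2,0,0,0,30,0.5]]}}

```text
time: 7.37
position: [0.5706, -0.2214, 0.2011]
tool_rot: [0.344, 0.939, -0.002, 0.002]
ft_force: [0.2, -0.5, -0.6]
grip_width: 0.0614
```

>>> {"name": "apply_moves", "arguments": {"series": [[0.8,-0.7,0,0,0,30,0.5],[0.8,-0.7,0,0,0,30,0.5],[0.8,-0.7,0,0,0,30,0.5],[0.8,-0.7,0,0,0,30,0.5],[0.8,-0.7,0,0,0,30,0.5]]}}

```text
time: 7.78
position: [0.5603, -0.2215, 0.2015]
tool_rot: [0.574, 0.819, -0.001, 0.003]
ft_force: [-0.4, -0.1, -1.0]
grip_width: 0.0613
```

>>> {"name": "apply_moves", "arguments": {"series": [[0.3,-0.9,0,0,0,30,0.5],[0.3,-0.9,0,0,0,30,0.5],[0.3,-0.9,0,0,0,30,0.5],[0.3,-0.9,0,0,0,30,0.5],[0.3,-0.9,0,0,0,30,0.5]]}}

```text
time: 8.2
position: [0.5511, -0.2217, 0.2017]
tool_rot: [0.766, 0.643, -0.0, 0.003]
ft_force: [-0.9, -0.8, -0.7]
grip_width: 0.0614
```

>>> {"name": "apply_moves", "arguments": {"series": [[-1,-1.5,0,0,0,30,0.5],[-1,-1.5,0,0,0,30,0.5],[-1,-1.5,0,0,0,30,0.5],[-1,-1.5,0,0,0,30,0.5],[-1,-1.5,0,0,0,30,0.5]]}}

```text
time: 8.62
position: [0.5347, -0.2289, 0.2019]
tool_rot: [0.906, 0.423, 0.001, 0.003]
ft_force: [0.4, 0.2, 0.2]
grip_width: 0.0617
```

>>> {"name": "apply_moves", "arguments": {"series": [[-1.6,-0.8,0,0,0,30,0.5],[-1.6,-0.8,0,0,0,30,0.5],[-1.6,-0.8,0,0,0,30,0.5],[-1.6,-0.8,0,0,0,30,0.5],[-1.6,-0.8,0,0,0,30,0.5]]}}

```text
time: 9.03
position: [0.5185, -0.236, 0.2019]
tool_rot: [0.985, 0.174, 0.002, 0.002]
ft_force: [0.4, -0.3, -1.3]
grip_width: 0.0612
```

>>> {"name": "apply_moves", "arguments": {"series": [[-1.8,0.1,0,0,0,30,0.5],[-1.8,0.1,0,0,0,30,0.5],[-1.8,0.1,0,0,0,30,0.5],[-1.8,0.1,0,0,0,30,0.5],[-1.8,0.1,0,0,0,30,0.5]]}}

```text
time: 9.45
position: [0.502, -0.243, 0.202]
tool_rot: [0.996, -0.086, 0.002, 0.002]
ft_force: [-1.0, 0.3, -0.2]
grip_width: 0.0614
```

```bash
python3 -c "
from h import *
st()"
```

```text
9.45 [ 0.502 -0.243  0.202] [[0.985, -0.172, 0.004], [-0.171, -0.985, -0.004], [0.005, 0.003, -1.0]] [-1.   0.3 -0.2] 0.0614 [-0.65  0.49  1.65 -0.    1.    1.09]
```

```bash
sed -i 's/^RC=.*/RC=np.array([.5263,-.2663,0]); RY=-10.5; S=38/; s/^OFF=.*/OFF=np.array([-.0041,0.0004,.0122])/' h.py
python3 -c "
from h import *
plan([place(-.096,.10),place(-.096,.045)])"
```

```text
0 [-2.88, 0.86, 2.56, 0.2, -19.14, 0.27]
0 [-1.88, 0.88, 3.36, 0.2, -19.14, 0.27]
1 [3.39, -0.0, 4.33, 0.0, 0.0, -0.0]
```

>>> {"name": "apply_moves", "arguments": {"series": [[-2.9,0.9,2.6,0.2,-19.1,0.3,0.5],[-2.9,0.9,2.6,0.2,-19.1,0.3,0.5],[-2.9,0.9,2.6,0.2,-19.1,0.3,0.5],[-2.9,0.9,2.6,0.2,-19.1,0.3,0.5]]}}

```text
time: 9.78
position: [0.4743, -0.2477, 0.1744]
tool_rot: [0.983, -0.086, -0.163, -0.015]
ft_force: [0.2, 0.1, -0.8]
grip_width: 0.0617
```

>>> {"name": "apply_moves", "arguments": {"series": [[-1.9,0.9,3.4,0.2,-19.1,0.3,0.5],[-1.9,0.9,3.4,0.2,-19.1,0.3,0.5],[-1.9,0.9,3.4,0.2,-19.1,0.3,0.5],[-1.9,0.9,3.4,0.2,-19.1,0.3,0.5],[-1.9,0.9,3.4,0.2,-19.1,0.3,0.5]]}}

```text
time: 10.2
position: [0.4422, -0.2503, 0.149]
tool_rot: [0.942, -0.086, -0.322, -0.031]
ft_force: [-0.1, 0.6, -1.0]
grip_width: 0.0616
```

>>> {"name": "apply_moves", "arguments": {"series": [[3.4,0,4.3,0,0,0,0.5],[3.4,0,4.3,0,0,0,0.5],[3.4,0,4.3,0,0,0,0.5],[3.4,0,4.3,0,0,0,0.5],[3.4,0,4.3,0,0,0,0.5]]}}

```text
time: 10.62
position: [0.4426, -0.2509, 0.0966]
tool_rot: [0.942, -0.088, -0.323, -0.03]
ft_force: [0.4, -0.5, -0.6]
grip_width: 0.0612
```

```bash
python3 -c "
from h import *
st()
q,i1=shot('side'); p,i2=shot('wrist'); st()
o=np.zeros((600,800,3),np.uint8);o[:320,:]=cv2.resize(i1[140:220,280:480],None,fx=4,fy=4,interpolation=2); o[320:,:560]=cv2.resize(i2[180:320,180:460],None,fx=2,fy=2,interpolation=2)
cv2.imwrite('pics/v5.png',o)
plan([place(-.096,.003)])"
```

```text
10.62 [ 0.4426 -0.2509  0.0966] [[0.776, -0.185, -0.602], [-0.147, -0.983, 0.113], [-0.613, 0.0, -0.79]] [ 0.4 -0.5 -0.6] 0.0612 [-0.6   0.85  1.42 -0.25  1.49  1.26]
10.72 [ 0.443  -0.2511  0.0966] [[0.777, -0.186, -0.602], [-0.147, -0.983, 0.113], [-0.612, 0.001, -0.791]] [ 0.4 -0.1 -0.1] 0.0616 [-0.6   0.85  1.42 -0.25  1.49  1.26]
0 [2.59, -0.07, 3.44, -0.08, -0.25, -0.18]
```

View pics/v5.png

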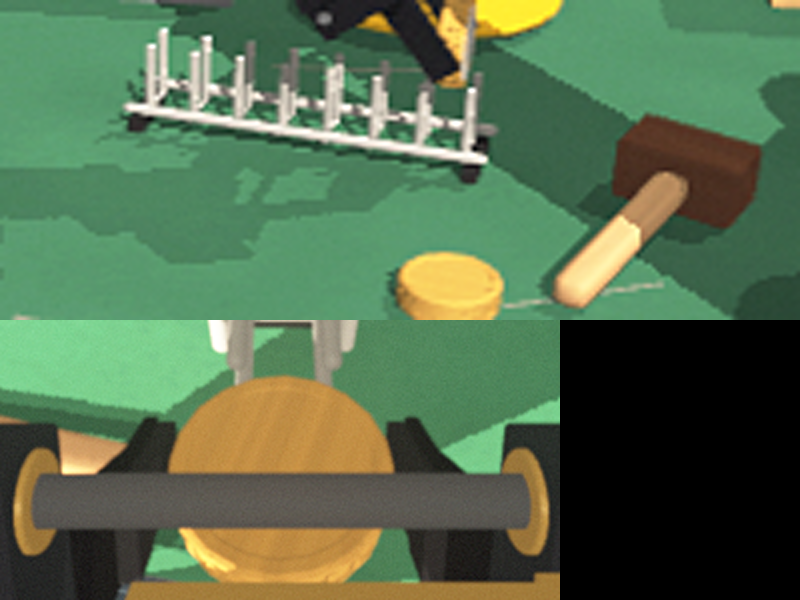

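The lid stands vertical, centred above the last (near) gap, with nothing in the way. I'll lower it slowly.

>>> {"name": "apply_moves", "arguments": {"series": [[0.7,0,0.9,0,0,0,0.5],[1.3,0,1.7,0,-0.2,0,0.5],[2,0,2.6,0,-0.2,0,0.5],[2.6,-0.1,3.4,0,-0.2,-0.2,0.5],[2.6,-0.1,3.4,0,-0.2,-0.2,0.5]]}}

```text
time: 11.13
position: [0.4413, -0.2495, 0.0503]
tool_rot: [0.941, -0.086, -0.327, -0.031]
ft_force: [0.6, 0.1, -0.6]
grip_width: 0.0613
```

```bash
python3 -c "
from h import *
st()
q,i1=shot('side')
cv2.imwrite('pics/v6.png',cv2.resize(i1[140:200,300:420],None,fx=5,fy=5,interpolation=2))
plan([place(-.096,-.001)])"
```

```text
11.13 [ 0.4413 -0.2495  0.0503] [[0.772, -0.182, -0.609], [-0.141, -0.983, 0.115], [-0.62, -0.003, -0.785]] [ 0.6  0.1 -0.6] 0.0613 [-0.59  0.92  1.42 -0.25  1.43  1.28]
0 [0.16, 0.11, 0.03, -0.18, 0.25, 0.08]
```

View pics/v6.png

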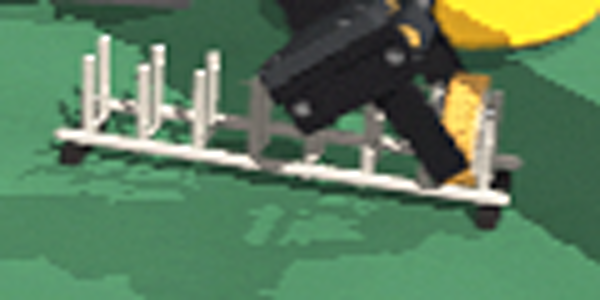

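The lid sits in the near gap. I'll seat it, release, and retreat along the fingers.

>>> {"name": "apply_moves", "arguments": {"series": [[0.2,0.1,0.1,0,0,0,0.5],[0.2,0.1,0.1,0,0,0,0.5],[0.2,0.1,0.1,0,0,0,0.8],[0.2,0.1,0.1,0,0,0,0.8],[0.2,0.1,0.1,0,0,0,0.8]]}}

```text
time: 11.6
position: [0.4432, -0.2506, 0.0504]
tool_rot: [0.941, -0.087, -0.325, -0.031]
ft_force: [-0.0, -0.4, -0.5]
grip_width: 0.0681
```

>>> {"name": "apply_moves", "arguments": {"series": [[0,0,0,0,0,0,0.8],[0,0,-1.5,0,0,0,0.8],[0,0,-4,0,0,0,0.9],[0,0,-8,0,0,0,1],[0,0,-10,0,0,0,1]]}}

```text
time: 12.02
position: [0.5064, -0.2631, 0.1317]
tool_rot: [0.942, -0.087, -0.323, -0.03]
ft_force: [1.1, -1.3, -0.8]
grip_width: 0.0824
```

```bash
python3 -c "
from h import *
st()
Rp=Rt(-60,52)
q,i1=shot('side'); q2,i2=shot('top')
for c,s in lids(q2,i2): print(c.round(1),s,at_z(q2,c,.015).round(4)[0])
o=np.zeros((600,800,3),np.uint8);o[:320,:]=cv2.resize(i1[140:220,280:480],None,fx=4,fy=4,interpolation=2);o[320:,:600]=cv2.resize(i2[180:273,240:440],None,fx=3,fy=3,interpolation=2)[:280]
cv2.imwrite('pics/v7.png',o)
plan([((.53,-.15,.22),Rt(-190.5,0)),((.58,-.02,.2),Rt(-100,0)),((.57,.05,.18),Rt(-60,0)),(tcp((.5835,.0845,.07),Rp),Rp)])"
```

```text
12.02 [ 0.5064 -0.2631  0.1317] [[0.777, -0.183, -0.603], [-0.144, -0.983, 0.112], [-0.613, -0.0, -0.79]] [ 1.1 -1.3 -0.8] 0.0824 [-0.56  0.87  1.22 -0.23  1.67  1.24]
[239.3 141.2] [ 24  23 427] [0.7688 0.2599 0.015 ]
[256.4 190.5] [ 22  22 383] [0.6265 0.2077 0.015 ]
[299.7 205.5] [ 22  22 386] [0.5847 0.0828 0.015 ]
[255.3 250.1] [ 22  22 385] [0.4561 0.2077 0.015 ]
[295.7 250.5] [ 22  22 386] [0.4561 0.0927 0.015 ]
[ 37.1 396.3] [ 24   8 132] [0.0219 0.8394 0.015 ]
[ 71.8 397.1] [21  6 87] [0.0248 0.7339 0.015 ]
[107.1 397.5] [18  5 62] [0.0278 0.6288 0.015 ]Traceback (most recent call last):
  File "<string>", line 7, in <module>
    o=np.zeros((600,800,3),np.uint8);o[:320,:]=cv2.resize(i1[140:220,280:480],None,fx=4,fy=4,interpolation=2);o[320:,:600]=cv2.resize(i2[180:273,240:440],None,fx=3,fy=3,interpolation=2)[:280]
                                                                                                              ~^^^^^^^^^^^
ValueError: could not broadcast input array from shape (279,600,3) into shape (280,600,3)
```

```bash
sed -i 's/^OFF=.*/OFF=np.array([-.0050,0.0,.0128])/' h.py
cat >> h.py <<'E'
def pk(c,phi,h=0): Rp=Rt(phi,52); return (tcp((c[0],c[1],.009+h),Rp),Rp)
def racked():
    q,i1=shot('side'); h=cv2.inRange(cv2.cvtColor(i1,cv2.COLOR_BGR2HSV),(10,110,90),(30,255,255))
    for k in range(7):
        c=gap(-.096+.032*k); u,v=proj(q,[c])[0].astype(int); print(k,(u,v),int((h[v-14:v+15,u-8:u+9]>0).sum()),end=' ')
    print()
E
python3 -c "
from h import *
racked(); st()
plan([((.53,-.15,.22),Rt(-190.5,0)),((.58,-.02,.2),Rt(-100,0)),((.57,.05,.18),Rt(-60,0)),pk((.584,.0838),-60,.06)])"
```

```text
0 (np.int64(391), np.int64(166)) 152 1 (np.int64(379), np.int64(164)) 10 2 (np.int64(368), np.int64(163)) 0 3 (np.int64(357), np.int64(161)) 0 4 (np.int64(345), np.int64(159)) 0 5 (np.int64(334), np.int64(158)) 0 6 (np.int64(323), np.int64(156)) 0 
12.17 [ 0.5049 -0.2626  0.13  ] [[0.776, -0.182, -0.604], [-0.144, -0.983, 0.113], [-0.614, -0.001, -0.789]] [-1.1  1.2 -0.2] 0.0859 [-0.56  0.87  1.23 -0.23  1.67  1.25]
0 [-2.6, -5.77, -3.67, -0.02, 18.94, -0.0]
0 [-1.26, -5.77, -4.32, -0.02, 18.94, -0.0]
1 [0.85, -4.56, 0.67, -0.0, 0.0, -30.17]
1 [3.03, -3.52, 0.67, -0.0, 0.0, -30.17]
1 [4.39, -1.52, 0.67, -0.0, -0.0, -30.17]
2 [3.36, -1.1, 1.0, 0.0, -0.0, -20.0]
2 [3.53, 0.12, 1.0, 0.0, -0.0, -20.0]
3 [0.76, 1.45, 4.96, -0.0, 26.0, 0.0]
3 [-1.49, 1.45, 4.79, -0.0, 26.0, 0.0]
```

>>> {"name": "apply_moves", "arguments": {"series": [[-2.6,-5.8,-3.7,0,18.9,0,1],[-2.6,-5.8,-3.7,0,18.9,0,1],[-2.6,-5.8,-3.7,0,18.9,0,1],[-2.6,-5.8,-3.7,0,18.9,0,1]]}}

```text
time: 12.5
position: [0.5134, -0.2032, 0.1747]
tool_rot: [0.982, -0.09, -0.167, -0.017]
ft_force: [-1.2, 1.2, -0.4]
grip_width: 0.087
```

>>> {"name": "apply_moves", "arguments": {"series": [[-1.3,-5.8,-4.3,0,18.9,0,1],[-1.3,-5.8,-4.3,0,18.9,0,1],[-1.3,-5.8,-4.3,0,18.9,0,1],[-1.3,-5.8,-4.3,0,18.9,0,1]]}}

```text
time: 12.83
position: [0.5253, -0.1471, 0.2185]
tool_rot: [0.996, -0.092, -0.005, -0.002]
ft_force: [-1.2, 1.3, -0.3]
grip_width: 0.0868
```

>>> {"name": "apply_moves", "arguments": {"series": [[0.9,-4.6,0.7,0,0,-30.2,1],[0.9,-4.6,0.7,0,0,-30.2,1],[0.9,-4.6,0.7,0,0,-30.2,1],[0.9,-4.6,0.7,0,0,-30.2,1],[0.9,-4.6,0.7,0,0,-30.2,1]]}}

```text
time: 13.25
position: [0.5457, -0.1063, 0.2101]
tool_rot: [0.985, 0.173, -0.005, -0.003]
ft_force: [0.6, -0.8, 0.4]
grip_width: 0.0871
```

>>> {"name": "apply_moves", "arguments": {"series": [[3,-3.5,0.7,0,0,-30.2,1],[3,-3.5,0.7,0,0,-30.2,1],[3,-3.5,0.7,0,0,-30.2,1],[3,-3.5,0.7,0,0,-30.2,1],[3,-3.5,0.7,0,0,-30.2,1]]}}

```text
time: 13.67
position: [0.5622, -0.0633, 0.2031]
tool_rot: [0.906, 0.423, -0.005, -0.004]
ft_force: [-0.3, 0.0, -0.3]
grip_width: 0.0869
```

>>> {"name": "apply_moves", "arguments": {"series": [[4.4,-1.5,0.7,0,0,-30.2,1],[4.4,-1.5,0.7,0,0,-30.2,1],[4.4,-1.5,0.7,0,0,-30.2,1],[4.4,-1.5,0.7,0,0,-30.2,1],[4.4,-1.5,0.7,0,0,-30.2,1]]}}

```text
time: 14.08
position: [0.5792, -0.02, 0.196]
tool_rot: [0.764, 0.645, -0.003, -0.005]
ft_force: [-0.0, 0.3, -0.9]
grip_width: 0.0872
```

>>> {"name": "apply_moves", "arguments": {"series": [[3.4,-1.1,1,0,0,-20,1],[3.4,-1.1,1,0,0,-20,1],[3.4,-1.1,1,0,0,-20,1],[3.4,-1.1,1,0,0,-20,1]]}}

```text
time: 14.42
position: [0.5741, 0.0157, 0.1862]
tool_rot: [0.642, 0.767, -0.002, -0.005]
ft_force: [0.5, -0.0, -0.2]
grip_width: 0.0869
```

>>> {"name": "apply_moves", "arguments": {"series": [[3.5,0.1,1,0,0,-20,1],[3.5,0.1,1,0,0,-20,1],[3.5,0.1,1,0,0,-20,1],[3.5,0.1,1,0,0,-20,1]]}}

```text
time: 14.75
position: [0.5692, 0.0504, 0.1772]
tool_rot: [0.5, 0.866, -0.001, -0.005]
ft_force: [0.4, 0.2, -0.1]
grip_width: 0.087
```

>>> {"name": "apply_moves", "arguments": {"series": [[0.8,1.4,5,0,26,0,1],[0.8,1.4,5,0,26,0,1],[0.8,1.4,5,0,26,0,1],[0.8,1.4,5,0,26,0,1],[0.8,1.4,5,0,26,0,1]]}}

```text
time: 15.17
position: [0.5789, 0.0611, 0.1259]
tool_rot: [0.491, 0.841, 0.112, -0.199]
ft_force: [0.0, -0.6, -0.2]
grip_width: 0.0868
```

>>> {"name": "apply_moves", "arguments": {"series": [[-1.5,1.4,4.8,0,26,0,1],[-1.5,1.4,4.8,0,26,0,1],[-1.5,1.4,4.8,0,26,0,1],[-1.5,1.4,4.8,0,26,0,1],[-1.5,1.4,4.8,0,26,0,1]]}}

```text
time: 15.58
position: [0.585, 0.0769, 0.0754]
tool_rot: [0.452, 0.775, 0.218, -0.384]
ft_force: [-0.9, -0.3, 0.0]
grip_width: 0.0868
```

```bash
python3 -c "
from h import *
st(); q2,i2=shot('side'); st()
for c,s in lids(q2,i2): print(c.round(1),s,at_z(q2,c,.012).round(4)[0])
plan([pk((.584,.0838),-60)])"
```

```text
15.58 [0.585  0.0769 0.0754] [[-0.297, 0.868, -0.399], [0.533, 0.497, 0.685], [0.793, -0.01, -0.61]] [-0.9 -0.3  0. ] 0.0868 [-0.33  0.98  1.33  0.55  1.6  -1.05]
15.63 [0.585  0.0778 0.0768] [[-0.3, 0.867, -0.398], [0.533, 0.498, 0.683], [0.791, -0.008, -0.612]] [ 0.5 -0.2 -0.2] 0.087 [-0.32  0.98  1.33  0.55  1.6  -1.05]
[390.9 165.2] [ 10  22 138] [ 0.4291 -0.325   0.012 ]
[452.4 176.5] [ 33  13 134] [ 0.259  -0.2766  0.012 ]
[302.5 177. ] [ 40  17 158] [ 0.6709 -0.2102  0.012 ]
[321.7 182.6] [28 12 83] [ 0.6153 -0.1846  0.012 ]
[437.6 196.5] [ 33  34 266] [ 0.3134 -0.1509  0.012 ]
[391.9 212.1] [ 27  19 414] [ 0.4323 -0.0545  0.012 ]
[322.2 240.2] [ 29  23 529] [0.585  0.0881 0.012 ]
[381.9 247.4] [ 29  23 555] [0.4566 0.098  0.012 ]
[293.7 274.3] [ 32  26 696] [0.6271 0.2136 0.012 ]
[517.6 392.6] [ 50  21 602] [0.2567 0.4504 0.012 ]
0 [-4.51, 0.26, 3.32, -0.19, -0.28, -0.42]
```

>>> {"name": "apply_moves", "arguments": {"series": [[-1.5,0.1,1.1,0,0,-0.4,1],[-3,0.2,2.2,-0.2,-0.3,-0.4,1],[-4.5,0.3,3.3,-0.2,-0.3,-0.4,1],[-4.5,0.3,3.3,-0.2,-0.3,-0.4,1],[-4.5,0.3,3.3,-0.2,-0.3,-0.4,1]]}}

```text
time: 16.05
position: [0.5879, 0.08, 0.0239]
tool_rot: [0.448, 0.78, 0.22, -0.379]
ft_force: [-0.4, -0.4, 0.6]
grip_width: 0.087
```

```bash
python3 -c "
from h import *
st(); plan([pk((.584,.0838),-60)])"
```

```text
16.05 [0.5879 0.08   0.0239] [[-0.312, 0.864, -0.394], [0.531, 0.503, 0.682], [0.788, 0.003, -0.616]] [-0.4 -0.4  0.6] 0.087 [-0.32  1.06  1.32  0.55  1.53 -1.1 ]
0 [-0.35, -0.15, 0.05, -0.04, 0.04, 0.26]
```

>>> {"name": "apply_moves", "arguments": {"series": [[-0.2,-0.1,0.1,0,0,0.2,1],[-0.2,-0.1,0.1,0,0,0.2,0.8],[-0.2,-0.1,0.1,0,0,0.2,0.6],[-0.2,-0.1,0.1,0,0,0.2,0.5],[-0.2,-0.1,0.1,0,0,0.2,0.5]]}}

```text
time: 16.47
position: [0.5882, 0.078, 0.0216]
tool_rot: [0.449, 0.779, 0.22, -0.379]
ft_force: [-0.0, -0.4, -0.2]
grip_width: 0.0679
```

>>> {"name": "apply_moves", "arguments": {"series": [[0,0,0,0,0,0,0.5],[0,0,0,0,0,0,0.5],[0,0,0,0,0,0,0.5],[0,0,0,0,0,0,0.5],[0,0,0,0,0,0,0.5]]}}

```text
time: 16.88
position: [0.5881, 0.0781, 0.0213]
tool_rot: [0.449, 0.779, 0.22, -0.379]
ft_force: [0.4, 0.2, 2.6]
grip_width: 0.0611
```

```bash
cat >> h.py <<'E'
def after(c,phi,g,way):
    st(); o=robot.get_obs(); Rp=R.from_quat(o['tool_rot']).as_matrix()
    print('OFF',(Rp.T@(np.r_[c[0],c[1],.009]-o['position'])).round(4))
    plan([(o['position']+[0,0,.13],Rp)]+way+[place(g,.10),place(g,.03),place(g,0)])
E
python3 -c "
from h import *
after((.584,.0838),-60,-.064,[((.57,-.04,.17),Rt(-60,0)),((.55,-.14,.18),Rt(-125,0)),((.52,-.21,.19),Rt(-190.5,0))])"
```

```text
16.88 [0.5881 0.0781 0.0213] [[-0.31, 0.866, -0.393], [0.532, 0.5, 0.683], [0.788, 0.003, -0.615]] [0.4 0.2 2.6] 0.0611 [-0.32  1.06  1.32  0.55  1.53 -1.1 ]
OFF [-0.0054 -0.0007  0.0131]
0 [10.25, 0.04, -8.0, 0.0, 0.0, 0.0]
1 [-2.12, -3.73, -4.25, 0.07, -26.01, 0.04]
1 [-3.77, -3.74, -2.89, 0.07, -26.01, 0.04]
2 [-3.83, -3.37, -0.5, 0.0, -0.0, 32.5]
2 [-5.04, -0.78, -0.5, 0.0, -0.0, 32.5]
3 [-3.73, 0.78, -0.5, 0.0, -0.0, 32.75]
3 [-2.71, 2.67, -0.5, 0.0, -0.0, 32.75]
4 [-1.79, 2.71, 1.97, -0.0, -19.0, -0.0]
4 [-1.05, 2.71, 2.45, 0.0, -19.0, -0.0]
5 [4.31, 0.0, 5.52, -0.0, 0.0, -0.0]
6 [1.85, 0.0, 2.36, 0.0, 0.0, -0.0]
```

>>> {"name": "apply_moves", "arguments": {"series": [[10.2,0,-8,0,0,0,0.5],[10.2,0,-8,0,0,0,0.5],[10.2,0,-8,0,0,0,0.5],[10.2,0,-8,0,0,0,0.5]]}}

```text
time: 17.22
position: [0.5904, 0.0775, 0.1566]
tool_rot: [0.448, 0.781, 0.222, -0.375]
ft_force: [0.8, -0.2, 0.1]
grip_width: 0.0614
```

>>> {"name": "apply_moves", "arguments": {"series": [[-2.1,-3.7,-4.2,0,-26,0,0.5],[-2.1,-3.7,-4.2,0,-26,0,0.5],[-2.1,-3.7,-4.2,0,-26,0,0.5],[-2.1,-3.7,-4.2,0,-26,0,0.5],[-2.1,-3.7,-4.2,0,-26,0,0.5]]}}

```text
time: 17.63
position: [0.5775, 0.0212, 0.1616]
tool_rot: [0.486, 0.845, 0.113, -0.193]
ft_force: [-1.0, 0.1, -0.5]
grip_width: 0.0614
```

>>> {"name": "apply_moves", "arguments": {"series": [[-3.8,-3.7,-2.9,0,-26,0,0.5],[-3.8,-3.7,-2.9,0,-26,0,0.5],[-3.8,-3.7,-2.9,0,-26,0,0.5],[-3.8,-3.7,-2.9,0,-26,0,0.5],[-3.8,-3.7,-2.9,0,-26,0,0.5]]}}

```text
time: 18.05
position: [0.5675, -0.0375, 0.1684]
tool_rot: [0.499, 0.867, 0.0, -0.002]
ft_force: [-1.2, 1.1, -0.5]
grip_width: 0.0615
```

>>> {"name": "apply_moves", "arguments": {"series": [[-3.8,-3.4,-0.5,0,0,32.5,0.5],[-3.8,-3.4,-0.5,0,0,32.5,0.5],[-3.8,-3.4,-0.5,0,0,32.5,0.5],[-3.8,-3.4,-0.5,0,0,32.5,0.5],[-3.8,-3.4,-0.5,0,0,32.5,0.5]]}}

```text
time: 18.47
position: [0.5599, -0.0906, 0.1728]
tool_rot: [0.725, 0.689, 0.001, -0.002]
ft_force: [0.0, 0.3, -0.6]
grip_width: 0.0616
```

>>> {"name": "apply_moves", "arguments": {"series": [[-5,-0.8,-0.5,0,0,32.5,0.5],[-5,-0.8,-0.5,0,0,32.5,0.5],[-5,-0.8,-0.5,0,0,32.5,0.5],[-5,-0.8,-0.5,0,0,32.5,0.5],[-5,-0.8,-0.5,0,0,32.5,0.5]]}}

```text
time: 18.88
position: [0.5496, -0.1403, 0.1777]
tool_rot: [0.888, 0.459, 0.001, -0.002]
ft_force: [-0.2, 0.2, -0.0]
grip_width: 0.0612
```

>>> {"name": "apply_moves", "arguments": {"series": [[-3.7,0.8,-0.5,0,0,32.8,0.5],[-3.7,0.8,-0.5,0,0,32.8,0.5],[-3.7,0.8,-0.5,0,0,32.8,0.5],[-3.7,0.8,-0.5,0,0,32.8,0.5],[-3.7,0.8,-0.5,0,0,32.8,0.5]]}}

```text
time: 19.3
position: [0.5349, -0.1751, 0.1827]
tool_rot: [0.982, 0.189, 0.0, -0.002]
ft_force: [0.3, 0.3, 0.3]
grip_width: 0.0612
```

>>> {"name": "apply_moves", "arguments": {"series": [[-2.7,2.7,-0.5,0,0,32.8,0.5],[-2.7,2.7,-0.5,0,0,32.8,0.5],[-2.7,2.7,-0.5,0,0,32.8,0.5],[-2.7,2.7,-0.5,0,0,32.8,0.5],[-2.7,2.7,-0.5,0,0,32.8,0.5]]}}

```text
time: 19.72
position: [0.52, -0.2103, 0.1876]
tool_rot: [0.995, -0.095, -0.0, -0.002]
ft_force: [-0.1, -0.6, -0.7]
grip_width: 0.0615
```

>>> {"name": "apply_moves", "arguments": {"series": [[-1.8,2.7,2,0,-19,0,0.5],[-1.8,2.7,2,0,-19,0,0.5],[-1.8,2.7,2,0,-19,0,0.5],[-1.8,2.7,2,0,-19,0,0.5]]}}

```text
time: 20.05
position: [0.4997, -0.2342, 0.1661]
tool_rot: [0.982, -0.091, -0.165, -0.017]
ft_force: [0.3, -0.6, -0.7]
grip_width: 0.0612
```

>>> {"name": "apply_moves", "arguments": {"series": [[-1,2.7,2.4,0,-19,0,0.5],[-1,2.7,2.4,0,-19,0,0.5],[-1,2.7,2.4,0,-19,0,0.5],[-1,2.7,2.4,0,-19,0,0.5],[-1,2.7,2.4,0,-19,0,0.5]]}}

```text
time: 20.47
position: [0.4754, -0.2557, 0.1477]
tool_rot: [0.942, -0.087, -0.323, -0.032]
ft_force: [0.1, 0.4, -0.6]
grip_width: 0.061
```

```bash
python3 -c "
from h import *
st(); plan([place(-.064,.04),place(-.064,.0)])"
```

```text
20.47 [ 0.4754 -0.2557  0.1477] [[0.776, -0.184, -0.603], [-0.142, -0.983, 0.116], [-0.614, -0.004, -0.789]] [ 0.1  0.4 -0.6] 0.061 [-0.58  0.82  1.31 -0.23  1.64  1.24]
0 [3.5, 0.14, 4.52, -0.25, -0.1, 0.08]
1 [2.46, -0.0, 3.15, 0.0, 0.0, -0.0]
```

>>> {"name": "apply_moves", "arguments": {"series": [[3.5,0.1,4.5,-0.2,0,0,0.5],[3.5,0.1,4.5,-0.2,0,0,0.5],[3.5,0.1,4.5,-0.2,0,0,0.5],[3.5,0.1,4.5,-0.2,0,0,0.5],[3.5,0.1,4.5,-0.2,0,0,0.5]]}}

```text
time: 20.88
position: [0.4754, -0.257, 0.0937]
tool_rot: [0.942, -0.087, -0.323, -0.029]
ft_force: [0.6, 0.1, -0.5]
grip_width: 0.0616
```

>>> {"name": "apply_moves", "arguments": {"series": [[0.6,0,0.8,0,0,0,0.5],[1.2,0,1.6,0,0,0,0.5],[1.8,0,2.4,0,0,0,0.5],[2.4,0,3.0,0,0,0,0.5],[2.4,0,3.0,0,0,0,0.5]]}}

```text
time: 21.3
position: [0.475, -0.2562, 0.0517]
tool_rot: [0.941, -0.086, -0.325, -0.03]
ft_force: [-0.3, -0.1, 0.0]
grip_width: 0.0613
```

```bash
python3 -c "
from h import *
st(); plan([place(-.064,.0)])"
```

```text
21.3 [ 0.475  -0.2562  0.0517] [[0.774, -0.182, -0.606], [-0.143, -0.983, 0.112], [-0.617, -0.0, -0.787]] [-0.3 -0.1  0. ] 0.0613 [-0.58  0.95  1.33 -0.24  1.49  1.27]
0 [0.08, 0.05, 0.09, 0.01, 0.07, 0.04]
```

>>> {"name": "apply_moves", "arguments": {"series": [[0.1,0.1,0.1,0,0,0,0.5],[0.1,0.1,0.1,0,0,0,0.5],[0.1,0.1,0.1,0,0,0,0.8],[0.1,0.1,0.1,0,0,0,0.8],[0.1,0.1,0.1,0,0,0,0.8]]}}

```text
time: 21.72
position: [0.476, -0.2581, 0.0529]
tool_rot: [0.942, -0.086, -0.323, -0.029]
ft_force: [0.8, 0.1, 0.5]
grip_width: 0.0684
```

>>> {"name": "apply_moves", "arguments": {"series": [[0,0,0,0,0,0,0.8],[0,0,-1.5,0,0,0,0.8],[0,0,-4,0,0,0,0.9],[0,0,-8,0,0,0,1],[0,0,-10,0,0,0,1]]}}

```text
time: 22.13
position: [0.539, -0.27, 0.1344]
tool_rot: [0.943, -0.087, -0.321, -0.028]
ft_force: [0.3, -1.2, 1.0]
grip_width: 0.0818
```

```bash
python3 -c "
from h import *
racked(); st(); q2,i2=shot('top')
for c,s in lids(q2,i2,300): print(c.round(1),at_z(q2,c,.015).round(4)[0])
plan([((.55,-.12,.22),Rt(-190.5,0)),((.58,.06,.22),Rt(-140,0)),((.59,.19,.2),Rt(-90,0)),pk((.627,.2085),-90,.06)])"
```

```text
0 (np.int64(391), np.int64(166)) 161 1 (np.int64(379), np.int64(164)) 164 2 (np.int64(368), np.int64(163)) 25 3 (np.int64(357), np.int64(161)) 0 4 (np.int64(345), np.int64(159)) 0 5 (np.int64(334), np.int64(158)) 0 6 (np.int64(323), np.int64(156)) 0 
22.18 [ 0.5418 -0.2711  0.1366] [[0.783, -0.181, -0.595], [-0.147, -0.984, 0.105], [-0.605, 0.006, -0.797]] [ 2.2 -1.2  1.1] 0.084 [-0.54  0.9   1.12 -0.22  1.73  1.24]
[239.3 141.2] [0.769  0.2599 0.015 ]
[256.3 190.5] [0.6265 0.2078 0.015 ]
[255.3 250.1] [0.4561 0.2077 0.015 ]
[295.7 250.5] [0.4561 0.0927 0.015 ]
0 [-3.3, -7.47, -2.9, 0.16, 18.68, -0.0]
0 [-2.2, -7.48, -3.78, 0.16, 18.68, -0.0]
1 [-0.17, -9.12, -0.0, 0.0, -0.0, -25.25]
1 [3.74, -8.32, 0.0, 0.0, -0.0, -25.25]
2 [4.56, -4.66, 1.0, 0.0, 0.0, -25.0]
2 [6.1, -2.29, 1.0, -0.0, 0.0, -25.0]
3 [0.57, 1.85, 5.96, 0.0, 26.0, -0.0]
3 [-2.1, 1.85, 5.61, 0.0, 26.0, 0.0]
```

>>> {"name": "apply_moves", "arguments": {"series": [[-3.3,-7.5,-2.9,0.2,18.7,0,1],[-3.3,-7.5,-2.9,0.2,18.7,0,1],[-3.3,-7.5,-2.9,0.2,18.7,0,1],[-3.3,-7.5,-2.9,0.2,18.7,0,1],[-3.3,-7.5,-2.9,0.2,18.7,0,1]]}}

```text
time: 22.65
position: [0.5404, -0.1933, 0.1745]
tool_rot: [0.982, -0.09, -0.167, -0.016]
ft_force: [-0.7, -1.0, -0.2]
grip_width: 0.0875
```

>>> {"name": "apply_moves", "arguments": {"series": [[-2.2,-7.5,-3.8,0.2,18.7,0,1],[-2.2,-7.5,-3.8,0.2,18.7,0,1],[-2.2,-7.5,-3.8,0.2,18.7,0,1],[-2.2,-7.5,-3.8,0.2,18.7,0,1]]}}

```text
time: 22.98
position: [0.5449, -0.117, 0.2174]
tool_rot: [0.996, -0.092, -0.006, -0.003]
ft_force: [0.7, 0.1, 0.5]
grip_width: 0.0871
```

>>> {"name": "apply_moves", "arguments": {"series": [[-0.2,-9.1,0,0,0,-25.2,1],[-0.2,-9.1,0,0,0,-25.2,1],[-0.2,-9.1,0,0,0,-25.2,1],[-0.2,-9.1,0,0,0,-25.2,1],[-0.2,-9.1,0,0,0,-25.2,1]]}}

```text
time: 23.4
position: [0.5631, -0.0296, 0.2165]
tool_rot: [0.992, 0.128, -0.005, -0.004]
ft_force: [0.8, -0.0, 0.5]
grip_width: 0.0872
```

>>> {"name": "apply_moves", "arguments": {"series": [[3.7,-8.3,0,0,0,-25.2,1],[3.7,-8.3,0,0,0,-25.2,1],[3.7,-8.3,0,0,0,-25.2,1],[3.7,-8.3,0,0,0,-25.2,1],[3.7,-8.3,0,0,0,-25.2,1]]}}

```text
time: 23.82
position: [0.5779, 0.0601, 0.2173]
tool_rot: [0.94, 0.34, -0.004, -0.005]
ft_force: [-0.7, 0.3, 0.1]
grip_width: 0.0869
```

>>> {"name": "apply_moves", "arguments": {"series": [[4.6,-4.7,1,0,0,-25,1],[4.6,-4.7,1,0,0,-25,1],[4.6,-4.7,1,0,0,-25,1],[4.6,-4.7,1,0,0,-25,1],[4.6,-4.7,1,0,0,-25,1]]}}

```text
time: 24.23
position: [0.5828, 0.1252, 0.2079]
tool_rot: [0.845, 0.534, -0.003, -0.005]
ft_force: [-0.4, -0.4, 0.0]
grip_width: 0.087
```

>>> {"name": "apply_moves", "arguments": {"series": [[6.1,-2.3,1,0,0,-25,1],[6.1,-2.3,1,0,0,-25,1],[6.1,-2.3,1,0,0,-25,1],[6.1,-2.3,1,0,0,-25,1],[6.1,-2.3,1,0,0,-25,1]]}}

```text
time: 24.65
position: [0.5878, 0.1906, 0.1986]
tool_rot: [0.71, 0.705, -0.001, -0.005]
ft_force: [0.3, -1.1, 0.2]
grip_width: 0.087
```

>>> {"name": "apply_moves", "arguments": {"series": [[0.6,1.8,6,0,26,0,1],[0.6,1.8,6,0,26,0,1],[0.6,1.8,6,0,26,0,1],[0.6,1.8,6,0,26,0,1],[0.6,1.8,6,0,26,0,1]]}}

```text
time: 25.07
position: [0.6053, 0.1934, 0.137]
tool_rot: [0.694, 0.682, 0.158, -0.165]
ft_force: [-0.3, 0.3, -0.0]
grip_width: 0.0868
```

>>> {"name": "apply_moves", "arguments": {"series": [[-2.1,1.8,5.6,0,26,0,1],[-2.1,1.8,5.6,0,26,0,1],[-2.1,1.8,5.6,0,26,0,1],[-2.1,1.8,5.6,0,26,0,1],[-2.1,1.8,5.6,0,26,0,1]]}}

```text
time: 25.48
position: [0.6222, 0.2013, 0.0765]
tool_rot: [0.64, 0.629, 0.308, -0.316]
ft_force: [-0.9, -0.6, 1.2]
grip_width: 0.087
```

```bash
python3 -c "
from h import *
st(); q2,i2=shot('side'); st()
for c,s in lids(q2,i2,300): print(c.round(1),s,at_z(q2,c,.012).round(4)[0])
plan([pk((.627,.2080),-90,.02),pk((.627,.2080),-90)])"
```

```text
25.48 [0.6222 0.2013 0.0765] [[0.018, 1.0, -0.003], [0.611, -0.008, 0.792], [0.792, -0.016, -0.611]] [-0.9 -0.6  1.2] 0.087 [-0.22  0.92  1.57  0.99  1.18 -0.86]
25.53 [0.6225 0.2023 0.0778] [[0.015, 1.0, -0.003], [0.612, -0.007, 0.791], [0.791, -0.013, -0.612]] [0.2 0.1 0.3] 0.0871 [-0.22  0.91  1.57  0.99  1.18 -0.86]
[391.9 212.1] [ 27  19 414] [ 0.4323 -0.0545  0.012 ]
[381.9 247.4] [ 29  23 556] [0.4567 0.098  0.012 ]
[293.7 274.3] [ 32  26 696] [0.6271 0.2136 0.012 ]
[517.6 392.6] [ 50  21 601] [0.2567 0.4504 0.012 ]
0 [-3.0, 0.5, 2.16, -0.17, -0.25, -0.84]
1 [-1.58, -0.0, 1.23, -0.0, 0.0, 0.0]
```

>>> {"name": "apply_moves", "arguments": {"series": [[-1.5,0.3,1,-0.2,-0.2,-0.8,1],[-3,0.5,2.1,-0.2,-0.2,-0.8,1],[-3.8,0.5,2.7,-0.2,-0.2,-0.8,1],[-4.5,0.5,3.3,-0.2,-0.2,-0.8,1],[-4.5,0.5,3.3,-0.2,-0.2,-0.8,1]]}}

```text
time: 25.95
position: [0.6262, 0.2035, 0.0231]
tool_rot: [0.633, 0.637, 0.311, -0.31]
ft_force: [0.4, -0.1, -0.1]
grip_width: 0.087
```

```bash
python3 -c "
from h import *
st(); plan([pk((.627,.2080),-90)])"
```

```text
25.95 [0.6262 0.2035 0.0231] [[-0.005, 1.0, -0.001], [0.614, 0.004, 0.789], [0.789, 0.003, -0.614]] [ 0.4 -0.1 -0.1] 0.087 [-0.21  1.01  1.55  1.02  1.14 -0.94]
0 [-0.34, 0.08, -0.06, -0.06, -0.11, 0.3]
```

>>> {"name": "apply_moves", "arguments": {"series": [[-0.2,0.1,0,0,0,0.3,1],[-0.2,0.1,0,0,0,0.3,0.8],[-0.2,0.1,0,0,0,0.3,0.6],[-0.2,0.1,0,0,0,0.3,0.5],[-0.2,0.1,0,0,0,0.3,0.5]]}}

```text
time: 26.37
position: [0.6282, 0.2013, 0.0229]
tool_rot: [0.635, 0.635, 0.312, -0.31]
ft_force: [0.4, 0.3, -0.5]
grip_width: 0.0684
```

>>> {"name": "apply_moves", "arguments": {"series": [[0,0,0,0,0,0,0.5],[0,0,0,0,0,0,0.5],[0,0,0,0,0,0,0.5],[0,0,0,0,0,0,0.5],[0,0,0,0,0,0,0.5]]}}

```text
time: 26.78
position: [0.6281, 0.2013, 0.0227]
tool_rot: [0.635, 0.635, 0.312, -0.31]
ft_force: [0.2, -0.7, 2.8]
grip_width: 0.0612
```

```bash
python3 -c "
from h import *
after((.627,.2080),-90,-.032,[((.59,.12,.18),Rt(-90,0)),((.57,-.06,.19),Rt(-140,0)),((.54,-.22,.19),Rt(-190.5,0))])"
```

```text
26.78 [0.6281 0.2013 0.0227] [[-0.001, 1.0, 0.002], [0.613, -0.001, 0.79], [0.79, 0.002, -0.613]] [ 0.2 -0.7  2.8] 0.0612 [-0.22  1.01  1.55  1.02  1.14 -0.94]
OFF [-0.0067 -0.0011  0.0136]
0 [10.27, 0.02, -7.97, 0.0, 0.0, 0.0]
1 [-1.41, -1.9, -4.05, 0.06, -26.11, 0.0]
1 [-3.05, -1.9, -3.02, 0.06, -26.11, 0.0]
2 [-9.0, -1.0, -0.5, 0.0, 0.0, 25.0]
2 [-8.58, 2.9, -0.5, 0.0, 0.0, 25.0]
3 [-6.29, 5.16, 0.0, 0.0, -0.0, 25.25]
3 [-3.49, 7.35, 0.0, 0.0, -0.0, 25.25]
4 [-1.26, 2.4, 1.97, 0.0, -19.0, -0.0]
4 [-0.55, 2.4, 2.28, 0.0, -19.0, 0.0]
5 [4.31, 0.0, 5.52, -0.0, 0.0, 0.0]
6 [1.85, 0.0, 2.36, -0.0, 0.0, 0.0]
```

>>> {"name": "apply_moves", "arguments": {"series": [[10.3,0,-8,0,0,0,0.5],[10.3,0,-8,0,0,0,0.5],[10.3,0,-8,0,0,0,0.5],[10.3,0,-8,0,0,0,0.5]]}}

```text
time: 27.12
position: [0.6305, 0.2015, 0.159]
tool_rot: [0.634, 0.636, 0.315, -0.308]
ft_force: [0.2, -0.7, 0.1]
grip_width: 0.0613
```

>>> {"name": "apply_moves", "arguments": {"series": [[-1.4,-1.9,-4,0,-26,0,0.5],[-1.4,-1.9,-4,0,-26,0,0.5],[-1.4,-1.9,-4,0,-26,0,0.5],[-1.4,-1.9,-4,0,-26,0,0.5],[-1.4,-1.9,-4,0,-26,0,0.5]]}}

```text
time: 27.53
position: [0.6088, 0.1635, 0.1681]
tool_rot: [0.687, 0.69, 0.161, -0.158]
ft_force: [0.0, 0.4, 0.2]
grip_width: 0.0613
```

>>> {"name": "apply_moves", "arguments": {"series": [[-3,-1.9,-3,0,-26,0,0.5],[-3,-1.9,-3,0,-26,0,0.5],[-3,-1.9,-3,0,-26,0,0.5],[-3,-1.9,-3,0,-26,0,0.5],[-3,-1.9,-3,0,-26,0,0.5]]}}

```text
time: 27.95
position: [0.5887, 0.1234, 0.1791]
tool_rot: [0.706, 0.708, 0.001, -0.002]
ft_force: [-0.7, -0.3, -1.1]
grip_width: 0.0613
```

>>> {"name": "apply_moves", "arguments": {"series": [[-9,-1,-0.5,0,0,25,0.5],[-9,-1,-0.5,0,0,25,0.5],[-9,-1,-0.5,0,0,25,0.5],[-9,-1,-0.5,0,0,25,0.5],[-9,-1,-0.5,0,0,25,0.5]]}}

```text
time: 28.37
position: [0.5788, 0.0292, 0.1832]
tool_rot: [0.845, 0.535, 0.001, -0.003]
ft_force: [0.6, -0.3, -0.8]
grip_width: 0.0614
```

>>> {"name": "apply_moves", "arguments": {"series": [[-8.6,2.9,-0.5,0,0,25,0.5],[-8.6,2.9,-0.5,0,0,25,0.5],[-8.6,2.9,-0.5,0,0,25,0.5],[-8.6,2.9,-0.5,0,0,25,0.5],[-8.6,2.9,-0.5,0,0,25,0.5]]}}

```text
time: 28.78
position: [0.5689, -0.0603, 0.1883]
tool_rot: [0.94, 0.341, 0.001, -0.003]
ft_force: [-0.4, -0.9, -1.2]
grip_width: 0.0615
```

>>> {"name": "apply_moves", "arguments": {"series": [[-6.3,5.2,0,0,0,25.2,0.5],[-6.3,5.2,0,0,0,25.2,0.5],[-6.3,5.2,0,0,0,25.2,0.5],[-6.3,5.2,0,0,0,25.2,0.5],[-6.3,5.2,0,0,0,25.2,0.5]]}}

```text
time: 29.2
position: [0.5541, -0.1396, 0.1882]
tool_rot: [0.992, 0.129, 0.0, -0.003]
ft_force: [-1.0, 0.6, 0.2]
grip_width: 0.061
```

>>> {"name": "apply_moves", "arguments": {"series": [[-3.5,7.3,0,0,0,25.2,0.5],[-3.5,7.3,0,0,0,25.2,0.5],[-3.5,7.3,0,0,0,25.2,0.5],[-3.5,7.3,0,0,0,25.2,0.5],[-3.5,7.3,0,0,0,25.2,0.5]]}}

```text
time: 29.62
position: [0.5391, -0.2187, 0.1881]
tool_rot: [0.996, -0.09, 0.0, -0.002]
ft_force: [0.6, 0.1, -1.0]
grip_width: 0.0613
```

>>> {"name": "apply_moves", "arguments": {"series": [[-1.3,2.4,2,0,-19,0,0.5],[-1.3,2.4,2,0,-19,0,0.5],[-1.3,2.4,2,0,-19,0,0.5],[-1.3,2.4,2,0,-19,0,0.5]]}}

```text
time: 29.95
position: [0.5245, -0.2398, 0.1666]
tool_rot: [0.983, -0.086, -0.164, -0.017]
ft_force: [0.3, -0.5, -0.5]
grip_width: 0.0613
```

>>> {"name": "apply_moves", "arguments": {"series": [[-0.5,2.4,2.3,0,-19,0,0.5],[-0.5,2.4,2.3,0,-19,0,0.5],[-0.5,2.4,2.3,0,-19,0,0.5],[-0.5,2.4,2.3,0,-19,0,0.5],[-0.5,2.4,2.3,0,-19,0,0.5]]}}

```text
time: 30.37
position: [0.5059, -0.2604, 0.1472]
tool_rot: [0.942, -0.083, -0.323, -0.032]
ft_force: [-0.0, -0.3, -0.6]
grip_width: 0.0611
```

```bash
python3 -c "
from h import *
st(); plan([place(-.0308,.04),place(-.0308,.0)])"
```

```text
30.37 [ 0.5059 -0.2604  0.1472] [[0.777, -0.178, -0.604], [-0.136, -0.984, 0.114], [-0.614, -0.006, -0.789]] [-0.  -0.3 -0.6] 0.0611 [-0.56  0.85  1.22 -0.23  1.69  1.23]
0 [3.65, 0.25, 4.34, -0.13, -0.1, 0.43]
1 [2.46, -0.0, 3.15, 0.0, 0.0, -0.0]
```

>>> {"name": "apply_moves", "arguments": {"series": [[3.6,0.2,4.3,-0.2,0,0.4,0.5],[3.6,0.2,4.3,-0.2,0,0.4,0.5],[3.6,0.2,4.3,-0.2,0,0.4,0.5],[3.6,0.2,4.3,-0.2,0,0.4,0.5],[3.6,0.2,4.3,-0.2,0,0.4,0.5]]}}

```text
time: 30.78
position: [0.5075, -0.2637, 0.0939]
tool_rot: [0.942, -0.088, -0.323, -0.028]
ft_force: [-0.2, 0.3, -0.6]
grip_width: 0.0614
```

>>> {"name": "apply_moves", "arguments": {"series": [[0.6,0,0.8,0,0,0,0.5],[1.2,0,1.6,0,0,0,0.5],[1.8,0,2.4,0,0,0,0.5],[2.4,0,3.1,0,0,0,0.5],[2.4,0,3.1,0,0,0,0.5]]}}

```text
time: 31.2
position: [0.5067, -0.2638, 0.0515]
tool_rot: [0.941, -0.088, -0.325, -0.029]
ft_force: [0.2, -0.5, -0.3]
grip_width: 0.0613
```

```bash
python3 -c "
from h import *
st(); plan([place(-.0308,.0)])"
```

```text
31.2 [ 0.5067 -0.2638  0.0515] [[0.773, -0.184, -0.607], [-0.147, -0.983, 0.111], [-0.617, 0.003, -0.787]] [ 0.2 -0.5 -0.3] 0.0613 [-0.56  0.98  1.23 -0.23  1.56  1.28]
0 [0.12, -0.11, 0.03, 0.09, 0.08, -0.2]
```

>>> {"name": "apply_moves", "arguments": {"series": [[0.1,-0.1,0.1,0,0,0,0.5],[0.1,-0.1,0.1,0,0,0,0.5],[0.1,-0.1,0.1,0,0,0,0.8],[0.1,-0.1,0.1,0,0,0,0.8],[0.1,-0.1,0.1,0,0,0,0.8]]}}

```text
time: 31.62
position: [0.5079, -0.2623, 0.0517]
tool_rot: [0.942, -0.088, -0.324, -0.029]
ft_force: [-0.0, -0.5, -0.1]
grip_width: 0.0682
```

>>> {"name": "apply_moves", "arguments": {"series": [[0,0,0,0,0,0,0.8],[0,0,-1.5,0,0,0,0.8],[0,0,-4,0,0,0,0.9],[0,0,-8,0,0,0,1],[0,0,-10,0,0,0,1]]}}

```text
time: 32.03
position: [0.5709, -0.2744, 0.1335]
tool_rot: [0.942, -0.088, -0.322, -0.028]
ft_force: [0.8, -1.2, 1.4]
grip_width: 0.0821
```

```bash
python3 -c "
from h import *
racked(); st(); q2,i2=shot('top')
for c,s in lids(q2,i2,300): print(c.round(1),at_z(q2,c,.015).round(4)[0])
plan([((.56,-.12,.22),Rt(-190.5,0)),((.5,.0,.22),Rt(-140,0)),((.43,.08,.2),Rt(-90,0)),pk((.456,.0937),-90,.06)])"
```

```text
0 (np.int64(391), np.int64(166)) 161 1 (np.int64(379), np.int64(164)) 185 2 (np.int64(368), np.int64(163)) 178 3 (np.int64(357), np.int64(161)) 23 4 (np.int64(345), np.int64(159)) 0 5 (np.int64(334), np.int64(158)) 0 6 (np.int64(323), np.int64(156)) 0 
32.08 [ 0.5738 -0.2755  0.1358] [[0.782, -0.184, -0.596], [-0.151, -0.983, 0.105], [-0.605, 0.007, -0.796]] [ 2.3 -0.9  2.4] 0.0839 [-0.53  0.95  1.01 -0.22  1.8   1.25]
[239.4 141.2] [0.7689 0.2599 0.015 ]
[255.3 250.1] [0.4561 0.2077 0.015 ]
[295.7 250.5] [0.4561 0.0927 0.015 ]
0 [-4.24, -7.48, -2.24, 0.17, 18.7, -0.1]
0 [-3.29, -7.5, -3.46, 0.17, 18.7, -0.1]
1 [-4.04, -5.35, -0.0, 0.0, -0.0, -25.25]
1 [-1.37, -6.57, -0.0, 0.0, -0.0, -25.25]
2 [-0.11, -5.31, 1.0, -0.0, -0.0, -25.0]
2 [2.15, -4.86, 1.0, 0.0, -0.0, -25.0]
3 [0.33, 1.3, 5.96, -0.0, 26.0, 0.0]
3 [-2.31, 1.3, 5.5, -0.0, 26.0, 0.0]
```

>>> {"name": "apply_moves", "arguments": {"series": [[-4.2,-7.5,-2.2,0.2,18.7,0,1],[-4.2,-7.5,-2.2,0.2,18.7,0,1],[-4.2,-7.5,-2.2,0.2,18.7,0,1],[-4.2,-7.5,-2.2,0.2,18.7,0,1],[-4.2,-7.5,-2.2,0.2,18.7,0,1]]}}

```text
time: 32.55
position: [0.5615, -0.1957, 0.1735]
tool_rot: [0.981, -0.092, -0.168, -0.015]
ft_force: [0.6, 0.5, -0.1]
grip_width: 0.0871
```

>>> {"name": "apply_moves", "arguments": {"series": [[-3.3,-7.5,-3.5,0.2,18.7,0,1],[-3.3,-7.5,-3.5,0.2,18.7,0,1],[-3.3,-7.5,-3.5,0.2,18.7,0,1],[-3.3,-7.5,-3.5,0.2,18.7,0,1]]}}

```text
time: 32.88
position: [0.5549, -0.1172, 0.2171]
tool_rot: [0.996, -0.093, -0.006, -0.002]
ft_force: [-1.1, -0.8, 1.0]
grip_width: 0.0869
```

>>> {"name": "apply_moves", "arguments": {"series": [[-4,-5.3,0,0,0,-25.2,1],[-4,-5.3,0,0,0,-25.2,1],[-4,-5.3,0,0,0,-25.2,1],[-4,-5.3,0,0,0,-25.2,1]]}}

```text
time: 33.22
position: [0.5282, -0.0601, 0.2166]
tool_rot: [0.992, 0.128, -0.006, -0.003]
ft_force: [0.3, -0.5, 1.2]
grip_width: 0.0868
```

>>> {"name": "apply_moves", "arguments": {"series": [[-1.4,-6.6,0,0,0,-25.2,1],[-1.4,-6.6,0,0,0,-25.2,1],[-1.4,-6.6,0,0,0,-25.2,1],[-1.4,-6.6,0,0,0,-25.2,1]]}}

```text
time: 33.55
position: [0.4985, 0.0003, 0.2171]
tool_rot: [0.94, 0.342, -0.006, -0.004]
ft_force: [0.2, -0.1, 0.3]
grip_width: 0.0868
```

>>> {"name": "apply_moves", "arguments": {"series": [[-0.1,-5.3,1,0,0,-25,1],[-0.1,-5.3,1,0,0,-25,1],[-0.1,-5.3,1,0,0,-25,1],[-0.1,-5.3,1,0,0,-25,1]]}}

```text
time: 33.88
position: [0.464, 0.0401, 0.2075]
tool_rot: [0.844, 0.537, -0.005, -0.005]
ft_force: [1.3, -0.1, 0.2]
grip_width: 0.0874
```

>>> {"name": "apply_moves", "arguments": {"series": [[2.1,-4.9,1,0,0,-25,1],[2.1,-4.9,1,0,0,-25,1],[2.1,-4.9,1,0,0,-25,1],[2.1,-4.9,1,0,0,-25,1]]}}

```text
time: 34.22
position: [0.4288, 0.0803, 0.1981]
tool_rot: [0.708, 0.707, -0.003, -0.006]
ft_force: [0.1, -0.2, -0.7]
grip_width: 0.0868
```

>>> {"name": "apply_moves", "arguments": {"series": [[0.3,1.3,6,0,26,0,1],[0.3,1.3,6,0,26,0,1],[0.3,1.3,6,0,26,0,1],[0.3,1.3,6,0,26,0,1],[0.3,1.3,6,0,26,0,1]]}}

```text
time: 34.63
position: [0.4432, 0.0797, 0.1364]
tool_rot: [0.694, 0.683, 0.158, -0.165]
ft_force: [0.5, -0.6, -1.1]
grip_width: 0.0869
```

>>> {"name": "apply_moves", "arguments": {"series": [[-2.3,1.3,5.5,0,26,0,1],[-2.3,1.3,5.5,0,26,0,1],[-2.3,1.3,5.5,0,26,0,1],[-2.3,1.3,5.5,0,26,0,1],[-2.3,1.3,5.5,0,26,0,1]]}}

```text
time: 35.05
position: [0.4542, 0.0851, 0.076]
tool_rot: [0.64, 0.63, 0.309, -0.315]
ft_force: [0.0, 0.4, -1.0]
grip_width: 0.087
```

```bash
python3 -c "
from h import *
st(); q2,i2=shot('side'); st()
for c,s in lids(q2,i2,300): print(c.round(1),s,at_z(q2,c,.012).round(4)[0])
plan([pk((.456,.0935),-90)])"
```

```text
35.05 [0.4542 0.0851 0.076 ] [[0.017, 1.0, -0.002], [0.611, -0.009, 0.791], [0.791, -0.014, -0.611]] [ 0.   0.4 -1. ] 0.087 [-0.54  0.86  1.96  0.86  1.11 -1.24]
35.1 [0.4536 0.0862 0.0772] [[0.015, 1.0, -0.002], [0.613, -0.008, 0.79], [0.79, -0.013, -0.613]] [0.7 0.2 0.5] 0.087 [-0.53  0.85  1.96  0.86  1.1  -1.24]
[365.4 135.1] [ 21  24 358] [ 0.5088 -0.5542  0.012 ]
[391.8 212.1] [ 27  19 410] [ 0.4324 -0.0544  0.012 ]
[381.9 247.4] [ 29  23 555] [0.4567 0.0981 0.012 ]
[517.6 392.6] [ 50  21 602] [0.2567 0.4504 0.012 ]
0 [-4.44, 0.31, 3.48, -0.13, -0.18, -0.88]
```

>>> {"name": "apply_moves", "arguments": {"series": [[-1.5,0.1,1.1,0,-0.2,-0.8,1],[-3,0.3,2.3,-0.2,-0.2,-0.8,1],[-4.1,0.3,3.2,-0.2,-0.2,-0.8,1],[-4.5,0.3,3.5,-0.2,-0.2,-0.8,1],[-4.5,0.3,3.5,-0.2,-0.2,-0.8,1]]}}

```text
time: 35.52
position: [0.4552, 0.0889, 0.0224]
tool_rot: [0.634, 0.637, 0.31, -0.309]
ft_force: [0.0, 0.1, -0.0]
grip_width: 0.087
```

```bash
python3 -c "
from h import *
st(); plan([pk((.456,.0935),-90)])"
```

```text
35.52 [0.4552 0.0889 0.0224] [[-0.004, 1.0, 0.0], [0.616, 0.002, 0.788], [0.788, 0.003, -0.616]] [ 0.   0.1 -0. ] 0.087 [-0.53  0.97  1.94  0.91  1.03 -1.35]
0 [-0.27, 0.07, -0.09, 0.0, 0.03, 0.2]
```

>>> {"name": "apply_moves", "arguments": {"series": [[-0.1,0.1,-0.1,0,0,0.2,1],[-0.1,0.1,-0.1,0,0,0.2,0.8],[-0.1,0.1,-0.1,0,0,0.2,0.6],[-0.1,0.1,-0.1,0,0,0.2,0.5],[-0.1,0.1,-0.1,0,0,0.2,0.5]]}}

```text
time: 35.93
position: [0.4566, 0.0866, 0.023]
tool_rot: [0.636, 0.635, 0.311, -0.309]
ft_force: [-0.1, 0.0, 0.2]
grip_width: 0.0682
```

>>> {"name": "apply_moves", "arguments": {"series": [[0,0,0,0,0,0,0.5],[0,0,0,0,0,0,0.5],[0,0,0,0,0,0,0.5],[0,0,0,0,0,0,0.5],[0,0,0,0,0,0,0.5]]}}

```text
time: 36.35
position: [0.4566, 0.0866, 0.0228]
tool_rot: [0.636, 0.635, 0.312, -0.31]
ft_force: [-0.4, -2.5, 3.3]
grip_width: 0.0614
```

```bash
python3 -c "
from h import *
after((.456,.0935),-90,.0,[((.48,.03,.18),Rt(-90,0)),((.56,-.08,.19),Rt(-140,0)),((.57,-.22,.19),Rt(-190.5,0))])"
```

```text
36.35 [0.4566 0.0866 0.0228] [[0.0, 1.0, 0.003], [0.614, -0.003, 0.789], [0.789, 0.002, -0.614]] [-0.4 -2.5  3.3] 0.0614 [-0.53  0.97  1.94  0.91  1.04 -1.34]
OFF [-0.0067 -0.0007  0.0139]
0 [10.26, 0.02, -7.99, 0.0, 0.0, 0.0]
1 [-0.67, 1.18, -3.06, 0.08, -26.05, -0.06]
1 [-1.94, 1.17, -2.46, 0.08, -26.05, -0.06]
2 [-5.5, 4.0, -0.5, -0.0, 0.0, 25.0]
2 [-3.29, 5.95, -0.5, -0.0, 0.0, 25.0]
3 [-4.12, 5.68, -0.0, -0.0, 0.0, 25.25]
3 [-1.3, 6.9, -0.0, -0.0, 0.0, 25.25]
4 [-1.14, 2.67, 1.97, -0.0, -19.0, -0.0]
4 [-0.43, 2.67, 2.24, -0.0, -19.0, -0.0]
5 [4.31, -0.0, 5.52, 0.0, 0.0, 0.0]
6 [1.85, -0.0, 2.36, 0.0, 0.0, -0.0]
```

>>> {"name": "apply_moves", "arguments": {"series": [[10.3,0,-8,0,0,0,0.5],[10.3,0,-8,0,0,0,0.5],[10.3,0,-8,0,0,0,0.5],[10.3,0,-8,0,0,0,0.5]]}}

```text
time: 36.68
position: [0.4569, 0.0872, 0.1569]
tool_rot: [0.635, 0.636, 0.312, -0.308]
ft_force: [-0.9, -0.8, -1.1]
grip_width: 0.0613
```

>>> {"name": "apply_moves", "arguments": {"series": [[-0.7,1.2,-3.1,0,-26,0,0.5],[-0.7,1.2,-3.1,0,-26,0,0.5],[-0.7,1.2,-3.1,0,-26,0,0.5],[-0.7,1.2,-3.1,0,-26,0,0.5],[-0.7,1.2,-3.1,0,-26,0,0.5]]}}

```text
time: 37.1
position: [0.4675, 0.0602, 0.1676]
tool_rot: [0.688, 0.69, 0.16, -0.158]
ft_force: [-0.4, 1.5, -0.8]
grip_width: 0.0613
```

>>> {"name": "apply_moves", "arguments": {"series": [[-1.9,1.2,-2.5,0,-26,0,0.5],[-1.9,1.2,-2.5,0,-26,0,0.5],[-1.9,1.2,-2.5,0,-26,0,0.5],[-1.9,1.2,-2.5,0,-26,0,0.5],[-1.9,1.2,-2.5,0,-26,0,0.5]]}}

```text
time: 37.52
position: [0.479, 0.032, 0.1798]
tool_rot: [0.706, 0.708, -0.0, -0.001]
ft_force: [0.3, 1.2, 0.1]
grip_width: 0.0609
```

>>> {"name": "apply_moves", "arguments": {"series": [[-5.5,4,-0.5,0,0,25,0.5],[-5.5,4,-0.5,0,0,25,0.5],[-5.5,4,-0.5,0,0,25,0.5],[-5.5,4,-0.5,0,0,25,0.5]]}}

```text
time: 37.85
position: [0.5208, -0.0273, 0.1842]
tool_rot: [0.846, 0.533, 0.001, -0.002]
ft_force: [-0.7, 0.4, -0.8]
grip_width: 0.0615
```

>>> {"name": "apply_moves", "arguments": {"series": [[-3.3,5.9,-0.5,0,0,25,0.5],[-3.3,5.9,-0.5,0,0,25,0.5],[-3.3,5.9,-0.5,0,0,25,0.5],[-3.3,5.9,-0.5,0,0,25,0.5]]}}

```text
time: 38.18
position: [0.5599, -0.0827, 0.189]
tool_rot: [0.941, 0.337, 0.001, -0.002]
ft_force: [-0.4, -0.2, -0.9]
grip_width: 0.0613
```

>>> {"name": "apply_moves", "arguments": {"series": [[-4.1,5.7,0,0,0,25.2,0.5],[-4.1,5.7,0,0,0,25.2,0.5],[-4.1,5.7,0,0,0,25.2,0.5],[-4.1,5.7,0,0,0,25.2,0.5]]}}

```text
time: 38.52
position: [0.5637, -0.153, 0.1886]
tool_rot: [0.992, 0.123, 0.0, -0.003]
ft_force: [0.1, 1.3, -0.4]
grip_width: 0.0611
```

>>> {"name": "apply_moves", "arguments": {"series": [[-1.3,6.9,0,0,0,25.2,0.5],[-1.3,6.9,0,0,0,25.2,0.5],[-1.3,6.9,0,0,0,25.2,0.5],[-1.3,6.9,0,0,0,25.2,0.5]]}}

```text
time: 38.85
position: [0.5683, -0.2231, 0.1884]
tool_rot: [0.995, -0.096, -0.0, -0.003]
ft_force: [-0.8, 0.8, -0.8]
grip_width: 0.0611
```

>>> {"name": "apply_moves", "arguments": {"series": [[-1.1,2.7,2,0,-19,0,0.5],[-1.1,2.7,2,0,-19,0,0.5],[-1.1,2.7,2,0,-19,0,0.5],[-1.1,2.7,2,0,-19,0,0.5]]}}

```text
time: 39.18
position: [0.5543, -0.2462, 0.1667]
tool_rot: [0.982, -0.09, -0.165, -0.019]
ft_force: [0.5, -0.7, -0.2]
grip_width: 0.061
```

>>> {"name": "apply_moves", "arguments": {"series": [[-0.4,2.7,2.2,0,-19,0,0.5],[-0.4,2.7,2.2,0,-19,0,0.5],[-0.4,2.7,2.2,0,-19,0,0.5],[-0.4,2.7,2.2,0,-19,0,0.5],[-0.4,2.7,2.2,0,-19,0,0.5]]}}

```text
time: 39.6
position: [0.537, -0.269, 0.1487]
tool_rot: [0.942, -0.086, -0.324, -0.033]
ft_force: [0.7, -0.1, -0.2]
grip_width: 0.0611
```

```bash
python3 -c "
from h import *
st(); plan([place(.0012,.04),place(.0012,.0)])"
```

```text
39.6 [ 0.537  -0.269   0.1487] [[0.776, -0.183, -0.604], [-0.141, -0.983, 0.117], [-0.615, -0.006, -0.788]] [ 0.7 -0.1 -0.2] 0.0611 [-0.55  0.89  1.12 -0.22  1.76  1.23]
0 [3.74, -0.04, 4.46, -0.29, -0.05, 0.15]
1 [2.46, -0.0, 3.15, 0.0, 0.0, -0.0]
```

>>> {"name": "apply_moves", "arguments": {"series": [[3.7,0,4.5,-0.3,0,0.1,0.5],[3.7,0,4.5,-0.3,0,0.1,0.5],[3.7,0,4.5,-0.3,0,0.1,0.5],[3.7,0,4.5,-0.3,0,0.1,0.5],[3.7,0,4.5,-0.3,0,0.1,0.5]]}}

```text
time: 40.02
position: [0.5393, -0.2695, 0.0942]
tool_rot: [0.942, -0.087, -0.323, -0.028]
ft_force: [0.7, -0.1, -0.4]
grip_width: 0.0611
```

>>> {"name": "apply_moves", "arguments": {"series": [[0.6,0,0.8,0,0,0,0.5],[1.2,0,1.6,0,0,0,0.5],[1.8,0,2.4,0,0,0,0.5],[2.4,0,3.1,0,0,0,0.5],[2.4,0,3.1,0,0,0,0.5]]}}

```text
time: 40.43
position: [0.5383, -0.2691, 0.0514]
tool_rot: [0.941, -0.086, -0.325, -0.028]
ft_force: [0.6, -0.6, -0.7]
grip_width: 0.0614
```

```bash
python3 -c "
from h import *
st(); plan([place(.0012,.0)])"
```

```text
40.43 [ 0.5383 -0.2691  0.0514] [[0.774, -0.181, -0.607], [-0.144, -0.983, 0.109], [-0.617, 0.003, -0.787]] [ 0.6 -0.6 -0.7] 0.0614 [-0.54  1.01  1.13 -0.22  1.63  1.27]
0 [0.11, -0.06, 0.03, 0.19, 0.1, -0.05]
```

>>> {"name": "apply_moves", "arguments": {"series": [[0.1,0,0.1,0,0,0,0.5],[0.1,0,0.1,0,0,0,0.5],[0.1,0,0.1,0,0,0,0.8],[0.1,0,0.1,0,0,0,0.8],[0.1,0,0.1,0,0,0,0.8]]}}

```text
time: 40.85
position: [0.5396, -0.2695, 0.0524]
tool_rot: [0.942, -0.087, -0.324, -0.028]
ft_force: [0.2, 0.3, -0.3]
grip_width: 0.0686
```

>>> {"name": "apply_moves", "arguments": {"series": [[0,0,0,0,0,0,0.8],[0,0,-1.5,0,0,0,0.8],[0,0,-4,0,0,0,0.9],[0,0,-8,0,0,0,1],[0,0,-10,0,0,0,1]]}}

```text
time: 41.27
position: [0.6025, -0.2811, 0.1341]
tool_rot: [0.943, -0.087, -0.322, -0.027]
ft_force: [0.3, -0.3, 0.5]
grip_width: 0.082
```

```bash
python3 -c "
from h import *
racked(); st(); q2,i2=shot('top')
for c,s in lids(q2,i2,300): print(c.round(1),at_z(q2,c,.015).round(4)[0])
plan([((.56,-.12,.22),Rt(-190.5,0)),((.5,.06,.22),Rt(-140,0)),((.43,.19,.2),Rt(-90,0)),pk((.456,.2085),-90,.06)])"
```

```text
0 (np.int64(391), np.int64(166)) 157 1 (np.int64(379), np.int64(164)) 184 2 (np.int64(368), np.int64(163)) 191 3 (np.int64(357), np.int64(161)) 173 4 (np.int64(345), np.int64(159)) 18 5 (np.int64(334), np.int64(158)) 0 6 (np.int64(323), np.int64(156)) 0 
41.32 [ 0.6053 -0.2821  0.1367] [[0.782, -0.18, -0.596], [-0.148, -0.984, 0.103], [-0.605, 0.008, -0.796]] [ 2.7 -1.3  2.5] 0.084 [-0.51  0.99  0.9  -0.22  1.87  1.24]
[239.4 141.2] [0.7689 0.2599 0.015 ]
[255.3 250.1] [0.4562 0.2077 0.015 ]
[393.7 309.9] [ 0.2885 -0.1895  0.015 ]
0 [-5.48, -7.52, -1.25, 0.22, 18.68, -0.02]
0 [-4.8, -7.53, -2.91, 0.22, 18.68, -0.02]
1 [-4.59, -8.3, 0.0, 0.0, 0.0, -25.25]
1 [-0.61, -9.47, -0.0, 0.0, 0.0, -25.25]
2 [1.5, -7.23, 1.0, 0.0, 0.0, -25.0]
2 [4.41, -5.92, 1.0, -0.0, 0.0, -25.0]
3 [0.57, 1.3, 5.96, 0.0, 26.0, -0.0]
3 [-2.1, 1.3, 5.61, 0.0, 26.0, -0.0]
```

>>> {"name": "apply_moves", "arguments": {"series": [[-5.5,-7.5,-1.2,0.2,18.7,0,1],[-5.5,-7.5,-1.2,0.2,18.7,0,1],[-5.5,-7.5,-1.2,0.2,18.7,0,1],[-5.5,-7.5,-1.2,0.2,18.7,0,1],[-5.5,-7.5,-1.2,0.2,18.7,0,1]]}}

```text
time: 41.78
position: [0.5768, -0.1992, 0.1742]
tool_rot: [0.982, -0.09, -0.167, -0.015]
ft_force: [0.7, -0.1, 0.1]
grip_width: 0.0866
```

>>> {"name": "apply_moves", "arguments": {"series": [[-4.8,-7.5,-2.9,0.2,18.7,0,1],[-4.8,-7.5,-2.9,0.2,18.7,0,1],[-4.8,-7.5,-2.9,0.2,18.7,0,1],[-4.8,-7.5,-2.9,0.2,18.7,0,1]]}}

```text
time: 42.12
position: [0.5536, -0.1173, 0.217]
tool_rot: [0.996, -0.091, -0.006, -0.002]
ft_force: [-0.7, 0.4, -0.8]
grip_width: 0.0869
```

>>> {"name": "apply_moves", "arguments": {"series": [[-4.6,-8.3,0,0,0,-25.2,1],[-4.6,-8.3,0,0,0,-25.2,1],[-4.6,-8.3,0,0,0,-25.2,1],[-4.6,-8.3,0,0,0,-25.2,1],[-4.6,-8.3,0,0,0,-25.2,1]]}}

```text
time: 42.53
position: [0.5279, -0.0303, 0.2168]
tool_rot: [0.992, 0.128, -0.005, -0.002]
ft_force: [0.8, -1.0, -0.7]
grip_width: 0.0869
```

>>> {"name": "apply_moves", "arguments": {"series": [[-0.6,-9.5,0,0,0,-25.2,1],[-0.6,-9.5,0,0,0,-25.2,1],[-0.6,-9.5,0,0,0,-25.2,1],[-0.6,-9.5,0,0,0,-25.2,1],[-0.6,-9.5,0,0,0,-25.2,1]]}}

```text
time: 42.95
position: [0.4983, 0.0603, 0.2177]
tool_rot: [0.94, 0.34, -0.004, -0.003]
ft_force: [1.0, -0.9, -0.2]
grip_width: 0.0875
```

>>> {"name": "apply_moves", "arguments": {"series": [[1.5,-7.2,1,0,0,-25,1],[1.5,-7.2,1,0,0,-25,1],[1.5,-7.2,1,0,0,-25,1],[1.5,-7.2,1,0,0,-25,1]]}}

```text
time: 43.28
position: [0.4627, 0.1257, 0.2081]
tool_rot: [0.844, 0.537, -0.003, -0.004]
ft_force: [0.9, -0.2, -0.5]
grip_width: 0.0871
```

>>> {"name": "apply_moves", "arguments": {"series": [[4.4,-5.9,1,0,0,-25,1],[4.4,-5.9,1,0,0,-25,1],[4.4,-5.9,1,0,0,-25,1],[4.4,-5.9,1,0,0,-25,1]]}}

```text
time: 43.62
position: [0.4282, 0.1909, 0.1987]
tool_rot: [0.707, 0.707, -0.002, -0.005]
ft_force: [0.6, 0.1, 0.4]
grip_width: 0.087
```

>>> {"name": "apply_moves", "arguments": {"series": [[0.6,1.3,6,0,26,0,1],[0.6,1.3,6,0,26,0,1],[0.6,1.3,6,0,26,0,1],[0.6,1.3,6,0,26,0,1],[0.6,1.3,6,0,26,0,1]]}}

```text
time: 44.03
position: [0.4426, 0.1939, 0.1375]
tool_rot: [0.693, 0.683, 0.159, -0.165]
ft_force: [0.6, -0.7, -0.4]
grip_width: 0.0869
```

>>> {"name": "apply_moves", "arguments": {"series": [[-2.1,1.3,5.6,0,26,0,1],[-2.1,1.3,5.6,0,26,0,1],[-2.1,1.3,5.6,0,26,0,1],[-2.1,1.3,5.6,0,26,0,1],[-2.1,1.3,5.6,0,26,0,1]]}}

```text
time: 44.45
position: [0.4552, 0.1988, 0.0756]
tool_rot: [0.641, 0.628, 0.31, -0.315]
ft_force: [-0.3, -0.7, -0.8]
grip_width: 0.0869
```

```bash
python3 -c "
from h import *
st(); q2,i2=shot('side'); st()
for c,s in lids(q2,i2,300,1500): print(c.round(1),s,at_z(q2,c,.012).round(4)[0])
plan([pk((.456,.2082),-90)])"
```

```text
44.45 [0.4552 0.1988 0.0756] [[0.019, 1.0, 0.001], [0.61, -0.012, 0.792], [0.792, -0.014, -0.61]] [-0.3 -0.7 -0.8] 0.0869 [-0.31  0.86  2.01  1.09  1.02 -1.24]
44.5 [0.4545 0.1995 0.0764] [[0.018, 1.0, -0.001], [0.612, -0.01, 0.791], [0.791, -0.014, -0.612]] [-0.1 -0.4 -0.5] 0.0871 [-0.31  0.86  2.01  1.09  1.02 -1.24]
[223.3 235.5] [ 35  26 749] [0.8007 0.1007 0.012 ]
[381.8 281.7] [ 34  27 731] [0.4572 0.2138 0.012 ]
[517.6 392.6] [ 50  21 601] [0.2567 0.4504 0.012 ]
0 [-4.29, 0.23, 3.53, -0.03, -0.26, -1.02]
```

>>> {"name": "apply_moves", "arguments": {"series": [[-1.5,0.1,1.1,0,-0.2,-1,1],[-3,0.2,2.3,0,-0.2,-1,1],[-4,0.2,3.2,0,-0.2,-1,1],[-4.4,0.2,3.5,0,-0.2,-1,1],[-4.4,0.2,3.5,0,-0.2,-1,1]]}}

```text
time: 44.92
position: [0.4543, 0.2037, 0.0231]
tool_rot: [0.632, 0.639, 0.31, -0.31]
ft_force: [-0.4, 0.7, 0.7]
grip_width: 0.0871
```

```bash
python3 -c "
from h import *
st(); plan([pk((.456,.2082),-90)])"
```

```text
44.92 [0.4543 0.2037 0.0231] [[-0.008, 1.0, -0.004], [0.616, 0.008, 0.787], [0.787, 0.004, -0.616]] [-0.4  0.7  0.7] 0.0871 [-0.29  0.97  1.99  1.15  0.97 -1.37]
0 [-0.33, 0.17, -0.05, -0.22, 0.05, 0.48]
```

>>> {"name": "apply_moves", "arguments": {"series": [[-0.1,0.2,-0.1,0,0,0.4,1],[-0.1,0.2,-0.1,0,0,0.4,0.8],[-0.1,0.2,-0.1,0,0,0.4,0.6],[-0.1,0.2,-0.1,0,0,0.4,0.5],[-0.1,0.2,-0.1,0,0,0.4,0.5]]}}

```text
time: 45.33
position: [0.4561, 0.2022, 0.0238]
tool_rot: [0.634, 0.637, 0.31, -0.31]
ft_force: [-0.4, 0.6, -0.8]
grip_width: 0.0679
```

>>> {"name": "apply_moves", "arguments": {"series": [[0,0,0,0,0,0,0.5],[0,0,0,0,0,0,0.5],[0,0,0,0,0,0,0.5],[0,0,0,0,0,0,0.5],[0,0,0,0,0,0,0.5]]}}

```text
time: 45.75
position: [0.4562, 0.2022, 0.0237]
tool_rot: [0.634, 0.636, 0.31, -0.311]
ft_force: [-0.4, -2.2, 3.1]
grip_width: 0.0611
```

```bash
python3 -c "
from h import *
after((.456,.2082),-90,.032,[((.50,.12,.18),Rt(-90,0)),((.57,-.06,.19),Rt(-140,0)),((.60,-.22,.19),Rt(-190.5,0))])"
```

```text
45.75 [0.4562 0.2022 0.0237] [[-0.002, 1.0, -0.002], [0.614, 0.003, 0.789], [0.789, -0.0, -0.614]] [-0.4 -2.2  3.1] 0.0611 [-0.3   0.97  1.99  1.15  0.97 -1.36]
OFF [-0.0079 -0.0001  0.0137]
0 [10.26, -0.0, -7.99, 0.0, 0.0, 0.0]
1 [-1.49, 2.18, -4.06, -0.04, -26.04, 0.08]
1 [-3.12, 2.19, -2.99, -0.04, -26.04, 0.08]
2 [-9.0, 3.5, -0.5, -0.0, 0.0, 25.0]
2 [-6.68, 6.98, -0.5, -0.0, 0.0, 25.0]
3 [-3.99, 7.09, -0.0, -0.0, 0.0, 25.25]
3 [-0.59, 8.12, -0.0, -0.0, 0.0, 25.25]
4 [-1.01, 2.95, 1.97, -0.0, -19.0, -0.0]
4 [-0.31, 2.95, 2.2, -0.0, -19.0, -0.0]
5 [4.31, -0.0, 5.52, 0.0, 0.0, 0.0]
6 [1.85, -0.0, 2.36, 0.0, 0.0, -0.0]
```

>>> {"name": "apply_moves", "arguments": {"series": [[10.3,0,-8,0,0,0,0.5],[10.3,0,-8,0,0,0,0.5],[10.3,0,-8,0,0,0,0.5],[10.3,0,-8,0,0,0,0.5]]}}

```text
time: 46.08
position: [0.4565, 0.2029, 0.1579]
tool_rot: [0.633, 0.638, 0.311, -0.309]
ft_force: [0.2, -0.2, -0.9]
grip_width: 0.0614
```

>>> {"name": "apply_moves", "arguments": {"series": [[-1.5,2.2,-4.1,0,-26,0,0.5],[-1.5,2.2,-4.1,0,-26,0,0.5],[-1.5,2.2,-4.1,0,-26,0,0.5],[-1.5,2.2,-4.1,0,-26,0,0.5],[-1.5,2.2,-4.1,0,-26,0,0.5]]}}

```text
time: 46.5
position: [0.4779, 0.1628, 0.1684]
tool_rot: [0.686, 0.692, 0.159, -0.158]
ft_force: [-0.1, 0.3, -0.3]
grip_width: 0.0615
```

>>> {"name": "apply_moves", "arguments": {"series": [[-3.1,2.2,-3,0,-26,0,0.5],[-3.1,2.2,-3,0,-26,0,0.5],[-3.1,2.2,-3,0,-26,0,0.5],[-3.1,2.2,-3,0,-26,0,0.5],[-3.1,2.2,-3,0,-26,0,0.5]]}}

```text
time: 46.92
position: [0.4992, 0.1219, 0.1794]
tool_rot: [0.704, 0.71, -0.001, -0.001]
ft_force: [-0.3, 0.3, -0.5]
grip_width: 0.0613
```

>>> {"name": "apply_moves", "arguments": {"series": [[-9,3.5,-0.5,0,0,25,0.5],[-9,3.5,-0.5,0,0,25,0.5],[-9,3.5,-0.5,0,0,25,0.5],[-9,3.5,-0.5,0,0,25,0.5]]}}

```text
time: 47.25
position: [0.537, 0.0263, 0.1841]
tool_rot: [0.845, 0.535, 0.001, -0.002]
ft_force: [-0.3, -0.3, -1.2]
grip_width: 0.0616
```

>>> {"name": "apply_moves", "arguments": {"series": [[-6.7,7,-0.5,0,0,25,0.5],[-6.7,7,-0.5,0,0,25,0.5],[-6.7,7,-0.5,0,0,25,0.5],[-6.7,7,-0.5,0,0,25,0.5]]}}

```text
time: 47.58
position: [0.5723, -0.0648, 0.1888]
tool_rot: [0.941, 0.339, 0.001, -0.002]
ft_force: [-0.3, -1.3, -0.6]
grip_width: 0.0614
```

>>> {"name": "apply_moves", "arguments": {"series": [[-4,7.1,0,0,0,25.2,0.5],[-4,7.1,0,0,0,25.2,0.5],[-4,7.1,0,0,0,25.2,0.5],[-4,7.1,0,0,0,25.2,0.5]]}}

```text
time: 47.92
position: [0.5855, -0.1434, 0.1881]
tool_rot: [0.992, 0.126, -0.001, -0.003]
ft_force: [0.1, -0.2, 0.4]
grip_width: 0.0615
```

>>> {"name": "apply_moves", "arguments": {"series": [[-0.6,8.1,0,0,0,25.2,0.5],[-0.6,8.1,0,0,0,25.2,0.5],[-0.6,8.1,0,0,0,25.2,0.5],[-0.6,8.1,0,0,0,25.2,0.5]]}}

```text
time: 48.25
position: [0.6004, -0.2232, 0.1878]
tool_rot: [0.996, -0.093, -0.001, -0.003]
ft_force: [-0.3, 0.2, -1.0]
grip_width: 0.0613
```

>>> {"name": "apply_moves", "arguments": {"series": [[-1,2.9,2,0,-19,0,0.5],[-1,2.9,2,0,-19,0,0.5],[-1,2.9,2,0,-19,0,0.5],[-1,2.9,2,0,-19,0,0.5]]}}

```text
time: 48.58
position: [0.5867, -0.2478, 0.1659]
tool_rot: [0.982, -0.087, -0.166, -0.018]
ft_force: [1.1, 0.2, -0.6]
grip_width: 0.0613
```

>>> {"name": "apply_moves", "arguments": {"series": [[-0.3,2.9,2.2,0,-19,0,0.5],[-0.3,2.9,2.2,0,-19,0,0.5],[-0.3,2.9,2.2,0,-19,0,0.5],[-0.3,2.9,2.2,0,-19,0,0.5],[-0.3,2.9,2.2,0,-19,0,0.5]]}}

```text
time: 49.0
position: [0.5705, -0.2731, 0.1479]
tool_rot: [0.942, -0.083, -0.325, -0.031]
ft_force: [0.2, 0.2, -0.2]
grip_width: 0.0614
```

```bash
python3 -c "
from h import *
st(); plan([place(.0342,.04),place(.0342,-.001)])"
```

```text
49.0 [ 0.5705 -0.2731  0.1479] [[0.775, -0.177, -0.606], [-0.136, -0.984, 0.113], [-0.617, -0.005, -0.787]] [ 0.2  0.2 -0.2] 0.0614 [-0.53  0.94  1.01 -0.22  1.83  1.23]
0 [3.64, 0.17, 4.44, -0.05, 0.07, 0.43]
1 [2.52, -0.0, 3.23, -0.0, 0.0, 0.0]
```

>>> {"name": "apply_moves", "arguments": {"series": [[3.6,0.2,4.4,0,0,0.4,0.5],[3.6,0.2,4.4,0,0,0.4,0.5],[3.6,0.2,4.4,0,0,0.4,0.5],[3.6,0.2,4.4,0,0,0.4,0.5],[3.6,0.2,4.4,0,0,0.4,0.5]]}}

```text
time: 49.42
position: [0.5726, -0.2757, 0.0953]
tool_rot: [0.942, -0.087, -0.324, -0.028]
ft_force: [0.6, -0.7, -0.4]
grip_width: 0.0613
```

>>> {"name": "apply_moves", "arguments": {"series": [[0.6,0,0.8,0,0,0,0.5],[1.2,0,1.6,0,0,0,0.5],[1.8,0,2.4,0,0,0,0.5],[2.4,0,3.2,0,0,0,0.5],[2.4,0,3.2,0,0,0,0.5]]}}

```text
time: 49.83
position: [0.5705, -0.2753, 0.0513]
tool_rot: [0.941, -0.087, -0.326, -0.028]
ft_force: [-0.2, -0.4, -1.5]
grip_width: 0.061
```

```bash
python3 -c "
from h import *
st(); plan([place(.0342,-.001)])"
```

```text
49.83 [ 0.5705 -0.2753  0.0513] [[0.772, -0.182, -0.609], [-0.145, -0.983, 0.11], [-0.619, 0.003, -0.786]] [-0.2 -0.4 -1.5] 0.061 [-0.53  1.05  1.02 -0.22  1.7   1.27]
0 [0.18, -0.08, 0.09, 0.14, 0.21, -0.11]
```

>>> {"name": "apply_moves", "arguments": {"series": [[0.1,0,0.1,0,0,0,0.5],[0.1,0,0.1,0,0,0,0.5],[0.1,0,0.1,0,0,0,0.8],[0.1,0,0.1,0,0,0,0.8],[0.1,0,0.1,0,0,0,0.8]]}}

```text
time: 50.25
position: [0.572, -0.2756, 0.0524]
tool_rot: [0.941, -0.087, -0.324, -0.028]
ft_force: [-0.9, -0.3, 0.5]
grip_width: 0.0686
```

>>> {"name": "apply_moves", "arguments": {"series": [[0,0,0,0,0,0,0.8],[0,0,-1.5,0,0,0,0.8],[0,0,-4,0,0,0,0.9],[0,0,-8,0,0,0,1],[0,0,-10,0,0,0,1]]}}

```text
time: 50.67
position: [0.6349, -0.2872, 0.1342]
tool_rot: [0.942, -0.087, -0.322, -0.027]
ft_force: [0.7, -1.5, 0.8]
grip_width: 0.0819
```

```bash
python3 -c "
from h import *
racked(); st(); q2,i2=shot('top','pics/t9.png'); q3,i3=shot('side','pics/s9.png')
for c,s in lids(q2,i2,200,3000): print(c.round(1),s,at_z(q2,c,.015).round(4)[0])
for c,s in lids(q3,i3,300,1500): print(c.round(1),s,at_z(q3,c,.012).round(4)[0])
plan([((.56,-.12,.22),Rt(-190.5,0)),((.48,.0,.2),Rt(-120,0)),((.41,-.06,.18),Rt(-60,0)),pk((.4321,-.0588),-60,.06)])"
```

```text
0 (np.int64(391), np.int64(166)) 156 1 (np.int64(379), np.int64(164)) 185 2 (np.int64(368), np.int64(163)) 190 3 (np.int64(357), np.int64(161)) 183 4 (np.int64(345), np.int64(159)) 170 5 (np.int64(334), np.int64(158)) 27 6 (np.int64(323), np.int64(156)) 0 
50.72 [ 0.6376 -0.2881  0.1369] [[0.781, -0.182, -0.597], [-0.149, -0.983, 0.104], [-0.606, 0.008, -0.795]] [ 0.7 -1.1  2.3] 0.0841 [-0.5   1.05  0.77 -0.21  1.95  1.24]
[239.4 141.2] [ 24  24 427] [0.7688 0.2599 0.015 ]
[129.2 306.9] [ 40  31 783] [0.2893 0.5666 0.015 ]
[390.3 308.7] [ 45  36 424] [ 0.2921 -0.1796  0.015 ]
[485.8 127.7] [  52   44 1103] [ 0.083  -0.7029  0.012 ]
[387.  136.4] [  67   26 1375] [ 0.4369 -0.5543  0.012 ]
[350.7 159.4] [ 23  24 309] [ 0.5468 -0.3483  0.012 ]
[391.9 212.1] [ 27  19 414] [ 0.4323 -0.0545  0.012 ]
[223.2 235.5] [ 35  26 752] [0.8009 0.1006 0.012 ]
[517.6 392.6] [ 50  21 602] [0.2567 0.4504 0.012 ]
0 [-6.77, -7.51, -0.34, 0.15, 18.88, -0.05]
0 [-6.3, -7.52, -2.49, 0.15, 18.88, -0.05]
1 [-3.35, -3.45, 0.67, -0.0, -0.0, -23.5]
1 [-1.7, -4.5, 0.67, -0.0, -0.0, -23.5]
1 [0.24, -4.8, 0.67, -0.0, -0.0, -23.5]
2 [-4.35, -1.53, 1.0, -0.0, -0.0, -30.0]
2 [-3.0, -3.5, 1.0, 0.0, -0.0, -30.0]
3 [-0.85, 0.99, 4.96, 0.0, 26.0, 0.0]
3 [-2.94, 0.99, 4.08, 0.0, 26.0, -0.0]
```

>>> {"name": "apply_moves", "arguments": {"series": [[-6.8,-7.5,-0.3,0.1,18.9,0,1],[-6.8,-7.5,-0.3,0.1,18.9,0,1],[-6.8,-7.5,-0.3,0.1,18.9,0,1],[-6.8,-7.5,-0.3,0.1,18.9,0,1],[-6.8,-7.5,-0.3,0.1,18.9,0,1]]}}

```text
time: 51.23
position: [0.5926, -0.2014, 0.1749]
tool_rot: [0.982, -0.09, -0.167, -0.015]
ft_force: [0.1, -0.7, 0.3]
grip_width: 0.087
```

>>> {"name": "apply_moves", "arguments": {"series": [[-6.3,-7.5,-2.5,0.1,18.9,0,1],[-6.3,-7.5,-2.5,0.1,18.9,0,1],[-6.3,-7.5,-2.5,0.1,18.9,0,1],[-6.3,-7.5,-2.5,0.1,18.9,0,1]]}}

```text
time: 51.57
position: [0.5538, -0.1163, 0.2185]
tool_rot: [0.996, -0.091, -0.004, -0.001]
ft_force: [-1.0, 0.0, 0.1]
grip_width: 0.0869
```

>>> {"name": "apply_moves", "arguments": {"series": [[-3.3,-3.5,0.7,0,0,-23.5,1],[-3.3,-3.5,0.7,0,0,-23.5,1],[-3.3,-3.5,0.7,0,0,-23.5,1],[-3.3,-3.5,0.7,0,0,-23.5,1]]}}

```text
time: 51.9
position: [0.5329, -0.0801, 0.211]
tool_rot: [0.993, 0.115, -0.003, -0.0]
ft_force: [0.2, -0.4, 0.3]
grip_width: 0.0871
```

>>> {"name": "apply_moves", "arguments": {"series": [[-1.7,-4.5,0.7,0,0,-23.5,1],[-1.7,-4.5,0.7,0,0,-23.5,1],[-1.7,-4.5,0.7,0,0,-23.5,1],[-1.7,-4.5,0.7,0,0,-23.5,1]]}}

```text
time: 52.23
position: [0.5064, -0.0401, 0.204]
tool_rot: [0.949, 0.315, -0.003, -0.001]
ft_force: [-0.4, -0.5, 0.3]
grip_width: 0.0867
```

>>> {"name": "apply_moves", "arguments": {"series": [[0.2,-4.8,0.7,0,0,-23.5,1],[0.2,-4.8,0.7,0,0,-23.5,1],[0.2,-4.8,0.7,0,0,-23.5,1],[0.2,-4.8,0.7,0,0,-23.5,1]]}}

```text
time: 52.57
position: [0.4795, -0.0002, 0.1972]
tool_rot: [0.865, 0.502, -0.003, -0.002]
ft_force: [1.0, -0.9, 0.2]
grip_width: 0.0872
```

>>> {"name": "apply_moves", "arguments": {"series": [[-4.3,-1.5,1,0,0,-30,1],[-4.3,-1.5,1,0,0,-30,1],[-4.3,-1.5,1,0,0,-30,1],[-4.3,-1.5,1,0,0,-30,1],[-4.3,-1.5,1,0,0,-30,1]]}}

```text
time: 52.98
position: [0.4455, -0.031, 0.1876]
tool_rot: [0.707, 0.708, -0.002, -0.002]
ft_force: [0.5, 0.6, 0.6]
grip_width: 0.0869
```

>>> {"name": "apply_moves", "arguments": {"series": [[-3,-3.5,1,0,0,-30,1],[-3,-3.5,1,0,0,-30,1],[-3,-3.5,1,0,0,-30,1],[-3,-3.5,1,0,0,-30,1],[-3,-3.5,1,0,0,-30,1]]}}

```text
time: 53.4
position: [0.4103, -0.0611, 0.1777]
tool_rot: [0.499, 0.866, -0.001, -0.002]
ft_force: [0.1, -0.9, 1.6]
grip_width: 0.0871
```

>>> {"name": "apply_moves", "arguments": {"series": [[-0.8,1,5,0,26,0,1],[-0.8,1,5,0,26,0,1],[-0.8,1,5,0,26,0,1],[-0.8,1,5,0,26,0,1],[-0.8,1,5,0,26,0,1]]}}

```text
time: 53.82
position: [0.4248, -0.0657, 0.1258]
tool_rot: [0.49, 0.842, 0.112, -0.196]
ft_force: [1.0, -0.1, 0.5]
grip_width: 0.0868
```

>>> {"name": "apply_moves", "arguments": {"series": [[-2.9,1,4.1,0,26,0,1],[-2.9,1,4.1,0,26,0,1],[-2.9,1,4.1,0,26,0,1],[-2.9,1,4.1,0,26,0,1],[-2.9,1,4.1,0,26,0,1]]}}

```text
time: 54.23
position: [0.4348, -0.0651, 0.0755]
tool_rot: [0.451, 0.776, 0.218, -0.382]
ft_force: [1.1, -0.2, -1.2]
grip_width: 0.0871
```

```bash
python3 -c "
from h import *
st(); q3,i3=shot('side'); st()
for c,s in lids(q3,i3,300,1500): print(c.round(1),s,at_z(q3,c,.012).round(4)[0])
plan([pk((.4321,-.059),-60)])"
```

```text
54.23 [ 0.4348 -0.0651  0.0755] [[-0.301, 0.868, -0.396], [0.534, 0.497, 0.684], [0.79, -0.005, -0.613]] [ 1.1 -0.2 -1.2] 0.0871 [-0.63  0.91  1.62  0.33  1.49 -1.33]
54.28 [ 0.4343 -0.0641  0.0768] [[-0.302, 0.867, -0.396], [0.535, 0.498, 0.683], [0.789, -0.005, -0.614]] [ 0.1  0.2 -0.8] 0.0869 [-0.63  0.9   1.62  0.33  1.49 -1.33]
[406.2 134.5] [ 27  20 326] [ 0.3723 -0.5834  0.012 ]
[391.9 212.1] [ 27  19 415] [ 0.4324 -0.0546  0.012 ]
[223.2 235.5] [ 35  26 752] [0.8009 0.1006 0.012 ]
[517.6 392.6] [ 50  21 603] [0.2567 0.4504 0.012 ]
0 [-4.51, 0.1, 3.31, -0.07, -0.1, -0.32]
```

>>> {"name": "apply_moves", "arguments": {"series": [[-1.5,0,1.1,0,0,-0.3,1],[-3,0.1,2.2,0,0,-0.3,1],[-4.1,0.1,3,0,0,-0.3,1],[-4.6,0.1,3.3,0,0,-0.3,1],[-4.6,0.1,3.3,0,0,-0.3,1]]}}

```text
time: 54.7
position: [0.4355, -0.0641, 0.022]
tool_rot: [0.448, 0.778, 0.219, -0.381]
ft_force: [-0.5, -0.4, -0.1]
grip_width: 0.0869
```

>>> {"name": "apply_moves", "arguments": {"series": [[-0.1,0,0,0,0,0,1],[-0.1,0,0,0,0,0,0.8],[-0.1,0,0,0,0,0,0.6],[-0.1,0,0,0,0,0,0.5],[-0.1,0,0,0,0,0,0.5]]}}

```text
time: 55.12
position: [0.4366, -0.0653, 0.0219]
tool_rot: [0.448, 0.779, 0.22, -0.38]
ft_force: [0.5, -0.4, -0.7]
grip_width: 0.0683
```

>>> {"name": "apply_moves", "arguments": {"series": [[0,0,0,0,0,0,0.5],[0,0,0,0,0,0,0.5],[0,0,0,0,0,0,0.5],[0,0,0,0,0,0,0.5],[0,0,0,0,0,0,0.5]]}}

```text
time: 55.53
position: [0.4365, -0.0653, 0.0218]
tool_rot: [0.448, 0.778, 0.22, -0.381]
ft_force: [1.7, -0.2, 3.6]
grip_width: 0.0616
```

```bash
python3 -c "
from h import *
after((.4321,-.059),-60,.064,[((.48,-.06,.18),Rt(-60,0)),((.58,-.08,.19),Rt(-125,0)),((.63,-.22,.19),Rt(-190.5,0))])"
```

```text
55.53 [ 0.4365 -0.0653  0.0218] [[-0.309, 0.865, -0.395], [0.531, 0.501, 0.683], [0.789, 0.001, -0.614]] [ 1.7 -0.2  3.6] 0.0616 [-0.63  1.    1.6   0.33  1.41 -1.36]
OFF [-0.0054 -0.0007  0.0139]
0 [10.26, 0.01, -7.98, 0.0, 0.0, 0.0]
1 [0.58, 2.02, -1.55, 0.01, -26.07, 0.06]
1 [-0.15, 2.02, -1.64, 0.01, -26.07, 0.06]
2 [-3.37, 3.83, -0.5, -0.0, -0.0, 32.5]
2 [-0.78, 5.04, -0.5, -0.0, -0.0, 32.5]
3 [-4.3, 6.06, 0.0, -0.0, 0.0, 32.75]
3 [-0.34, 7.43, 0.0, -0.0, 0.0, 32.75]
4 [-0.89, 3.22, 1.97, -0.0, -19.0, -0.0]
4 [-0.19, 3.22, 2.16, -0.0, -19.0, -0.0]
5 [4.31, -0.0, 5.52, 0.0, 0.0, 0.0]
6 [1.85, -0.0, 2.36, -0.0, 0.0, 0.0]
```

>>> {"name": "apply_moves", "arguments": {"series": [[10.3,0,-8,0,0,0,0.5],[10.3,0,-8,0,0,0,0.5],[10.3,0,-8,0,0,0,0.5],[10.3,0,-8,0,0,0,0.5]]}}

```text
time: 55.87
position: [0.4376, -0.0657, 0.1563]
tool_rot: [0.448, 0.78, 0.22, -0.378]
ft_force: [-0.5, -0.2, 0.1]
grip_width: 0.0609
```

>>> {"name": "apply_moves", "arguments": {"series": [[0.6,2,-1.5,0,-26,0,0.5],[0.6,2,-1.5,0,-26,0,0.5],[0.6,2,-1.5,0,-26,0,0.5],[0.6,2,-1.5,0,-26,0,0.5],[0.6,2,-1.5,0,-26,0,0.5]]}}

```text
time: 56.28
position: [0.4559, -0.0598, 0.1674]
tool_rot: [0.485, 0.845, 0.113, -0.195]
ft_force: [-1.0, 0.5, -0.2]
grip_width: 0.0615
```

>>> {"name": "apply_moves", "arguments": {"series": [[-0.1,2,-1.6,0,-26,0,0.5],[-0.1,2,-1.6,0,-26,0,0.5],[-0.1,2,-1.6,0,-26,0,0.5],[-0.1,2,-1.6,0,-26,0,0.5],[-0.1,2,-1.6,0,-26,0,0.5]]}}

```text
time: 56.7
position: [0.4762, -0.0566, 0.1792]
tool_rot: [0.498, 0.867, 0.0, -0.003]
ft_force: [-0.9, 0.7, -0.6]
grip_width: 0.0614
```

>>> {"name": "apply_moves", "arguments": {"series": [[-3.4,3.8,-0.5,0,0,32.5,0.5],[-3.4,3.8,-0.5,0,0,32.5,0.5],[-3.4,3.8,-0.5,0,0,32.5,0.5],[-3.4,3.8,-0.5,0,0,32.5,0.5],[-3.4,3.8,-0.5,0,0,32.5,0.5]]}}

```text
time: 57.12
position: [0.5295, -0.0705, 0.1835]
tool_rot: [0.724, 0.69, 0.0, -0.003]
ft_force: [-0.1, -0.3, -0.0]
grip_width: 0.0615
```

>>> {"name": "apply_moves", "arguments": {"series": [[-0.8,5,-0.5,0,0,32.5,0.5],[-0.8,5,-0.5,0,0,32.5,0.5],[-0.8,5,-0.5,0,0,32.5,0.5],[-0.8,5,-0.5,0,0,32.5,0.5],[-0.8,5,-0.5,0,0,32.5,0.5]]}}

```text
time: 57.53
position: [0.579, -0.0808, 0.1882]
tool_rot: [0.888, 0.46, -0.001, -0.003]
ft_force: [0.1, 0.6, -0.2]
grip_width: 0.0614
```

>>> {"name": "apply_moves", "arguments": {"series": [[-4.3,6.1,0,0,0,32.8,0.5],[-4.3,6.1,0,0,0,32.8,0.5],[-4.3,6.1,0,0,0,32.8,0.5],[-4.3,6.1,0,0,0,32.8,0.5],[-4.3,6.1,0,0,0,32.8,0.5]]}}

```text
time: 57.95
position: [0.604, -0.1519, 0.1878]
tool_rot: [0.982, 0.19, -0.001, -0.003]
ft_force: [-0.5, 0.1, -0.4]
grip_width: 0.0613
```

>>> {"name": "apply_moves", "arguments": {"series": [[-0.3,7.4,0,0,0,32.8,0.5],[-0.3,7.4,0,0,0,32.8,0.5],[-0.3,7.4,0,0,0,32.8,0.5],[-0.3,7.4,0,0,0,32.8,0.5],[-0.3,7.4,0,0,0,32.8,0.5]]}}

```text
time: 58.37
position: [0.629, -0.2215, 0.1873]
tool_rot: [0.995, -0.095, -0.002, -0.003]
ft_force: [-0.3, 0.0, -1.0]
grip_width: 0.0613
```

>>> {"name": "apply_moves", "arguments": {"series": [[-0.9,3.2,2,0,-19,0,0.5],[-0.9,3.2,2,0,-19,0,0.5],[-0.9,3.2,2,0,-19,0,0.5],[-0.9,3.2,2,0,-19,0,0.5]]}}

```text
time: 58.7
position: [0.6158, -0.251, 0.1653]
tool_rot: [0.982, -0.09, -0.167, -0.018]
ft_force: [0.4, -0.5, -0.3]
grip_width: 0.0614
```

>>> {"name": "apply_moves", "arguments": {"series": [[-0.2,3.2,2.2,0,-19,0,0.5],[-0.2,3.2,2.2,0,-19,0,0.5],[-0.2,3.2,2.2,0,-19,0,0.5],[-0.2,3.2,2.2,0,-19,0,0.5],[-0.2,3.2,2.2,0,-19,0,0.5]]}}

```text
time: 59.12
position: [0.5993, -0.2789, 0.1467]
tool_rot: [0.941, -0.086, -0.325, -0.032]
ft_force: [0.4, -0.6, -0.7]
grip_width: 0.0613
```

```bash
python3 -c "
from h import *
st(); plan([place(.065,.04),place(.065,.0)])"
```

```text
59.12 [ 0.5993 -0.2789  0.1467] [[0.774, -0.182, -0.606], [-0.141, -0.983, 0.116], [-0.617, -0.005, -0.787]] [ 0.4 -0.6 -0.7] 0.0613 [-0.52  0.98  0.9  -0.21  1.89  1.23]
0 [3.68, 0.12, 4.25, -0.24, 0.09, 0.17]
1 [2.46, -0.0, 3.15, 0.0, 0.0, -0.0]
```

>>> {"name": "apply_moves", "arguments": {"series": [[3.7,0.1,4.2,-0.2,0.1,0.2,0.5],[3.7,0.1,4.2,-0.2,0.1,0.2,0.5],[3.7,0.1,4.2,-0.2,0.1,0.2,0.5],[3.7,0.1,4.2,-0.2,0.1,0.2,0.5],[3.7,0.1,4.2,-0.2,0.1,0.2,0.5]]}}

```text
time: 59.53
position: [0.6031, -0.2805, 0.0953]
tool_rot: [0.942, -0.087, -0.323, -0.028]
ft_force: [-0.5, 0.4, 0.3]
grip_width: 0.0613
```

>>> {"name": "apply_moves", "arguments": {"series": [[0.6,0,0.8,0,0,0,0.5],[1.2,0,1.6,0,0,0,0.5],[1.8,0,2.4,0,0,0,0.5],[2.4,0,3.1,0,0,0,0.5],[2.4,0,3.1,0,0,0,0.5]]}}

```text
time: 59.95
position: [0.6017, -0.2802, 0.0519]
tool_rot: [0.941, -0.087, -0.325, -0.029]
ft_force: [-0.6, 0.4, -0.2]
grip_width: 0.061
```

```bash
python3 -c "
from h import *
st(); plan([place(.065,.0)])"
```

```text
59.95 [ 0.6017 -0.2802  0.0519] [[0.773, -0.183, -0.607], [-0.145, -0.983, 0.111], [-0.617, 0.002, -0.787]] [-0.6  0.4 -0.2] 0.061 [-0.52  1.09  0.92 -0.21  1.77  1.27]
0 [0.1, 0.0, 0.1, 0.1, 0.13, -0.1]
```

>>> {"name": "apply_moves", "arguments": {"series": [[0.1,0,0.1,0,0,0,0.5],[0.1,0,0.1,0,0,0,0.5],[0.1,0,0.1,0,0,0,0.8],[0.1,0,0.1,0,0,0,0.8],[0.1,0,0.1,0,0,0,0.8]]}}

```text
time: 60.37
position: [0.603, -0.2804, 0.0529]
tool_rot: [0.942, -0.087, -0.324, -0.029]
ft_force: [-0.1, 0.1, -0.7]
grip_width: 0.0688
```

>>> {"name": "apply_moves", "arguments": {"series": [[0,0,0,0,0,0,0.8],[0,0,-1.5,0,0,0,0.8],[0,0,-4,0,0,0,0.9],[0,0,-8,0,0,0,1],[0,0,-10,0,0,0,1]]}}

```text
time: 60.78
position: [0.6656, -0.292, 0.135]
tool_rot: [0.942, -0.087, -0.322, -0.028]
ft_force: [0.7, -0.1, 0.1]
grip_width: 0.082
```

>>> {"name": "apply_moves", "arguments": {"series": [[-6.8,-7.5,-0.3,0.1,18.9,0,1],[-6.8,-7.5,-0.3,0.1,18.9,0,1],[-6.8,-7.5,-0.3,0.1,18.9,0,1],[-6.8,-7.5,-0.3,0.1,18.9,0,1],[-6.8,-7.5,-0.3,0.1,18.9,0,1]]}}

```text
time: 61.2
position: [0.6246, -0.2062, 0.1778]
tool_rot: [0.982, -0.09, -0.165, -0.014]
ft_force: [1.1, -1.0, -0.4]
grip_width: 0.087
```

>>> {"name": "apply_moves", "arguments": {"series": [[-6.3,-7.5,-2.5,0.1,18.9,0,1],[-6.3,-7.5,-2.5,0.1,18.9,0,1],[-6.3,-7.5,-2.5,0.1,18.9,0,1],[-6.3,-7.5,-2.5,0.1,18.9,0,1]]}}

```text
time: 61.53
position: [0.5861, -0.1215, 0.2206]
tool_rot: [0.996, -0.091, -0.002, -0.001]
ft_force: [-1.0, -0.5, -0.2]
grip_width: 0.0868
```

```bash
python3 -c "
from h import *
racked(); st(); q,i1=shot('side','pics/s10.png'); q2,i2=shot('top','pics/t10.png')
for c,s in lids(q2,i2,200,3000): print(c.round(1),s,at_z(q2,c,.015).round(4)[0])
o=np.zeros((600,800,3),np.uint8);o[:288,:500]=cv2.resize(i1[130:202,290:415],None,fx=4,fy=4,interpolation=2);o[288:,:500]=cv2.resize(i2[212:290,185:310],None,fx=4,fy=4,interpolation=2);o[:600,500:]=cv2.resize(i2[175:275,400:450],None,fx=6,fy=6,interpolation=2)
cv2.imwrite('pics/v10.png',o)"
```

```text
0 (np.int64(391), np.int64(166)) 163 1 (np.int64(379), np.int64(164)) 185 2 (np.int64(368), np.int64(163)) 187 3 (np.int64(357), np.int64(161)) 182 4 (np.int64(345), np.int64(159)) 183 5 (np.int64(334), np.int64(158)) 173 6 (np.int64(323), np.int64(156)) 36 
61.58 [ 0.5886 -0.1239  0.2206] [[0.983, -0.182, -0.002], [-0.182, -0.983, 0.001], [-0.003, -0.0, -1.0]] [-0.2 -0.1 -0.4] 0.087 [-0.39  0.52  1.51 -0.    1.11  1.36]
[239.3 141.2] [ 24  23 427] [0.7688 0.2599 0.015 ]
[129.2 306.9] [ 40  31 783] [0.2893 0.5666 0.015 ]
```

View pics/v10.png

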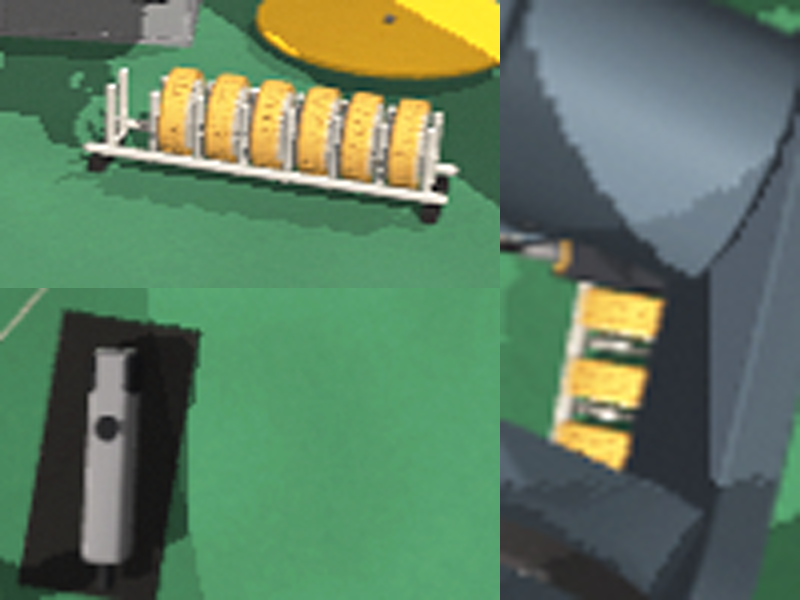

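All six lids stand in gaps 0–5, and the scanner is unmoved on its pad, centre near (107,455) in the crop. Next I get closer views of the tag and scanner with the wrist camera.

```bash
python3 -c "
from h import *
plan([((.5,.12,.2),Rt(-195,0)),((.385,.3,.2),Rt(-182.3,0))])"
```

```text
0 [-6.75, -11.27, 1.0, 0.02, 0.01, 2.2]
0 [-7.18, -11.0, 1.01, 0.02, 0.01, 2.2]
1 [-7.88, -7.21, -0.0, 0.0, 0.0, -6.35]
1 [-7.04, -8.03, -0.0, 0.0, 0.0, -6.35]
```

>>> {"name": "apply_moves", "arguments": {"series": [[-6.8,-11.3,1,0,0,2.2,1],[-6.8,-11.3,1,0,0,2.2,1],[-6.8,-11.3,1,0,0,2.2,1],[-6.8,-11.3,1,0,0,2.2,1]]}}

```text
time: 62.02
position: [0.5414, 0.0023, 0.2084]
tool_rot: [0.994, -0.11, -0.004, -0.001]
ft_force: [-0.7, -0.2, -0.6]
grip_width: 0.0874
```

>>> {"name": "apply_moves", "arguments": {"series": [[-7.2,-11,1,0,0,2.2,1],[-7.2,-11,1,0,0,2.2,1],[-7.2,-11,1,0,0,2.2,1],[-7.2,-11,1,0,0,2.2,1],[-7.2,-11,1,0,0,2.2,1]]}}

```text
time: 62.43
position: [0.4984, 0.1233, 0.1994]
tool_rot: [0.992, -0.129, -0.002, -0.0]
ft_force: [0.2, -1.3, 0.2]
grip_width: 0.087
```

```bash
python3 -c "
from h import *
import pickle
robot.camera('top');st(); p,i=shot('wrist','pics/wtag.png'); st(); pickle.dump(p,open('ptag.pkl','wb'))
print(proj(p,[(.7575,.0825,.1),(.7575,.0825,0)]))"
```

```text
62.48 [0.4995 0.1219 0.1998] [[0.966, -0.257, -0.001], [-0.257, -0.966, 0.0], [-0.001, 0.0, -1.0]] [-0.1  0.5  0.6] 0.0869 [0.02 0.44 1.75 0.   0.95 1.85]
62.53 [0.4999 0.121  0.1999] [[0.966, -0.259, -0.001], [-0.259, -0.966, 0.0], [-0.001, -0.0, -1.0]] [-0.   0.3  1. ] 0.0871 [0.02 0.44 1.75 0.   0.95 1.85]
[[ 275.98731176 -202.84488366]
 [ 291.5397977   -88.97525384]]
```

>>> {"name": "apply_moves", "arguments": {"series": [[-7.9,-7.2,0,0,0,-6.3,1],[-7.9,-7.2,0,0,0,-6.3,1],[-7.9,-7.2,0,0,0,-6.3,1],[-7.9,-7.2,0,0,0,-6.3,1]]}}

```text
time: 62.87
position: [0.4389, 0.213, 0.2002]
tool_rot: [0.997, -0.075, -0.002, -0.001]
ft_force: [-0.3, -0.9, -1.0]
grip_width: 0.0873
```

>>> {"name": "apply_moves", "arguments": {"series": [[-7,-8,0,0,0,-6.3,1],[-7,-8,0,0,0,-6.3,1],[-7,-8,0,0,0,-6.3,1],[-7,-8,0,0,0,-6.3,1],[-7,-8,0,0,0,-6.3,1]]}}

```text
time: 63.28
position: [0.3848, 0.3013, 0.2007]
tool_rot: [1.0, -0.021, -0.0, -0.0]
ft_force: [0.2, 0.4, -0.3]
grip_width: 0.0869
```

```bash
python3 -c "
from h import *
import pickle
robot.camera('top');st(); p,i=shot('wrist','pics/wsc.png'); st(); pickle.dump(p,open('psc.pkl','wb'))
t=cv2.imread('pics/wtag.png')
o=np.zeros((600,800,3),np.uint8);o[:]=0
a=cv2.resize(t[0:240,240:480],None,fx=1.6,fy=2.5,interpolation=2); o[:600,:384]=a
b=cv2.resize(i[0:240,190:450],None,fx=1.6,fy=2.5,interpolation=2); o[:600,384:800]=b
cv2.imwrite('pics/v11.png',o)"
```

```text
63.33 [0.385  0.3007 0.2007] [[0.999, -0.043, -0.0], [-0.043, -0.999, 0.001], [-0.001, -0.001, -1.0]] [-0.9 -0.5  0.3] 0.0872 [0.43 0.41 1.81 0.   0.92 2.05]
63.38 [0.385  0.3005 0.2006] [[0.999, -0.044, -0.001], [-0.044, -0.999, 0.001], [-0.001, -0.001, -1.0]] [ 0.2 -1.2  0.2] 0.0872 [0.43 0.41 1.81 0.   0.92 2.05]
```

View pics/v11.png

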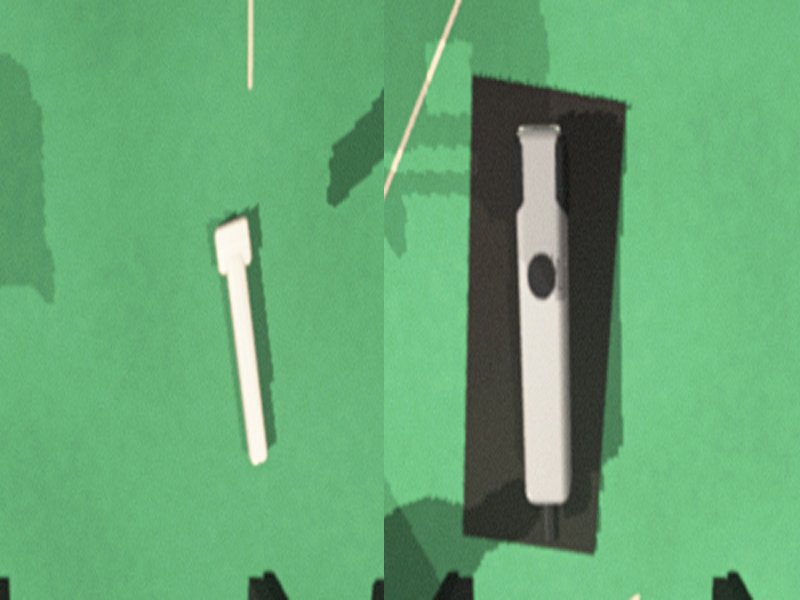

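```bash
python3 -c "
from h import *
import pickle
p=pickle.load(open('psc.pkl','rb'))
f=lambda a,z: at_z(p,(np.array(a,float)-[384,0])/[1.6,2.5]+[190,0],z)
s=f([[517,215],[568,215],[527,495],[570,495],[517,126],[559,126],[527,503],[570,503]],.035); print(s.round(4))
a=(s[0]+s[1])/2;b=(s[2]+s[3])/2;e=(s[4]+s[5])/2;g=(s[6]+s[7])/2;print('axis',np.degrees(np.arctan2((a-b)[1],(a-b)[0])),np.degrees(np.arctan2((e-g)[1],(e-g)[0])),'ends',e,g,np.linalg.norm(e-g),'mid',(e+g)/2)
q=f([[474,76],[626,104],[594,553],[463,535]],.003);d=q[0]+q[1]-q[2]-q[3];print('pad',q.round(4),q.mean(0),np.degrees(np.arctan2(d[1],d[0])))
t=cv2.imread('pics/top0.png')[120:165,275:325]; s=cv2.imread('pics/side0.png')[165:250,220:270]
o=np.zeros((600,800,3),np.uint8);o[:405,:450]=cv2.resize(t,None,fx=9,fy=9,interpolation=2);o[:595,450:800]=cv2.resize(s,None,fx=7,fy=7,interpolation=2);cv2.imwrite('pics/v12.png',o)"
```

```text
[[0.4908 0.3435 0.035 ]
 [0.4895 0.3125 0.035 ]
 [0.3782 0.3463 0.035 ]
 [0.377  0.3174 0.035 ]
 [0.5221 0.3408 0.035 ]
 [0.5211 0.3161 0.035 ]
 [0.3747 0.3466 0.035 ]
 [0.3735 0.3176 0.035 ]]
axis -1.9568801398768727 -1.4149402958410409 ends [0.52156489 0.32846006 0.035     ] [0.37405724 0.33210355 0.035     ] 0.1475526456377433 mid [0.44781106 0.3302818  0.035     ]
pad [[0.5485 0.3711 0.003 ]
 [0.5342 0.2741 0.003 ]
 [0.3391 0.3028 0.003 ]
 [0.3523 0.4008 0.003 ]] [0.44353487 0.33720213 0.003     ] -8.488970126968695
```

View pics/v12.png

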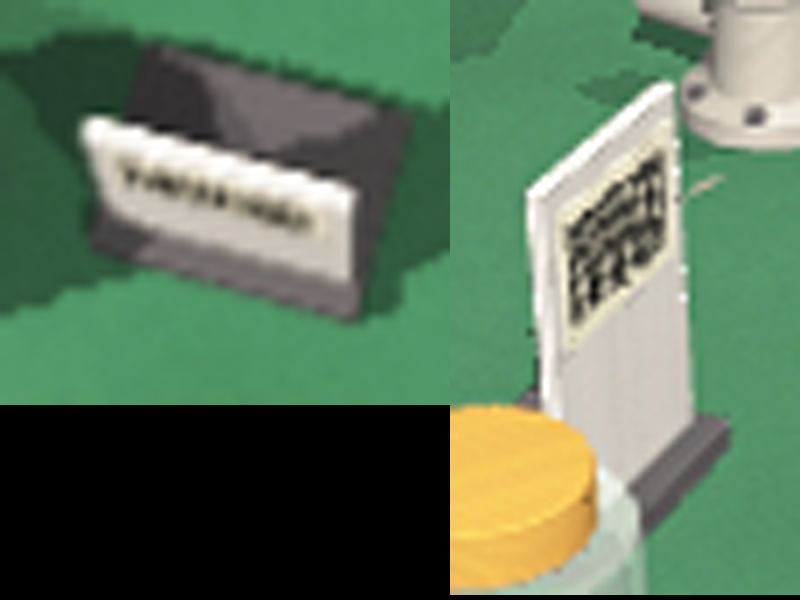

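```bash
python3 -c "
from h import *
from scipy.optimize import least_squares
T=robot.camera_params('top');S=robot.camera_params('side')
L=np.array([[0,.033,.123],[0,-.033,.123],[0,-.033,.077],[0,.033,.077],[0,.04,.133],[0,-.04,.133]])
so=np.array([[562,210],[672,135],[680,255],[570,345],[541,196],[672,85]])-[450,0]; so=so/7+[220,165]
tl=np.array([[0,0,.1],[0,.033,.123],[0,-.033,.077]]); to=np.array([[219,197],[118,158],[318,238]])/9+[275,120]
def W(v,P): c,s=np.cos(v[2]),np.sin(v[2]); return P@np.array([[c,s,0],[-s,c,0],[0,0,1]])+[v[0],v[1],0]
x0=[.757,.0825,-.26]
fs=lambda v:(proj(S,W(v,L))-so).ravel(); ft=lambda v:(proj(T,W(v,tl))-to).ravel()
for n,f in(('side',fs),('top',ft),('both',lambda v:np.r_[fs(v),ft(v)])):
    r=least_squares(f,x0); print(n,r.x[:2].round(4),np.degrees(r.x[2]).round(2),np.abs(r.fun).max().round(2))
plan([((.4478,.3303,.11),Rt(-181.8,0)),((.4478,.3303,.024),Rt(-181.8,0))])
"
```

```text
side [0.7521 0.0864] -15.58 1.86
top [0.7516 0.0831] -13.54 1.15
both [0.7522 0.0846] -15.27 2.26
0 [6.15, -3.25, 9.06, -0.05, 0.05, -0.71]
1 [0.0, 0.0, 8.6, -0.0, 0.0, 0.0]
```

The tag fits at (0.752, 0.085) with yaw -15.3°, and the two cameras agree to 3 mm. Now I grasp the scanner.

>>> {"name": "apply_moves", "arguments": {"series": [[6.1,-3.2,9,0,0,-0.7,1],[6.1,-3.2,9,0,0,-0.7,1],[6.1,-3.2,9,0,0,-0.7,1],[6.1,-3.2,9,0,0,-0.7,1],[6.1,-3.2,9,0,0,-0.7,1]]}}

```text
time: 63.8
position: [0.4459, 0.3292, 0.1088]
tool_rot: [1.0, -0.016, -0.003, 0.0]
ft_force: [-0.3, -0.2, -0.1]
grip_width: 0.0873
```

>>> {"name": "apply_moves", "arguments": {"series": [[0,0,3,0,0,0,0.8],[0,0,6,0,0,0,0.8],[0,0,8,0,0,0,0.8],[0,0,8.5,0,0,0,0.8],[0,0,8.5,0,0,0,0.8]]}}

```text
time: 64.22
position: [0.444, 0.3301, 0.0255]
tool_rot: [1.0, -0.015, -0.002, -0.0]
ft_force: [-0.8, 0.0, 0.3]
grip_width: 0.071
```

```bash
python3 -c "
from h import *
st();plan([((.4478,.3303,.025),Rt(-181.8,0))])
"
```

```text
64.22 [0.444  0.3301 0.0255] [[1.0, -0.031, -0.004], [-0.031, -1.0, 0.0], [-0.004, -0.0, -1.0]] [-0.8  0.   0.3] 0.071 [0.44 0.77 1.75 0.   0.62 2.04]
0 [0.38, -0.03, 0.05, -0.0, 0.24, 0.05]
```

>>> {"name": "apply_moves", "arguments": {"series": [[0.3,0,0,0,0.2,0,0.7],[0.3,0,0,0,0.2,0,0.5],[0.3,0,0,0,0.2,0,0.3],[0.3,0,0,0,0.2,0,0.2],[0.3,0,0,0,0.2,0,0.2]], "newtons": 40}}

```text
time: 64.63
position: [0.4479, 0.3314, 0.0264]
tool_rot: [1.0, -0.015, 0.001, -0.001]
ft_force: [0.5, -0.2, -0.6]
grip_width: 0.0437
```

>>> {"name": "apply_moves", "arguments": {"series": [[0,0,0,0,0,0,0.2],[0,0,0,0,0,0,0.2],[0,0,0,0,0,0,0.2],[0,0,0,0,0,0,0.2],[0,0,0,0,0,0,0.2]]}}

```text
time: 65.05
position: [0.4475, 0.331, 0.0257]
tool_rot: [1.0, -0.015, 0.0, -0.0]
ft_force: [-0.7, -1.2, 3.2]
grip_width: 0.0297
```

```bash
python3 -c "
from h import *
st()
o=robot.get_obs();P=o['position'];Rm=R.from_quat(o['tool_rot']).as_matrix()
a=np.radians(-15.3); u=np.array([np.cos(a),np.sin(a),0])
sc=np.array([.4478,.3303]) ; # scanner centre: along-x offset from TCP
dx=sc[0]-P[0]; print('dx',dx)
tag=np.array([.752,.085,0]); c=tag-u*(.165+dx); c[2]=.1+P[2]-.019
print('hold tcp',c)
plan([(P+[0,0,.12],Rm),((.50,.15,.15),Rt(-188,0)),(c,Rt(-195.3,0))])
"
```

```text
65.05 [0.4475 0.331  0.0257] [[1.0, -0.029, 0.001], [-0.029, -1.0, 0.001], [0.001, -0.001, -1.0]] [-0.7 -1.2  3.2] 0.0297 [0.44 0.77 1.75 0.   0.62 2.04]
dx 0.00034836499629253836
hold tcp [0.59251201 0.12863098 0.1066698 ]
0 [0.01, -0.01, -12.0, 0.0, 0.0, 0.0]
1 [5.78, 17.94, -0.44, -0.05, -0.05, 6.32]
2 [9.46, 0.83, 4.33, -0.0, -0.0, 7.3]
```

>>> {"name": "apply_moves", "arguments": {"series": [[0,0,-2,0,0,0,0.2],[0,0,-5,0,0,0,0.2],[0,0,-8,0,0,0,0.2],[0,0,-11,0,0,0,0.2],[0,0,-12,0,0,0,0.2]]}}

```text
time: 65.47
position: [0.4492, 0.3321, 0.1488]
tool_rot: [1.0, -0.015, 0.003, -0.002]
ft_force: [-0.4, 0.1, -2.2]
grip_width: 0.0298
```

>>> {"name": "apply_moves", "arguments": {"series": [[1.5,4.5,0,0,0,1.5,0.2],[3,9,-0.2,0,0,3,0.2],[4.5,13.5,-0.4,0,0,4.7,0.2],[5.8,17.9,-0.4,0,0,6.3,0.2],[5.8,17.9,-0.4,0,0,6.3,0.2]]}}

```text
time: 65.88
position: [0.5008, 0.1468, 0.1484]
tool_rot: [0.997, -0.071, 0.0, 0.0]
ft_force: [-0.9, -0.1, -0.7]
grip_width: 0.0296
```

>>> {"name": "apply_moves", "arguments": {"series": [[2.5,0.2,1.1,0,0,2,0.2],[5,0.4,2.2,0,0,4,0.2],[7,0.6,3.3,0,0,5.5,0.2],[8.5,0.8,4,0,0,6.7,0.2],[9.4,0.8,4.3,0,0,7.3,0.2]]}}

```text
time: 66.3
position: [0.5928, 0.1284, 0.1038]
tool_rot: [0.991, -0.134, -0.001, -0.0]
ft_force: [0.5, -0.0, -2.2]
grip_width: 0.0292
```

>>> {"name": "apply_moves", "arguments": {"series": [[0,0,0,0,0,0,0.2],[0,0,0,0,0,0,0.2]]}}

```text
time: 66.47
position: [0.591, 0.1295, 0.1054]
tool_rot: [0.991, -0.133, -0.001, -0.0]
ft_force: [0.2, -0.1, -2.1]
grip_width: 0.0298
```

```bash
python3 -c "
from h import *
st(); plan([((.5925,.1286,.1067),Rt(-195.3,0))])
q,i1=shot('side'); q2,i2=shot('top')
o=np.zeros((600,800,3),np.uint8);o[:330,:800]=cv2.resize(i1[160:270,210:477],(800,330),interpolation=2);b=cv2.resize(i2[115:205,230:350],None,fx=3,fy=3,interpolation=2);o[330:,:360]=b
cv2.imwrite('pics/v13.png',o)
"
```

```text
66.47 [0.591  0.1295 0.1054] [[0.965, -0.264, -0.002], [-0.264, -0.965, 0.001], [-0.002, -0.001, -1.0]] [ 0.2 -0.1 -2.1] 0.0298 [0.03 0.68 1.59 0.   0.87 1.87]
0 [0.17, 0.05, -0.13, -0.04, 0.11, 0.02]
```

View pics/v13.png

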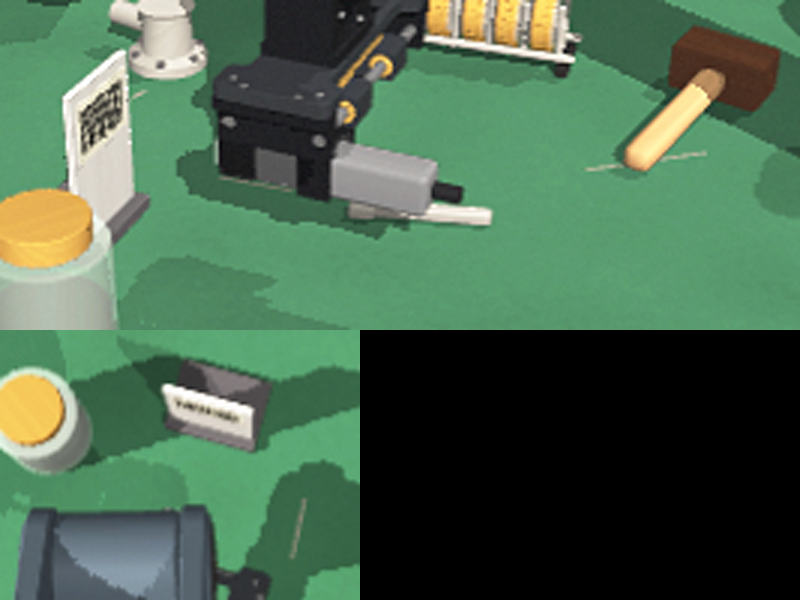

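The view shows the scanner level, facing the label at the right height. I'll make a small correction, then hold for more than 2 s.

>>> {"name": "apply_moves", "arguments": {"series": [[0.1,0.1,-0.1,0,0.1,0,0.2],[0.1,0.1,-0.1,0,0.1,0,0.2],[0.1,0.1,-0.1,0,0.1,0,0.2],[0.1,0.1,-0.1,0,0.1,0,0.2],[0.1,0.1,-0.1,0,0.1,0,0.2]]}}

```text
time: 66.98
position: [0.5927, 0.1283, 0.1077]
tool_rot: [0.991, -0.133, 0.001, -0.0]
ft_force: [0.4, 0.0, -0.7]
grip_width: 0.0298
```

>>> {"name": "apply_moves", "arguments": {"series": [[0,0,0,0,0,0,0.2],[0,0,0,0,0,0,0.2],[0,0,0,0,0,0,0.2],[0,0,0,0,0,0,0.2],[0,0,0,0,0,0,0.2]]}}

```text
time: 67.4
position: [0.5927, 0.1282, 0.1073]
tool_rot: [0.991, -0.133, 0.001, -0.0]
ft_force: [-0.2, 0.7, -1.4]
grip_width: 0.0296
```

>>> {"name": "apply_moves", "arguments": {"series": [[0,0,0,0,0,0,0.2],[0,0,0,0,0,0,0.2],[0,0,0,0,0,0,0.2],[0,0,0,0,0,0,0.2],[0,0,0,0,0,0,0.2]]}}

```text
time: 67.82
position: [0.5928, 0.1281, 0.1073]
tool_rot: [0.991, -0.133, 0.001, -0.0]
ft_force: [-0.0, -0.5, -1.6]
grip_width: 0.03
```

>>> {"name": "apply_moves", "arguments": {"series": [[0,0,0,0,0,0,0.2],[0,0,0,0,0,0,0.2],[0,0,0,0,0,0,0.2],[0,0,0,0,0,0,0.2],[0,0,0,0,0,0,0.2]]}}

```text
time: 68.23
position: [0.5928, 0.1282, 0.1074]
tool_rot: [0.991, -0.133, 0.001, -0.0]
ft_force: [0.1, 0.0, -1.3]
grip_width: 0.0295
```

>>> {"name": "apply_moves", "arguments": {"series": [[0,0,0,0,0,0,0.2],[0,0,0,0,0,0,0.2],[0,0,0,0,0,0,0.2],[0,0,0,0,0,0,0.2],[0,0,0,0,0,0,0.2]]}}

```text
time: 68.65
position: [0.5928, 0.1281, 0.1074]
tool_rot: [0.991, -0.133, 0.001, -0.0]
ft_force: [0.9, 0.2, -2.3]
grip_width: 0.0295
```

>>> {"name": "apply_moves", "arguments": {"series": [[0,0,0,0,0,0,0.2],[0,0,0,0,0,0,0.2],[0,0,0,0,0,0,0.2],[0,0,0,0,0,0,0.2],[0,0,0,0,0,0,0.2]]}}

```text
time: 69.07
position: [0.5928, 0.1282, 0.1074]
tool_rot: [0.991, -0.133, 0.001, -0.0]
ft_force: [0.3, 0.1, -2.5]
grip_width: 0.0298
```

>>> {"name": "apply_moves", "arguments": {"series": [[0,0,0,0,0,0,0.2],[0,0,0,0,0,0,0.2],[0,0,0,0,0,0,0.2],[0,0,0,0,0,0,0.2],[0,0,0,0,0,0,0.2]]}}

```text
time: 69.48
position: [0.5928, 0.1281, 0.1074]
tool_rot: [0.991, -0.133, 0.001, -0.0]
ft_force: [-0.6, 0.5, -1.6]
grip_width: 0.0298
```

```bash
python3 -c "
from h import *
st(); plan([((.5,.15,.15),Rt(-190,0)),((.4432,.337,.13),Rt(-188.5,0)),((.4432,.337,.03),Rt(-188.5,0))])
"
```

```text
69.48 [0.5928 0.1281 0.1074] [[0.965, -0.264, 0.003], [-0.264, -0.965, 0.001], [0.003, -0.001, -1.0]] [-0.6  0.5 -1.6] 0.0298 [0.03 0.68 1.59 0.   0.87 1.87]
0 [-9.52, 0.33, -4.29, -0.06, -0.15, -5.3]
1 [-4.42, -8.71, 1.0, 0.0, -0.0, -0.75]
1 [-4.31, -8.77, 1.0, 0.0, -0.0, -0.75]
2 [-0.0, 0.0, 10.0, 0.0, -0.0, 0.0]
```

>>> {"name": "apply_moves", "arguments": {"series": [[-2.5,0.1,-1.2,0,0,-1.3,0.2],[-5,0.2,-2.4,0,0,-2.6,0.2],[-7.5,0.3,-3.4,0,0,-4,0.2],[-9.5,0.3,-4.3,0,0,-5.3,0.2],[-9.5,0.3,-4.3,0,0,-5.3,0.2]]}}

```text
time: 69.9
position: [0.4954, 0.1513, 0.1512]
tool_rot: [0.996, -0.086, -0.001, -0.0]
ft_force: [-0.5, 0.0, -2.0]
grip_width: 0.0294
```

>>> {"name": "apply_moves", "arguments": {"series": [[-4.4,-8.7,1,0,0,-0.8,0.2],[-4.4,-8.7,1,0,0,-0.8,0.2],[-4.4,-8.7,1,0,0,-0.8,0.2],[-4.4,-8.7,1,0,0,-0.8,0.2]]}}

```text
time: 70.23
position: [0.471, 0.2465, 0.1398]
tool_rot: [0.997, -0.078, 0.001, -0.001]
ft_force: [-0.6, -0.6, -1.9]
grip_width: 0.0294
```

>>> {"name": "apply_moves", "arguments": {"series": [[-4.3,-8.8,1,0,0,-0.8,0.2],[-4.3,-8.8,1,0,0,-0.8,0.2],[-4.3,-8.8,1,0,0,-0.8,0.2],[-4.3,-8.8,1,0,0,-0.8,0.2],[-4.3,-8.8,1,0,0,-0.8,0.2]]}}

```text
time: 70.65
position: [0.4441, 0.3375, 0.1299]
tool_rot: [0.997, -0.072, 0.002, -0.0]
ft_force: [-0.7, -0.7, -1.4]
grip_width: 0.0291
```

>>> {"name": "apply_moves", "arguments": {"series": [[0,0,2.5,0,0,0,0.2],[0,0,5,0,0,0,0.2],[0,0,7,0,0,0,0.2],[0,0,8.5,0,0,0,0.2],[0,0,8.5,0,0,0,0.2]]}}

```text
time: 71.07
position: [0.4433, 0.3347, 0.0424]
tool_rot: [0.997, -0.074, -0.001, 0.001]
ft_force: [-0.3, -0.4, -1.9]
grip_width: 0.0296
```

```bash
python3 -c "
from h import *
st(); plan([((.4432,.3373,.0262),Rt(-188.5,0))])
"
```

```text
71.07 [0.4433 0.3347 0.0424] [[0.989, -0.148, -0.002], [-0.148, -0.989, -0.002], [-0.002, 0.003, -1.0]] [-0.3 -0.4 -1.9] 0.0296 [ 0.45  0.74  1.74 -0.    0.66  2.17]
0 [-0.04, -0.26, 1.62, 0.16, 0.11, -0.03]
```

>>> {"name": "apply_moves", "arguments": {"series": [[0,-0.2,0.6,0.1,0.1,0,0.2],[0,-0.2,1.2,0.1,0.1,0,0.2],[0,-0.2,1.6,0.1,0.1,0,0.2],[0,-0.2,1.6,0.1,0.1,0,0.2],[0,-0.2,1.6,0.1,0.1,0,0.2]]}}

```text
time: 71.48
position: [0.4445, 0.3394, 0.0294]
tool_rot: [0.997, -0.073, 0.003, -0.001]
ft_force: [-0.2, 0.4, -1.1]
grip_width: 0.0298
```

```bash
python3 -c "
from h import *
st(); plan([((.4432,.3373,.0258),Rt(-188.5,0))])
"
```

```text
71.48 [0.4445 0.3394 0.0294] [[0.989, -0.146, 0.005], [-0.146, -0.989, 0.002], [0.005, -0.003, -1.0]] [-0.2  0.4 -1.1] 0.0298 [ 0.45  0.76  1.74 -0.    0.63  2.17]
0 [-0.1, 0.23, 0.36, -0.17, -0.28, 0.11]
```

Lower the last 3 mm, release and lift away.

>>> {"name": "apply_moves", "arguments": {"series": [[-0.1,0.2,0.3,-0.2,-0.3,0,0.2],[-0.1,0.2,0.3,-0.2,-0.3,0,0.2],[-0.1,0.2,0.3,-0.2,-0.3,0,0.2]]}}

```text
time: 71.73
position: [0.4429, 0.3376, 0.0262]
tool_rot: [0.997, -0.073, -0.0, 0.0]
ft_force: [-0.1, -1.0, -1.9]
grip_width: 0.0298
```

```bash
python3 -c "
from h import *
st(); plan([((.4432,.3373,.0258),Rt(-188.5,0))])
"
```

```text
71.73 [0.4429 0.3376 0.0262] [[0.989, -0.146, -0.001], [-0.146, -0.989, -0.001], [-0.001, 0.001, -1.0]] [-0.1 -1.  -1.9] 0.0298 [ 0.45  0.77  1.75 -0.    0.63  2.17]
0 [0.04, 0.02, 0.04, 0.05, 0.05, 0.11]
```

>>> {"name": "apply_moves", "arguments": {"series": [[0,0,0.1,0,0,0,0.2],[0,0,0.1,0,0,0,0.5],[0,0,0.1,0,0,0,0.8],[0,0,0.1,0,0,0,0.8],[0,0,0.1,0,0,0,0.8]]}}

```text
time: 72.15
position: [0.4431, 0.3376, 0.0251]
tool_rot: [0.997, -0.073, -0.0, 0.0]
ft_force: [0.2, 0.4, -0.0]
grip_width: 0.0487
```

>>> {"name": "apply_moves", "arguments": {"series": [[0,0,0,0,0,0,0.8],[0,0,0,0,0,0,0.8],[0,0,-3,0,0,0,0.8],[0,0,-7,0,0,0,1],[0,0,-11,0,0,0,1]]}}

```text
time: 72.57
position: [0.442, 0.3371, 0.135]
tool_rot: [0.997, -0.073, -0.002, 0.001]
ft_force: [0.6, 0.2, 0.0]
grip_width: 0.0758
```

>>> {"name": "apply_moves", "arguments": {"series": [[0,15,-6,0,0,0,1],[0,15,-6,0,0,0,1],[0,15,-6,0,0,0,1],[0,15,-6,0,0,0,1],[0,15,-6,0,0,0,1]]}}

```text
time: 72.98
position: [0.4206, 0.1851, 0.1972]
tool_rot: [0.997, -0.075, 0.0, 0.001]
ft_force: [0.0, -1.4, -0.3]
grip_width: 0.0866
```

```bash
python3 -c "
from h import *
st(); racked(); q,i1=shot('side'); q2,i2=shot('top')
for c,s in lids(q2,i2,200,3000): print(c.round(1))
o=np.zeros((600,800,3),np.uint8);o[:300,:800]=cv2.resize(i1[140:365,160:480],(800,300),interpolation=2)[:300]
o[:300,:500]=cv2.resize(i1[130:205,290:415],None,fx=4,fy=4,interpolation=2);o[300:,:500]=cv2.resize(i2[212:287,175:300],None,fx=4,fy=4,interpolation=2);o[:600,500:]=cv2.resize(i2[175:275,400:450],None,fx=6,fy=6,interpolation=2)
cv2.imwrite('pics/v14.png',o)"
```

```text
72.98 [0.4206 0.1851 0.1972] [[0.989, -0.15, 0.0], [-0.15, -0.989, -0.002], [0.001, 0.002, -1.0]] [ 0.  -1.4 -0.3] 0.0866 [ 0.17  0.38  1.88 -0.    0.88  1.9 ]
0 (np.int64(391), np.int64(166)) 27 1 (np.int64(379), np.int64(164)) 180 2 (np.int64(368), np.int64(163)) 189 3 (np.int64(357), np.int64(161)) 174 4 (np.int64(345), np.int64(159)) 168 5 (np.int64(334), np.int64(158)) 158 6 (np.int64(323), np.int64(156)) 29 
[239.4 141.2]
[395.7 309.9]
[129.2 306.9]
```

View pics/v14.png

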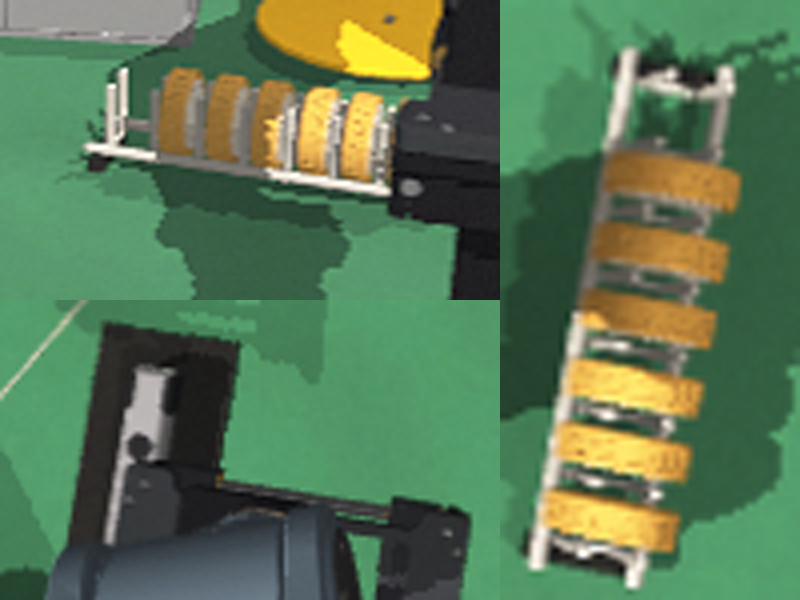

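The final view shows six lids upright, one per gap. The scanner is back on its pad, parallel and centred within about 3 mm once parallax is allowed for. The gripper is clear. Handing in.

```bash
python3 -c "
from rig import robot
print(robot.hand_in())"
```

```text
the job is handed in; nothing more can be done
None
```

The job is done and handed in after about 73 s of robot time. All six lids stand upright, one to a gap, in the six rack gaps nearest the robot.

After racking them, I held the scanner level and square in front of the label with its window about 9 cm away. The tool stayed within about 0.5 mm for more than 2.5 s. Then I laid the scanner back flat on its pad.

**Last checks:**
- **Lids:** The final top picture shows all six upright, none leaning out. The side view shows five, because the gripper hid the nearest one; it was clear in the earlier side picture.
- **Scanner on the pad:** It looks parallel to the pad and centred to about 3 mm. The gripper hid its rear half in the last picture.
- **Bystanders:** I never touched the jar, pump head or valve core remover, but I did not measure them again at the end.

**Disagreements:**
- **Scanner and pad:** The top and wrist cameras differed by 4–7 mm on where they lie. I used the wrist camera for both, so the error largely cancels.
- **Tag:** The top and side cameras differed by about 3 mm in position and 2° in angle. I used the combined fit, so the 9 cm distance and squareness are only that exact.
- **First placing try:** It ran joint 6 almost to its limit (-2.84 rad of -2.85). I turned the tool half round and placed from the other side instead.

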